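Shim out a guide roller's end play and hold the taper tight

TASK

The guide roller lies loose in its bracket: slide it back against the fixed cheek and let go. Then take up its end play at the adjustable cheek: hang one flat slotted shim from the rack over the shaft against the roller, or both if the gap is too wide for one, and push the tapered slotted shim down astride the shaft, between the last flat shim and the cheek's sloping pads, until it wedges tight with its legs reaching below the shaft and its slot not yet sitting on it. Finish still gripping the tapered shim and pressing it firmly down, so that the roller stays hard against the fixed cheek while someone locks it, and leave the oil bottle, the wing bolt and the tape measure where they are.

Things in the scene. Friction and masses are not known exactly. Their poses are not given: they have to be found in the camera images.
- bracket: Grey bracket, fixed. Origin: on the table, below the seated roller's axis, at the inner face of its fixed cheek (80 mm wide, 76 mm high), the face the roller's end bears on. Its -y axis runs level along the seated roller to the adjustable cheek, z up. Base plate 90 mm wide, y -172 to +34 mm, 10 mm thick. Seated roller: axis at x = 0, 62 mm up, body y -90 to 0 mm.
- fixed_slot (a point): Middle of the flat bottom of the fixed cheek's open-topped slot, 48 mm above the table, 6 mm behind the inner face (cheek 12 mm thick). The slot is 30 mm wide; over the top 12 mm (64 to 76 mm above the table) it flares at 45 degrees to 54 mm. Bracket's axes.
- cheek: Adjustable cheek, bolted to the base, bracket's axes. Origin: on the table under the roller's axis, where the sloping pads' face crosses axis height. Gap there = -(this y in the bracket's frame) - 90 mm, 16 to 25 mm. Two steel pads, 45 to 76 mm up and 14 to 36 mm either side of the middle, lean away from the roller going up, 1 mm in 4, like the taper.
- cheek_slot (a point): Middle of the flat bottom of the adjustable cheek's open-topped shaft slot, 55 mm above the table, in the 13 mm thick web whose front is 9 mm behind the cheek's origin; 76 mm high. The slot is 16 mm wide; over the top 12 mm it flares at 45 degrees to 40 mm.
- roller_mid (a point): Middle of the aluminium roller's body, on its axis. Body 44 mm diameter, 90 mm long, about 0.45 kg. It lies in the bracket, 6 to 12 mm away from the fixed cheek at the start, and slides along its axis: a thick stub (28 mm diameter, 14 mm long) in the fixed cheek's slot, a thin steel shaft (14 mm diameter, 43 mm long) through the adjustable cheek's slot. z axis: along the roller to the thin shaft.
- rack: Shim rack, fixed: plywood base 70 x 162 mm and a steel bar (14 mm diameter, top 66 mm above the table) along its y axis between posts at y = -70 and +70 mm. The three shims hang astride the bar about 40 mm apart, in any order. Origin: under the middle of the base, on the table.
- shim_a_tab (a point): Middle of flat shim A's grip tab, 30 mm above the top of its slot. Steel horseshoe plate 52 mm wide (x), 6 mm thick (y); slot 17 mm wide, open downwards, its top vee-shaped to sit on a 14 mm shaft; legs to 35 mm below the slot's top; above it a 13 mm full-width shoulder, then the tab, 22 mm wide, to 39 mm above the slot's top. 60 g. Grip across x. Let go with its legs astride a shaft it drops into place.
- shim_b_tab (a point): The same point on flat shim B, which is equal to A.
- shim_a_slot (a point): Top of shim A's slot, mid-thickness (rests on the shaft or bar).
- shim_b_slot (a point): Top of shim B's slot, mid-thickness.
- taper_tab (a point): Upper part of the tapered shim's tab, 54 mm above the top of its slot, 7.5 mm in -y from its flat face. Horseshoe as the flat ones, but legs 49 mm below the slot's top, tab 22 mm wide (x), 11 mm thick (y), to 63 mm above it. Flat face looks to +y. The -y face slopes: 4 mm thick at the toes, 1 mm more per 4 mm up, 16 mm at the slot's top. 100 g. Grip across x.
- taper_toe (a point): Middle between the tapered shim's toes (leg ends), 2 mm in -y from its flat face, 49 mm below the slot's top. Wedged in a remaining gap of R mm (at axis height) the toes lie 4 x (R - 4) mm below the axis: it fits R of about 6 to 14 mm.
- reel_low (a point): Lowest point of the taping machine's tape reel, which hangs over the table: an upright disc 176 mm across, 20 mm thick, its axle along x, 0.47 m above the table. Keep the arm clear of it: carry things from rack to bracket on the robot's side of it.
- oiler_here: Oil bottle, 35 x 34 x 105 mm, standing (origin at its foot). Leave it.
- wing_bolt: Small bolt with a round black head, 20 mm across, 28 mm high, standing on its head. Leave it.
- tape_measure: Tape measure, 32 x 65 x 54 mm. Leave it.
Things that resemble listed ones, but are neither listed nor needed, are in the scene too. Leave any turquoise look-alike of the part that bears roller_mid alone.

How it is judged:
On the way, in this order (a step that is already met when the one before it is completed fails the run):
1. the roller is slid home against the fixed cheek and let go (z of roller_mid in the frame of bracket between 0.058 and 0.066 m and angle between the z axis of roller_mid and the y axis of bracket, either way round below 0.06 rad and x of roller_mid in the frame of bracket between -0.005 and 0.005 m and contact force between the fingers and roller below 0.1 N and y of roller_mid in the frame of bracket above -0.0465 m), for 0.2 s.
2. a flat shim hangs over the shaft in the gap (z of roller_mid in the frame of bracket between 0.058 and 0.066 m and angle between the z axis of roller_mid and the y axis of bracket, either way round below 0.06 rad and x of roller_mid in the frame of bracket between -0.005 and 0.005 m and ((x of shim_a_slot in the frame of bracket between -0.006 and 0.006 m and z of shim_a_slot in the frame of bracket between 0.062 and 0.08 m and y of shim_a_slot in the frame of bracket below -0.088 m and y of shim_a_slot in the frame of cheek above 0 m and angle between shim_a_slot's own z axis and vertical below 0.25 rad) or (x of shim_b_slot in the frame of bracket between -0.006 and 0.006 m and z of shim_b_slot in the frame of bracket between 0.062 and 0.08 m and y of shim_b_slot in the frame of bracket below -0.088 m and y of shim_b_slot in the frame of cheek above 0 m and angle between shim_b_slot's own z axis and vertical below 0.25 rad))), for 0.2 s.
At the end, for the whole second after the job is handed in: Roller in both slots, end within 1.5 mm of the fixed cheek; a flat shim over the shaft pressing on it (> 2 N); taper upright astride the shaft, toes 6 mm or more below the axis, pressing on pads and a flat shim (> 2 N), still gripped; all still; bystanders within 20 mm (z of roller_mid in the frame of bracket between 0.058 and 0.066 m and angle between the z axis of roller_mid and the y axis of bracket, either way round below 0.06 rad and x of roller_mid in the frame of bracket between -0.005 and 0.005 m and y of roller_mid in the frame of bracket between -0.0465 and -0.043 m and (((x of shim_a_slot in the frame of bracket between -0.006 and 0.006 m and z of shim_a_slot in the frame of bracket between 0.062 and 0.08 m and y of shim_a_slot in the frame of bracket below -0.088 m and y of shim_a_slot in the frame of cheek above 0 m and angle between shim_a_slot's own z axis and vertical below 0.25 rad) and contact force between roller and shim_a above 2 N) or ((x of shim_b_slot in the frame of bracket between -0.006 and 0.006 m and z of shim_b_slot in the frame of bracket between 0.062 and 0.08 m and y of shim_b_slot in the frame of bracket below -0.088 m and y of shim_b_slot in the frame of cheek above 0 m and angle between shim_b_slot's own z axis and vertical below 0.25 rad) and contact force between roller and shim_b above 2 N)) and contact force between taper and cheek above 2 N and (contact force between taper and shim_a above 2 N or contact force between taper and shim_b above 2 N) and contact force between the fingers and taper above 2 N and z of taper_toe in the frame of bracket below 0.056 m and x of taper_toe in the frame of bracket between -0.008 and 0.008 m and angle between taper_tab's own z axis and vertical below 0.12 rad and linear speed of each of taper, roller below 0.01 m/s); the arm keeps its last pose, push and grip.
It fails at once if the oil bottle, wing bolt or tape measure is moved (distance of any of oiler_here, wing_bolt, tape_measure from where it was at the start of the episode above 0.02 m).
It also fails if it takes over 72 s, if anything falls off the work surface, if the arm or the gripper's body presses on something with over 40 N, if the wrist force passes 120 N, or if a joint passes its speed limit or range.

ROBOT

A 6-joint arm with a two-finger parallel gripper is mounted at the origin on a cart in front of the work surface, level with it; the furniture and walls round the work are solid. World frame = base frame: x ahead of the robot, y to its left, z up, the work surface at z = 0. Lengths are in m, angles in rad, forces in N, time in s.
With the tool pointing down it reaches from about 0.375 to 0.9 m from the base axis. Payload 3.1 kg.
Tool frame: the origin (TCP) lies at the very end of the fingers, on their centre line; the grasp point (between the pads) lies 19 mm behind it; z points along the fingers, y is the direction in which the jaws open and shut (so a half turn about z gives the same grasp; the last joint's range is limited). The gripper opens to 87 mm and grips with 3 to 60 N. Pads are 19 mm wide; open, the fingers measure 117 mm over their backs; the gripper's body (75 mm by 190 mm) begins 51 mm behind the grasp point.
Start: joints at [1.062, 0.527, 1.433, -0, 1.181, -0.178], TCP at [0.203, 0.591, 0.223] pointing down, gripper open.
Joint ranges: [-3.08, 3.08], [-0.75, 2.2], [0.22, 2.44], [-1.43, 4.57], [0, 2.65], [-2.85, 2.85]. Speed limits (rad/s): [2.79, 2.79, 3.14, 3.14, 3.14, 3.14].

INTERFACE

Orientations are given as a unit quaternion [x, y, z, w].
In Python, from rig import robot, optics gives the robot as it stands.
- The arm moves only by the shell command python3 -m inch 'ROWS' [FORCE]. ROWS is JSON, a list of rows, each an object of numbers: "ax", "ay", "az": the turn, a rotation vector about the tool's x, y, z in rad; "dx", "dy", "dz": the shift along the tool's x, y, z in mm; "gripper": the opening in per cent of the stroke, from 0 (shut) to 100 (fully open). In form: [{"ax": .., "ay": .., "az": .., "dx": .., "dy": .., "dz": .., "gripper": ..}, ...]. A call has 1 to 8 rows; each row shifts and turns the commanded pose from where the row before left it, along the tool's axes as they then stand; what a row does not reach is not made up. A row lasts 1/10 s, in which the tool goes at most 50 mm and 8.59 degrees, less where a joint would pass 70% of its speed; a pose out of reach is approached as far as the arm can. A call with a gripper value outside its range is refused whole. The fingers move at their own pace and stop on an object; FORCE is the grip in N (left out, the last holds). Time passes only in rows, so rows that do not move let the fingers close. It gives the time, the measured TCP pose, the force and the opening at its end, in the units of the state.
- robot.get_obs(): the state, without advancing time (a new reading comes with each control period).
- optics.camera(name): name is "scene" or "top" or "wrist"; returns a dict with "img" (480x640x3 uint8, red, green, blue), "depth" (480x640 float32, m along the optical axis (not along the pixel's ray), 0 where there is no reading), "camera_matrix" (3x3 intrinsics, pixels), "position" and "attitude" of the camera in the world. Camera axes: x right, y up, looking along -z (the intrinsics and any distortion apply to the point x, -y, -z); pixel columns grow to the right and rows downward; lengths in m; the calibration is good to about 2 mm. A picture is of the moment at which its call begins.
- robot.hand_in(): hands the job in, once; it reports no verdict.
The state is a dict: "time": time; "q": joint angles; "joint_velocities": joint speeds; "joint_torque": joint torques, N m; "position": TCP position; "tool_rot": TCP orientation; "ft_force": force on the tool from outside, world axes, zero at the start; "moment": the same for the moment, N m; "grip_width": finger opening in m.
Only numpy, scipy, OpenCV 4.12 (cv2) and the standard library are available. Lean on these libraries where they do the work, as an engineer would, in place of code of your own. Each camera call takes 0.05 s, during which the arm holds its last target.

## Working session

There is one attempt and no reset: what is moved stays moved. The work goes in short steps, Python scripts to look and compute and a shell command to move; the robot and the scene stay as the last step left them, time stands still between calls to the robot, and variables do not carry over. Pictures are saved under pics/ and viewed, and the job is handed in when it is done.

```bash
ls; mkdir -p pics
cat > h.py <<'E'
import numpy as np, cv2
from scipy.spatial.transform import Rotation as R
from rig import robot, optics
def snap(n,f):
    c=optics.camera(n); np.savez('pics/'+f+'.npz',**{k:np.array(v) for k,v in c.items()})
    cv2.imwrite('pics/'+f+'.png',c['img'][:,:,::-1]); return c
def load(f): return dict(np.load('pics/'+f+'.npz'))
def pt(c,u,v,d=None):
    K=c['camera_matrix']; d=c['depth'][int(v),int(u)] if d is None else d
    p=np.array([(u-K[0,2])/K[0,0]*d,-(v-K[1,2])/K[1,1]*d,-d])
    a=np.array(c['attitude']); Rm=a if a.shape==(3,3) else R.from_quat(a).as_matrix()
    return Rm@p+c['position']
def crop(f,u0,v0,u1,v1,s,o):
    im=cv2.imread('pics/'+f+'.png')[v0:v1,u0:u1]; cv2.imwrite('pics/'+o+'.png',cv2.resize(im,None,fx=s,fy=s,interpolation=cv2.INTER_CUBIC))
E
python3 - <<'E'
from h import *
for n in ['scene','top','wrist']:
    c=snap(n,n+'0'); print(n,c['camera_matrix'].tolist(),c['position'],c['attitude'],[k for k in c])
print(robot.get_obs())
E
```

```text
pics
scene [[440.475612936572, 0.0, 311.8506419243379], [0.0, 440.475612936572, 237.98858759682588], [0.0, 0.0, 1.0]] [0.11520295 0.39924342 0.90789029] [-0.13321659  0.33130286  0.85727777 -0.37089969] ['img', 'depth', 'camera_matrix', 'position', 'attitude']
top [[485.75462588475307, 0.0, 322.02541334151675], [0.0, 485.75462588475307, 234.77762726445317], [0.0, 0.0, 1.0]] [ 0.47282036 -0.00188645  1.27038109] [ 0.03213674 -0.01573087 -0.7009649   0.71229767] ['img', 'depth', 'camera_matrix', 'position', 'attitude']
wrist [[408.74535971436353, 0.0, 314.9810519360184], [0.0, 408.74535971436353, 238.84084488004018], [0.0, 0.0, 1.0]] [0.12681328 0.61521062 0.3838575 ] [-0.11792763 -0.08239102  0.57505442  0.80536774] ['img', 'depth', 'camera_matrix', 'position', 'attitude']
{'time': 0.15, 'q': array([ 1.06149627e+00,  5.28249753e-01,  1.43359149e+00,  9.62281356e-07,
        1.18138282e+00, -1.78473079e-01]), 'joint_velocities': array([ 0.00116607, -0.00221067, -0.00240141,  0.00099549,  0.00064091,
       -0.00048436]), 'joint_torque': array([ 8.93841434e-05, -4.40432024e+01, -1.76841509e+01,  6.32658158e-02,
        5.52095531e-02, -8.41354608e-05]), 'position': array([0.20270068, 0.59063848, 0.22180344]), 'tool_rot': array([ 1.64660317e-01,  9.86349996e-01, -7.67797938e-04, -2.75433227e-04]), 'ft_force': array([ 1.15629567, -0.02137395, -0.17346464]), 'moment': array([ 0.01530625, -0.00824104,  0.02551177]), 'grip_width': 0.08721726652865223}
```

View pics/scene0.png

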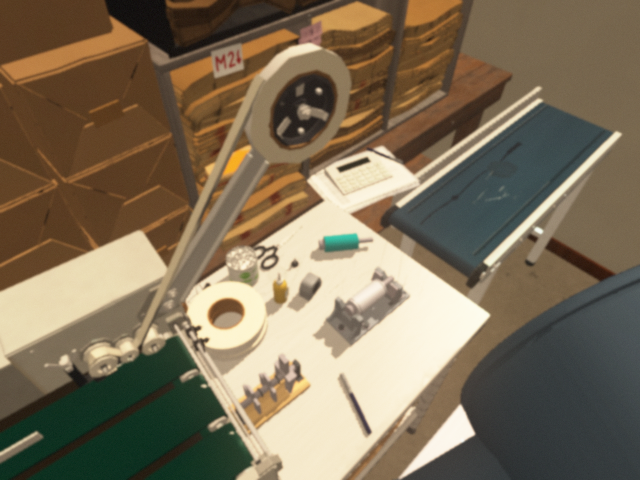

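View pics/top0.png

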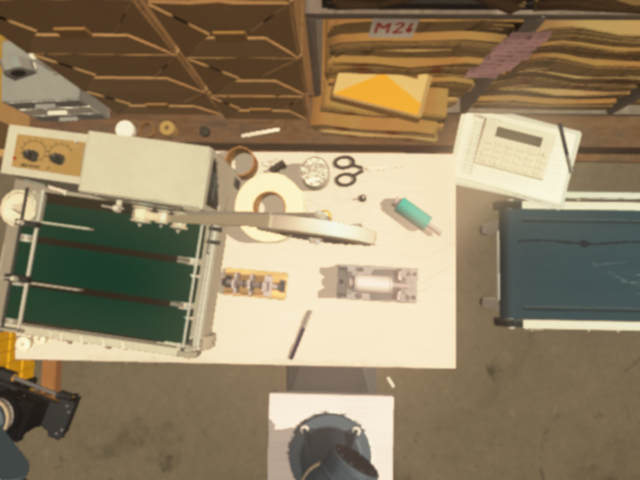

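View pics/wrist0.png

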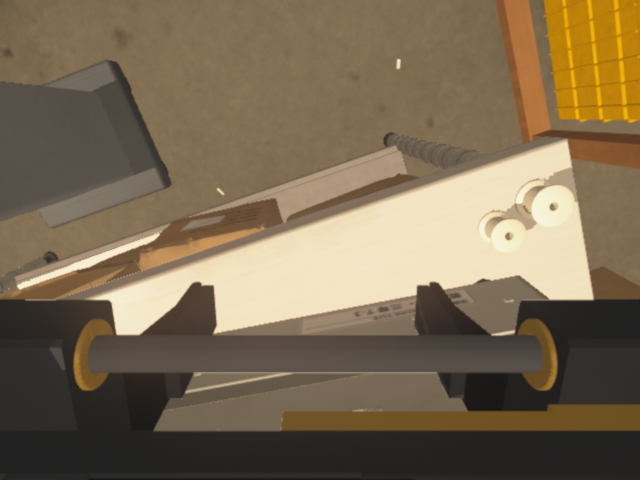

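The scene shows the bracket with the aluminium roller at top (377,284) and the rack with its shims at (255,284). The turquoise look-alike roller is at (412,214), the reel at (325,230), the oiler at (325,215) and the wing bolt at (361,198). I'll enlarge these.

Run:
```python
from h import *
crop('top0',310,250,430,320,6,'tb'); crop('top0',215,255,300,310,9,'tr')
crop('scene0',310,255,430,350,6,'sb'); crop('scene0',220,340,320,430,7,'sr')
c=load('top0')
for n,u,v in [('roller',375,284),('table',320,320),('bracketL',345,284),('rackbase',285,273)]: print(n,pt(c,u,v))
```

```text
roller [ 0.43544093 -0.10397869  0.08660733]
table [0.33748149 0.02983288 0.00125214]
bracketL [ 0.43182205 -0.03322431  0.01478705]
rackbase [0.45737325 0.12196133 0.01455129]
```

View pics/tb.png

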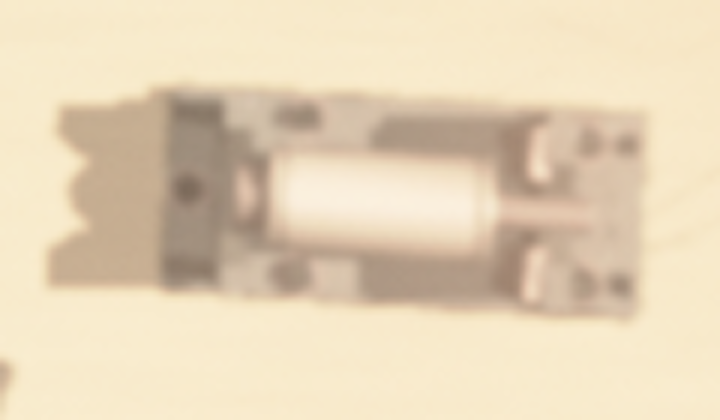

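View pics/tr.png

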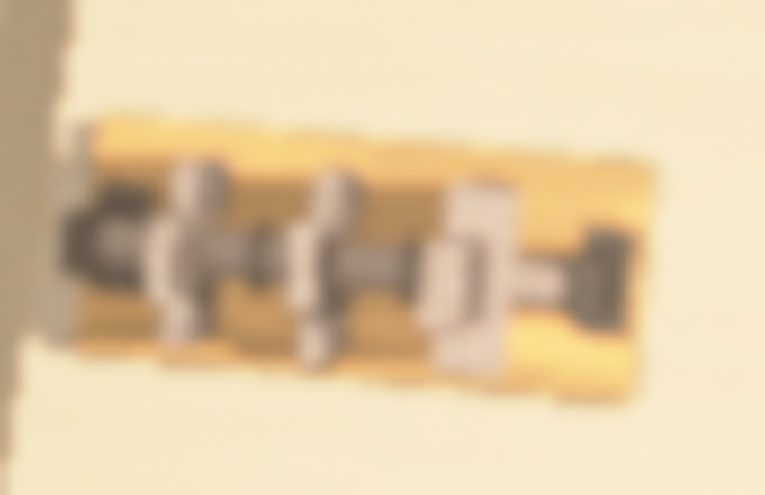

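View pics/sb.png

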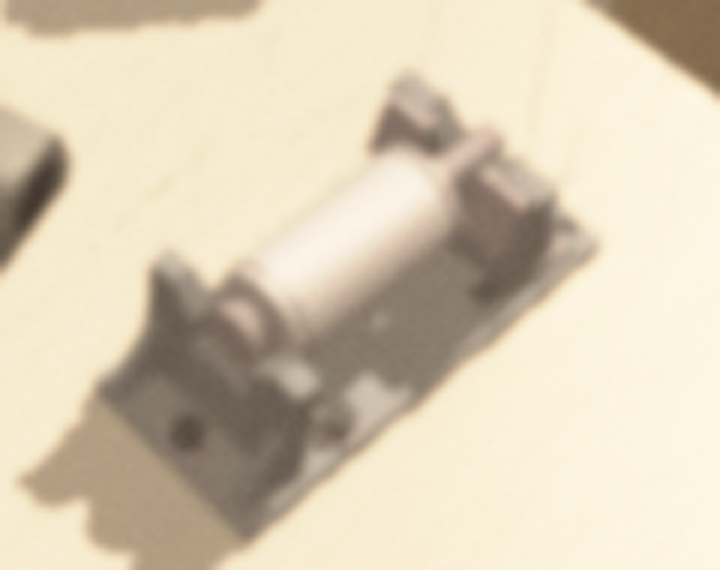

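View pics/sr.png

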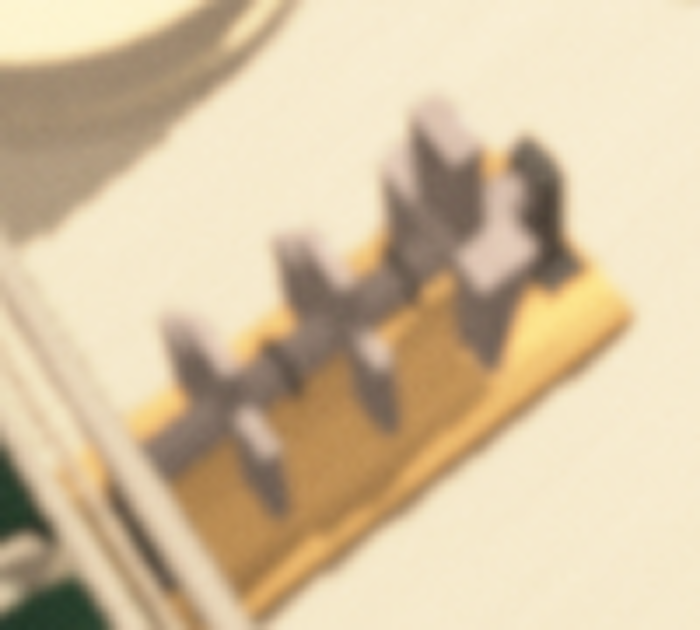

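Run:
```python
from h import *
for f in ['top0','scene0']:
    c=load(f); v,u=np.mgrid[0:480,0:640]; d=c['depth']; K=c['camera_matrix']
    P=np.stack([(u-K[0,2])/K[0,0]*d,-(v-K[1,2])/K[1,1]*d,-d],-1)@R.from_quat(c['attitude']).as_matrix().T+c['position']
    P[d==0]=np.nan; c['P']=P; np.save('pics/P_'+f+'.npy',P)
    m=(P[...,2]>0.3)&(P[...,2]<0.62)&(P[...,0]>0.35)&(P[...,0]<0.75)&(np.abs(P[...,1])<0.35)
    q=P[m]; print(f,'reel',len(q),q.min(0) if len(q) else 0,q.max(0) if len(q) else 0,np.median(q,0))
    t=(abs(P[...,2])<.006)&(P[...,0]>.3)&(P[...,0]<.6)&(abs(P[...,1])<.2); print('table z',np.median(P[t][:,2]))
    for n,x0,x1,y0,y1 in [('br',.37,.5,-.26,0.02),('rack',.37,.5,.08,.26)]:
        m=(P[...,0]>x0)&(P[...,0]<x1)&(P[...,1]>y0)&(P[...,1]<y1)&(P[...,2]>.006)&(P[...,2]<.15)
        q=P[m]; r=cv2.minAreaRect((q[:,:2]*1000).astype(np.float32)); print(n,len(q),r,q.max(0))
```

```text
top0 reel 5687 [ 0.50563205 -0.06292226  0.30002488] [0.72066204 0.34999748 0.61999598] [0.61063005 0.26623515 0.32944302]
table z 0.0008144800231827398
br 2828 ((433.3992004394531, -120.46145629882812), (128.40367126464844, 277.6195068359375), 0.9490178227424622) [0.49906818 0.01862097 0.09079334]
rack 1555 ((433.9338684082031, 170.04745483398438), (179.88558959960938, 125.696044921875), 89.39253234863281) [0.49729237 0.25997494 0.13371822]
scene0 reel 18049 [ 0.50533938 -0.0613538   0.30000225] [0.72149134 0.34998926 0.61999166] [0.54767678 0.126738   0.4846675 ]
table z 0.0013240087031608505
br 3024 ((439.95843505859375, -117.39564514160156), (108.78878021240234, 274.0833740234375), 0.7582067251205444) [0.49542956 0.01909478 0.08917878]
rack 2590 ((428.0674743652344, 189.07644653320312), (142.99154663085938, 77.63248443603516), 83.22799682617188) [0.47322563 0.25994716 0.13433237]
```

Run:
```python
from h import *
P=np.concatenate([np.load('pics/P_top0.npy').reshape(-1,3),np.load('pics/P_scene0.npy').reshape(-1,3)])
for x0 in np.arange(.1,.75,.1):
    r=[]
    for y0 in np.arange(.6,-.3,-.1):
        m=(P[:,0]>x0)&(P[:,0]<x0+.1)&(P[:,1]<y0+.1)&(P[:,1]>y0)
        r.append('%5.2f'%P[m][:,2].max() if m.any() else '  -  ')
    print('%.1f'%x0,r)
m=(P[:,0]>.5)&(P[:,0]<.56)&(P[:,1]<.12)&(P[:,1]>-.1)&(P[:,2]>.3)
q=P[m]; i=q[:,2].argsort()[:200]; print('low',np.median(q[i],0),q.min(0),q.max(0))
```

```text
0.1 ['  -  ', ' 0.44', ' 0.61', ' 0.83', ' 0.83', ' 0.01', ' 0.29', ' 0.33', ' 0.01']
0.2 [' 0.34', ' 0.52', ' 0.57', ' 0.23', ' 0.22', ' 0.02', ' 0.02', ' 0.01', ' 0.01']
0.3 [' 0.24', ' 0.22', ' 0.22', ' 0.22', ' 0.20', ' 0.02', ' 0.02', ' 0.08', ' 0.08']
0.4 [' 0.26', ' 0.22', ' 0.21', ' 0.22', ' 0.22', ' 0.13', ' 0.01', ' 0.09', ' 0.09']
0.5 [' 0.26', ' 0.23', ' 0.29', ' 0.33', ' 0.47', ' 0.61', ' 0.65', ' 0.65', ' 0.04']
0.6 [' 0.31', ' 0.33', ' 0.33', ' 0.33', ' 0.33', ' 0.07', ' 0.11', ' 0.03', ' 0.05']
0.7 [' 0.31', ' 0.30', ' 0.33', ' 0.33', ' 0.33', ' 0.07', ' 0.09', ' 0.02', ' 0.01']
low [0.55408387 0.1112925  0.44457424] [ 0.50533938 -0.06292226  0.42645273] [0.55995338 0.11998913 0.65194808]
```

```bash
python3 -m inch '[{"dz":-10,"az":0.14},{"dz":-10,"az":0.14},{"dz":-10,"az":0.14},{"dz":-10,"az":0.14},{"dz":-10,"az":0.14},{"dz":-10,"az":0.14},{"dz":-10,"az":0.14},{"dz":-10,"az":0.14}]'; python3 -m inch '[{"az":0.119},{"dx":-46,"dy":17},{"dx":-46,"dy":17},{"dx":-46,"dy":17},{"dx":-46,"dy":17},{"dx":-46,"dy":17},{"dx":-46,"dy":17},{"dx":-46,"dy":17}]'
```

```text
invalid input
invalid input
```

```bash
python3 -m inch '[{"ax":0,"ay":0,"az":0.14,"dx":0,"dy":0,"dz":-10,"gripper":100},{"ax":0,"ay":0,"az":0.14,"dx":0,"dy":0,"dz":-10,"gripper":100},{"ax":0,"ay":0,"az":0.14,"dx":0,"dy":0,"dz":-10,"gripper":100},{"ax":0,"ay":0,"az":0.14,"dx":0,"dy":0,"dz":-10,"gripper":100},{"ax":0,"ay":0,"az":0.14,"dx":0,"dy":0,"dz":-10,"gripper":100},{"ax":0,"ay":0,"az":0.14,"dx":0,"dy":0,"dz":-10,"gripper":100},{"ax":0,"ay":0,"az":0.14,"dx":0,"dy":0,"dz":-10,"gripper":100},{"ax":0,"ay":0,"az":0.14,"dx":0,"dy":0,"dz":-10,"gripper":100}]'
```

```text
time: 0.95
position: [0.2028, 0.5908, 0.3025]
tool_rot: [0.666, 0.746, -0.001, 0.0]
ft_force: [0.6, -0.6, 0.4]
grip_width: 0.0869
```

```bash
python3 -m inch '[{"ax":0,"ay":0,"az":0.113,"dx":0,"dy":0,"dz":0,"gripper":100},{"ax":0,"ay":0,"az":0,"dx":-46,"dy":18,"dz":0,"gripper":100},{"ax":0,"ay":0,"az":0,"dx":-46,"dy":18,"dz":0,"gripper":100},{"ax":0,"ay":0,"az":0,"dx":-46,"dy":18,"dz":0,"gripper":100},{"ax":0,"ay":0,"az":0,"dx":-46,"dy":18,"dz":0,"gripper":100},{"ax":0,"ay":0,"az":0,"dx":-46,"dy":18,"dz":0,"gripper":100},{"ax":0,"ay":0,"az":0,"dx":-46,"dy":18,"dz":0,"gripper":100},{"ax":0,"ay":0,"az":0,"dx":-46,"dy":18,"dz":0,"gripper":100}]'; python3 -m inch '[{"ax":0,"ay":0,"az":0,"dx":-46,"dy":18,"dz":0,"gripper":100},{"ax":0,"ay":0,"az":0,"dx":-46,"dy":18,"dz":0,"gripper":100},{"ax":0,"ay":0,"az":0,"dx":0,"dy":0,"dz":0,"gripper":100}]'
python3 - <<'E'
from h import *
snap('wrist','w1')
E
```

```text
time: 1.75
position: [0.3313, 0.2681, 0.3025]
tool_rot: [0.704, 0.71, 0.0, 0.0]
ft_force: [0.2, 0.9, -0.0]
grip_width: 0.0871
time: 2.05
position: [0.3704, 0.1733, 0.3027]
tool_rot: [0.708, 0.706, -0.0, 0.001]
ft_force: [0.0, 0.7, -0.2]
grip_width: 0.0865
```

View pics/w1.png

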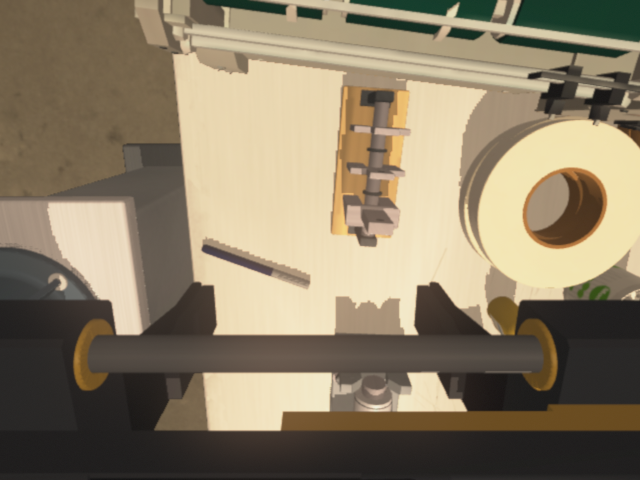

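The wrist view shows the rack at (375,160) with the taper nearest, around (370,215), and the two flats at (378,170) and (378,130). The bracket's fixed end is at (370,385). Next I'll move so the bracket comes into view.

```bash
python3 -m inch '[{"ax":0,"ay":0,"az":0,"dx":-48,"dy":2,"dz":0,"gripper":100},{"ax":0,"ay":0,"az":0,"dx":-48,"dy":2,"dz":0,"gripper":100},{"ax":0,"ay":0,"az":0,"dx":-48,"dy":2,"dz":0,"gripper":100},{"ax":0,"ay":0,"az":0,"dx":-48,"dy":2,"dz":0,"gripper":100},{"ax":0,"ay":0,"az":0,"dx":-48,"dy":2,"dz":0,"gripper":100},{"ax":0,"ay":0,"az":0,"dx":-48,"dy":2,"dz":0,"gripper":100},{"ax":0,"ay":0,"az":0,"dx":-48,"dy":2,"dz":-0,"gripper":100},{"ax":0,"ay":0,"az":0,"dx":-48,"dy":2,"dz":0,"gripper":100}]'; python3 -m inch '[{"ax":0,"ay":0,"az":0,"dx":0,"dy":8,"dz":40,"gripper":100},{"ax":0,"ay":0,"az":0,"dx":0,"dy":8,"dz":20,"gripper":100},{"ax":0,"ay":0,"az":0,"dx":0,"dy":0,"dz":0,"gripper":100},{"ax":0,"ay":0,"az":0,"dx":0,"dy":0,"dz":0,"gripper":100}]'
python3 - <<'E'
from h import *
snap('wrist','w2');print(robot.get_obs()['position'])
crop('w1',300,60,440,260,4,'w1r')
E
```

```text
time: 2.9
position: [0.387, -0.2059, 0.3025]
tool_rot: [0.704, 0.71, 0.0, -0.0]
ft_force: [1.2, 0.7, 0.4]
grip_width: 0.0872
time: 3.3
position: [0.4029, -0.2042, 0.2425]
tool_rot: [0.704, 0.71, 0.0, -0.001]
ft_force: [0.9, 0.4, 0.2]
grip_width: 0.0872
[ 0.40318281 -0.20466538  0.24326286]
```

View pics/w2.png

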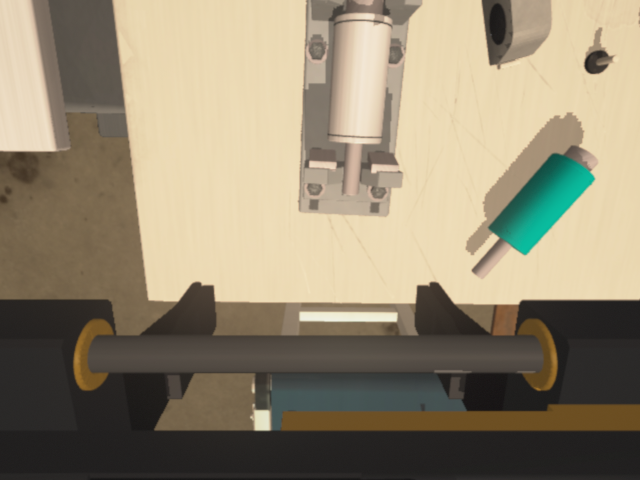

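View pics/w1r.png

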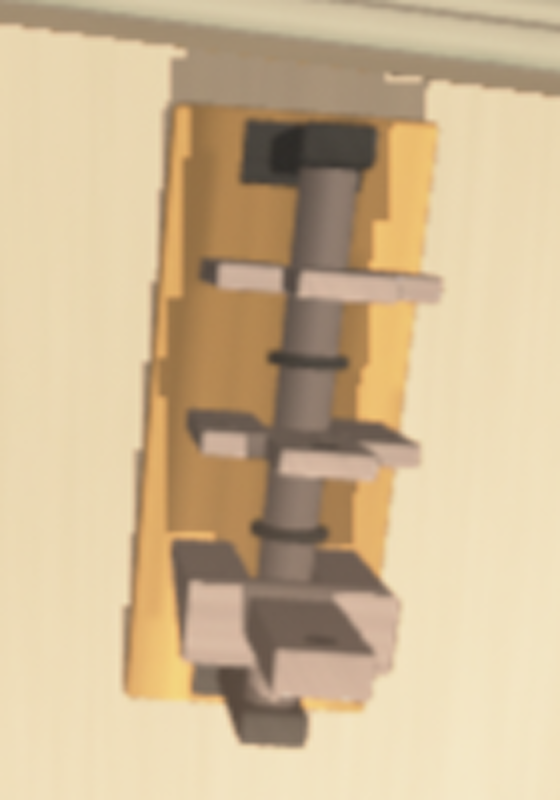

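```bash
python3 -m inch '[{"ax":0,"ay":0,"az":0,"dx":30,"dy":-8,"dz":0,"gripper":100},{"ax":0,"ay":0,"az":0,"dx":45,"dy":-8,"dz":0,"gripper":100},{"ax":0,"ay":0,"az":0,"dx":0,"dy":0,"dz":0,"gripper":100},{"ax":0,"ay":0,"az":0,"dx":0,"dy":0,"dz":0,"gripper":100}]'
python3 - <<'E'
from h import *
c=snap('wrist','w3');print(robot.get_obs()['position'], c['position'],R.from_quat(c['attitude']).as_matrix())
crop('w3',270,40,430,300,3,'w3r')
E
```

```text
time: 3.75
position: [0.3865, -0.1297, 0.244]
tool_rot: [0.703, 0.711, 0.0, 0.002]
ft_force: [1.0, 0.3, 0.7]
grip_width: 0.0869
[ 0.38705785 -0.13078387  0.24398394] [ 0.38347739 -0.05202987  0.40602429] [[ 0.99994824 -0.00888851 -0.0049519 ]
 [ 0.00993886  0.95747979  0.28832909]
 [ 0.00217853 -0.28836338  0.95751857]]
```

View pics/w3.png

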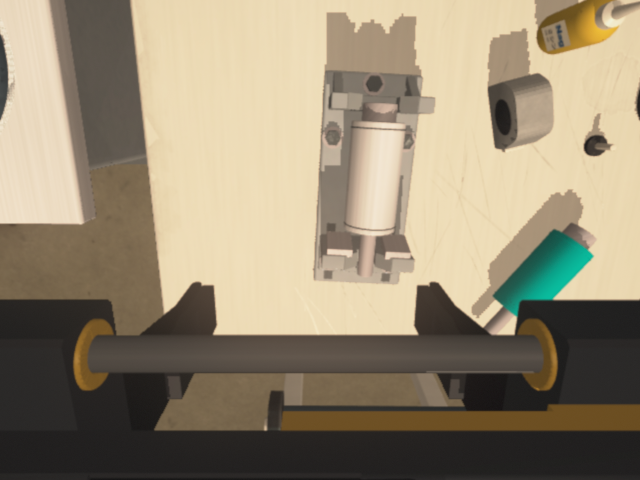

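View pics/w3r.png

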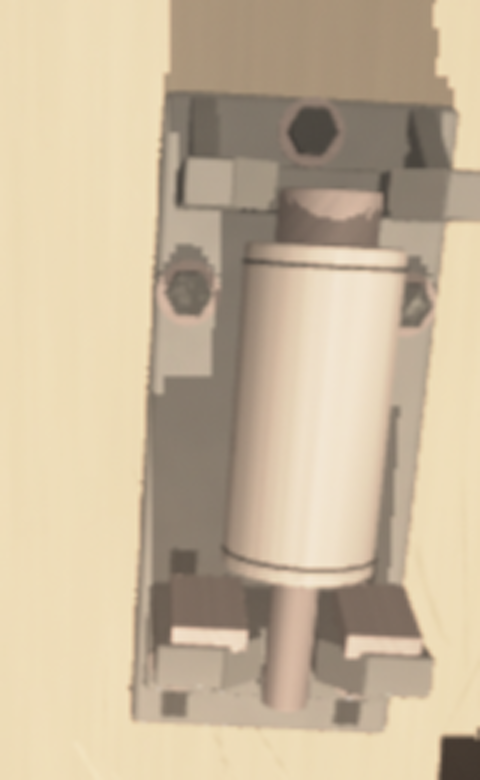

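```bash
cat >> h.py <<'E'
def ray(c,u,v,z):
    K=c['camera_matrix']; Rm=R.from_quat(c['attitude']).as_matrix()
    d=Rm@np.array([(u-K[0,2])/K[0,0],-(v-K[1,2])/K[1,1],-1]); p=np.array(c['position']); return p+d*(z-p[2])/d[2]
def cloud(c):
    v,u=np.mgrid[0:480,0:640]; d=c['depth']; K=c['camera_matrix']
    P=np.stack([(u-K[0,2])/K[0,0]*d,-(v-K[1,2])/K[1,1]*d,-d],-1)@R.from_quat(c['attitude']).as_matrix().T+c['position']
    P[d==0]=np.nan; return P
E
python3 - <<'E'
from h import *
from scipy.optimize import least_squares
c=load('w3'); P=cloud(c)
f=lambda cu,cv:(270+cu/3,40+cv/3)
def win(c0,r0,c1,r1):
    return P[int(40+r0/3):int(40+r1/3)+1,int(270+c0/3):int(270+c1/3)+1].reshape(-1,3)
# roller cylinder
q=win(250,275,385,535); q=q[np.isfinite(q[:,2])]; q=q[q[:,2]>.066]
def res(p):
    x,z,a,b=p; y=q[:,1]+.09; return np.hypot(q[:,0]-x-a*y,(q[:,2]-z-b*y))-.022
s=least_squares(res,[.43,.062,0,0],loss='soft_l1',f_scale=.001); print('roller axis x@y=-.09,z,dx/dy,dz/dy',s.x,abs(s.fun).mean(),len(q))
for n,w in [('cheektopL',(195,165,270,200)),('cheektopR',(400,180,470,215)),('padtopL',(178,630,240,640)),('padtopR',(352,640,410,650)),('padL',(180,590,240,620)),('padR',(350,595,400,630)),('webtopL',(165,655,215,680)),('table',(20,100,130,700))]:
    q2=win(*w); q2=q2[np.isfinite(q2[:,2])]; print(n,np.median(q2,0),q2.min(0),q2.max(0))
for n,cu,cv,z in [('inL',230,209,.076),('inR',440,221,.076),('outL',230,160,.076),('outR',430,170,.076),
  ('cornTL',170,93,.01),('cornTR',455,108,.01),('cornBL',136,718,.01),('cornBR',382,730,.01),
  ('rend+ L',248,248,.062),('rend+ R',406,250,.062),('rollerend- bottom',300,585,.084),
  ('padLedgeL',172,628,.076),('padLedgeR',248,633,.076),('padRedgeL',345,642,.076),('padRedgeR',422,640,.076),('padLbackL',172,642,.076),('shaftL',270,640,.062),('shaftR',315,640,.062),('shaftend',285,711,.069)]:
    print(n,ray(c,*f(cu,cv),z))
E
```

```text
roller axis x@y=-.09,z,dx/dy,dz/dy [ 0.43377228  0.06149944  0.04456631 -0.00120446] 0.0005047050463193268 3954
cheektopL [ 0.40900045 -0.04040356  0.07488874] [ 0.39932167 -0.04471546  0.06327159] [ 0.41998592 -0.03600574  0.07767308]
cheektopR [ 0.46112606 -0.0433566   0.07391861] [ 0.45320671 -0.0477606   0.06623465] [ 0.4698561  -0.03945038  0.07776629]
padtopL [ 0.40620087 -0.16263364  0.07536216] [ 0.39723466 -0.16470696  0.07354114] [ 0.41522895 -0.16063321  0.07742308]
padtopR [ 0.45524569 -0.16498954  0.07514442] [ 0.44686444 -0.1667987   0.07372368] [ 0.46334246 -0.16317936  0.07656201]
padL [ 0.40731903 -0.15691905  0.06351186] [ 0.39818057 -0.15939996  0.05377951] [ 0.41671528 -0.15450363  0.07271079]
padR [ 0.45501206 -0.15902467  0.06422824] [ 0.44604063 -0.16169332  0.0527261 ] [ 0.46443226 -0.15620711  0.07475305]
webtopL [ 0.40084645 -0.17209836  0.07608604] [ 0.39393517 -0.1759379   0.07435711] [ 0.407818   -0.16797286  0.07796084]
table [ 3.64593265e-01 -1.06504302e-01 -2.87678278e-04] [ 0.3444923  -0.2128855  -0.00318062] [ 0.38383993 -0.013973    0.00774499]
inL 
[... 170 characters left out ...]
TL [ 0.39447969 -0.01333549  0.01      ]
cornTR [ 0.48043168 -0.01666391  0.01      ]
cornBL [ 0.38633125 -0.2153821   0.01      ]
cornBR [ 0.47219966 -0.21911279  0.01      ]
rend+ L [ 0.41479847 -0.05708674  0.062     ]
rend+ R [ 0.4575067  -0.05718349  0.062     ]
rollerend- bottom [ 0.43026326 -0.14528709  0.084     ]
padLedgeL [ 0.39577396 -0.16062198  0.076     ]
padLedgeR [ 0.41736193 -0.16191581  0.076     ]
padRedgeL [ 0.44504844 -0.16435785  0.076     ]
padRedgeR [ 0.46690884 -0.16355639  0.076     ]
padLbackL [ 0.3958521  -0.16481017  0.076     ]
shaftL [ 0.42539752 -0.16870184  0.062     ]
shaftR [ 0.43873218 -0.16857919  0.062     ]
shaftend [ 0.42990036 -0.18842179  0.069     ]
```

```bash
python3 -m inch '[{"ax":0,"ay":0,"az":0.053,"dx":0,"dy":0,"dz":0,"gripper":100},{"ax":0,"ay":0,"az":0,"dx":31,"dy":45,"dz":20,"gripper":100},{"ax":0,"ay":0,"az":0,"dx":0,"dy":0,"dz":40,"gripper":100},{"ax":0,"ay":0,"az":0,"dx":0,"dy":0,"dz":30,"gripper":100},{"ax":0,"ay":0,"az":0,"dx":0,"dy":0,"dz":0,"gripper":100},{"ax":0,"ay":0,"az":0,"dx":0,"dy":0,"dz":0,"gripper":100},{"ax":0,"ay":0,"az":0,"dx":0,"dy":0,"dz":0,"gripper":100}]'
python3 - <<'E'
from h import *
o=robot.get_obs();print(o['position'],o['tool_rot'],o['q'],o['ft_force'])
E
```

```text
time: 4.5
position: [0.4273, -0.107, 0.1569]
tool_rot: [0.723, 0.69, 0.001, 0.002]
ft_force: [0.3, -0.4, 0.6]
grip_width: 0.0872
[ 0.42727736 -0.10701765  0.15685905] [7.23443634e-01 6.90380882e-01 5.56229416e-04 1.79899990e-03] [-5.00138518e-01  3.91909361e-01  1.95241685e+00 -4.63656823e-05
  7.93500531e-01 -4.53343924e-01] [ 0.30195748 -0.42931035  0.64314415]
```

```bash
python3 -m inch '[{"ax":0,"ay":0,"az":0,"dx":5,"dy":5.5,"dz":10,"gripper":100},{"ax":0,"ay":0,"az":0,"dx":0,"dy":0,"dz":25,"gripper":100},{"ax":0,"ay":0,"az":0,"dx":0,"dy":0,"dz":25,"gripper":100},{"ax":0,"ay":0,"az":0,"dx":0,"dy":0,"dz":25,"gripper":100},{"ax":0,"ay":0,"az":0,"dx":0,"dy":0,"dz":25,"gripper":100},{"ax":0,"ay":0,"az":0,"dx":0,"dy":0,"dz":0,"gripper":100},{"ax":0,"ay":0,"az":0,"dx":0,"dy":0,"dz":0,"gripper":100}]'
python3 - <<'E'
from h import *
o=robot.get_obs();print(o['position'],o['ft_force']); snap('wrist','w4')
snap('scene','s4'); crop('s4',280,220,460,360,4,'s4c')
E
```

```text
time: 5.2
position: [0.4321, -0.1011, 0.0456]
tool_rot: [0.723, 0.691, 0.0, 0.0]
ft_force: [0.3, -0.4, 0.2]
grip_width: 0.0871
[ 0.43206988 -0.10110386  0.04564329] [ 0.30955285 -0.41513203  0.21767741]
```

View pics/w4.png

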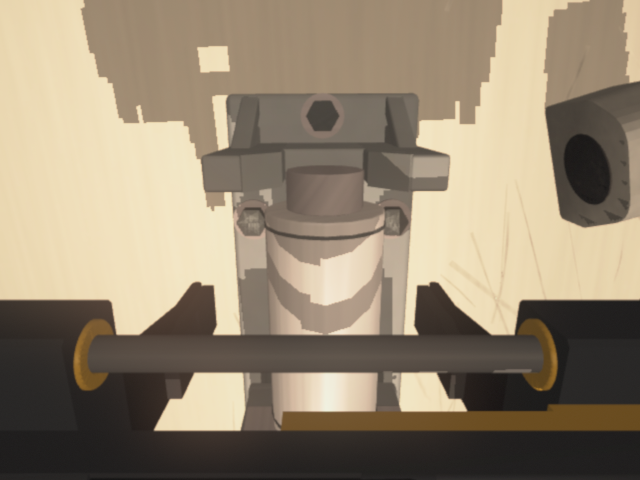

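View pics/s4c.png

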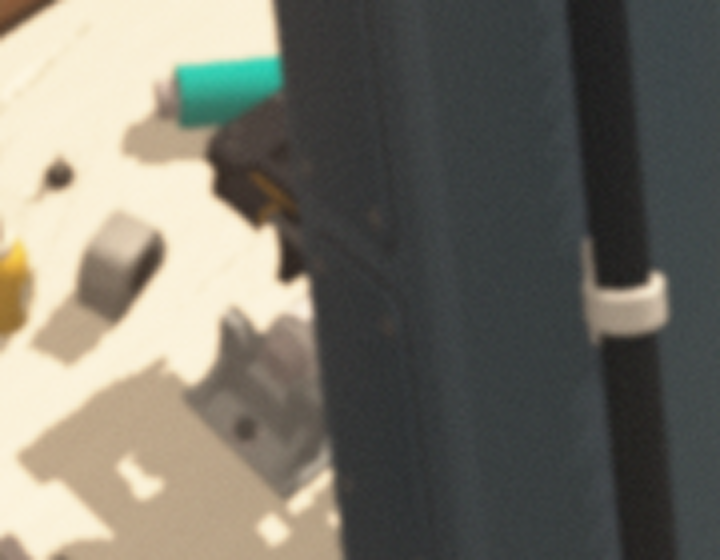

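The jaws straddle the roller, with its centre at about 324 against the jaw centre at about 325. I'll close on it gently.

```bash
python3 -m inch '[{"ax":0,"ay":0,"az":0,"dx":0,"dy":0,"dz":0,"gripper":44},{"ax":0,"ay":0,"az":0,"dx":0,"dy":0,"dz":0,"gripper":44},{"ax":0,"ay":0,"az":0,"dx":0,"dy":0,"dz":0,"gripper":44},{"ax":0,"ay":0,"az":0,"dx":0,"dy":0,"dz":0,"gripper":44},{"ax":0,"ay":0,"az":0,"dx":0,"dy":0,"dz":0,"gripper":44},{"ax":0,"ay":0,"az":0,"dx":0,"dy":0,"dz":0,"gripper":44}]' 10; python3 -m inch '[{"ax":0,"ay":0,"az":0,"dx":1.5,"dy":0,"dz":0,"gripper":44},{"ax":0,"ay":0,"az":0,"dx":1.5,"dy":0,"dz":0,"gripper":44},{"ax":0,"ay":0,"az":0,"dx":1.5,"dy":0,"dz":0,"gripper":44},{"ax":0,"ay":0,"az":0,"dx":1.5,"dy":0,"dz":0,"gripper":44}]'
```

```text
time: 5.9
position: [0.4329, -0.1015, 0.0456]
tool_rot: [0.723, 0.69, 0.001, 0.001]
ft_force: [9.0, 4.5, -0.3]
grip_width: 0.0471
time: 6.3
position: [0.4348, -0.0969, 0.0457]
tool_rot: [0.723, 0.691, 0.001, 0.003]
ft_force: [4.5, -3.9, -1.8]
grip_width: 0.0438
```

```bash
python3 -m inch '[{"ax":0,"ay":0,"az":0,"dx":1,"dy":0,"dz":0,"gripper":44},{"ax":0,"ay":0,"az":0,"dx":1,"dy":0,"dz":0,"gripper":44}]' ; python3 -m inch '[{"ax":0,"ay":0,"az":0,"dx":1,"dy":0,"dz":0,"gripper":44}]';python3 -m inch '[{"ax":0,"ay":0,"az":0,"dx":1,"dy":0,"dz":0,"gripper":44}]'
```

```text
time: 6.5
position: [0.4349, -0.0949, 0.0457]
tool_rot: [0.723, 0.691, 0.001, 0.003]
ft_force: [4.4, -3.3, -1.0]
grip_width: 0.0438
time: 6.6
position: [0.435, -0.0939, 0.0457]
tool_rot: [0.723, 0.691, 0.001, 0.003]
ft_force: [4.5, -4.0, -1.5]
grip_width: 0.0438
time: 6.7
position: [0.4351, -0.093, 0.0457]
tool_rot: [0.723, 0.691, 0.001, 0.003]
ft_force: [1.4, -7.5, -2.6]
grip_width: 0.0437
```

```bash
python3 -m inch '[{"ax":0,"ay":0,"az":0,"dx":1,"dy":0,"dz":0,"gripper":44}]' ; python3 -m inch '[{"ax":0,"ay":0,"az":0,"dx":1,"dy":0,"dz":0,"gripper":44}]';python3 -m inch '[{"ax":0,"ay":0,"az":0,"dx":0.5,"dy":0,"dz":0,"gripper":44}]'
python3 - <<'E'
from h import *
snap('wrist','w5'); crop('w5',200,80,450,320,3,'w5c')
E
```

```text
time: 6.8
position: [0.4351, -0.0929, 0.0457]
tool_rot: [0.723, 0.691, 0.0, 0.004]
ft_force: [0.4, -13.6, -1.8]
grip_width: 0.0438
time: 6.9
position: [0.4351, -0.0925, 0.0457]
tool_rot: [0.722, 0.691, 0.0, 0.004]
ft_force: [0.1, -12.9, -1.3]
grip_width: 0.0439
time: 7.0
position: [0.4351, -0.0921, 0.0457]
tool_rot: [0.722, 0.691, 0.0, 0.004]
ft_force: [0.1, -13.7, -2.3]
grip_width: 0.0436
```

View pics/w5c.png

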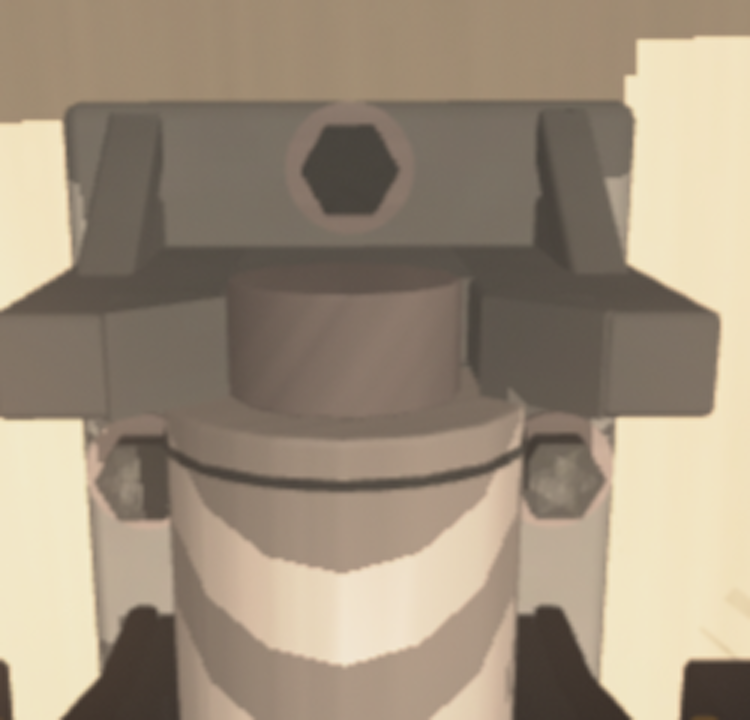

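```bash
python3 -m inch '[{"ax":0,"ay":0,"az":0,"dx":0,"dy":0,"dz":0,"gripper":60},{"ax":0,"ay":0,"az":0,"dx":0,"dy":0,"dz":0,"gripper":75},{"ax":0,"ay":0,"az":0,"dx":0,"dy":0,"dz":0,"gripper":90},{"ax":0,"ay":0,"az":0,"dx":0,"dy":0,"dz":0,"gripper":100},{"ax":0,"ay":0,"az":0,"dx":0,"dy":0,"dz":0,"gripper":100}]';  python3 -m inch '[{"ax":0,"ay":0,"az":0,"dx":0,"dy":0,"dz":-30,"gripper":100},{"ax":0,"ay":0,"az":0,"dx":0,"dy":0,"dz":-30,"gripper":100},{"ax":0,"ay":0,"az":0,"dx":0,"dy":0,"dz":-40,"gripper":100},{"ax":0,"ay":0,"az":0,"dx":-40,"dy":-25,"dz":-10,"gripper":100},{"ax":0,"ay":0,"az":0,"dx":-30,"dy":-0,"dz":0,"gripper":100},{"ax":0,"ay":0,"az":0,"dx":0,"dy":0,"dz":0,"gripper":100},{"ax":0,"ay":0,"az":0,"dx":0,"dy":0,"dz":0,"gripper":100}]'
python3 - <<'E'
from h import *
c=snap('wrist','w6'); crop('w6',240,0,440,200,4,'w6a');crop('w6',240,150,440,300,4,'w6b'); print(c['position'])
E
```

```text
time: 7.55
position: [0.4316, -0.0881, 0.0453]
tool_rot: [0.723, 0.691, -0.0, -0.001]
ft_force: [0.3, 0.2, -0.5]
grip_width: 0.0758
time: 8.25
position: [0.4035, -0.1573, 0.1553]
tool_rot: [0.724, 0.69, 0.0, -0.0]
ft_force: [0.6, 0.4, -0.5]
grip_width: 0.087
[ 0.40558013 -0.08012806  0.31752135]
```

View pics/w6.png

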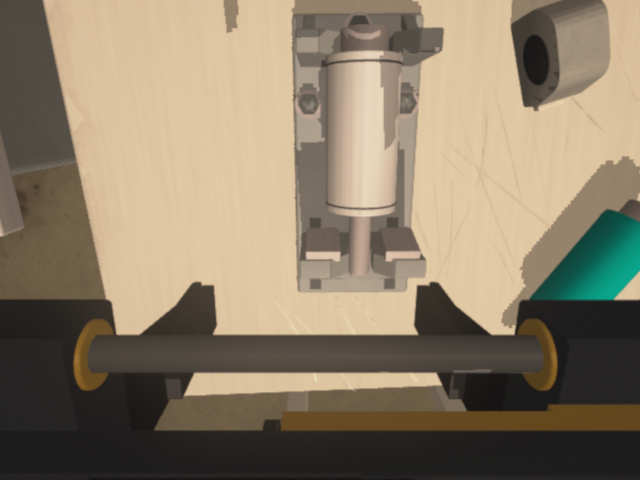

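View pics/w6b.png

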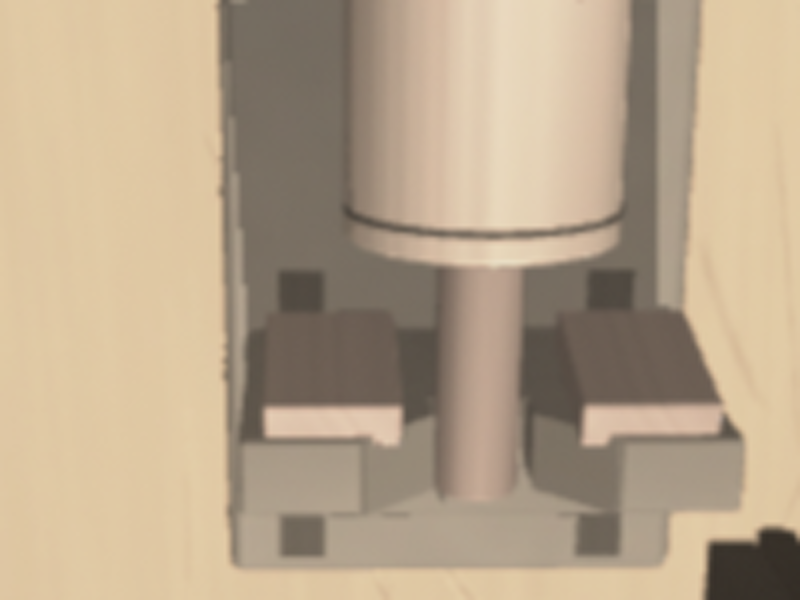

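View pics/w6a.png

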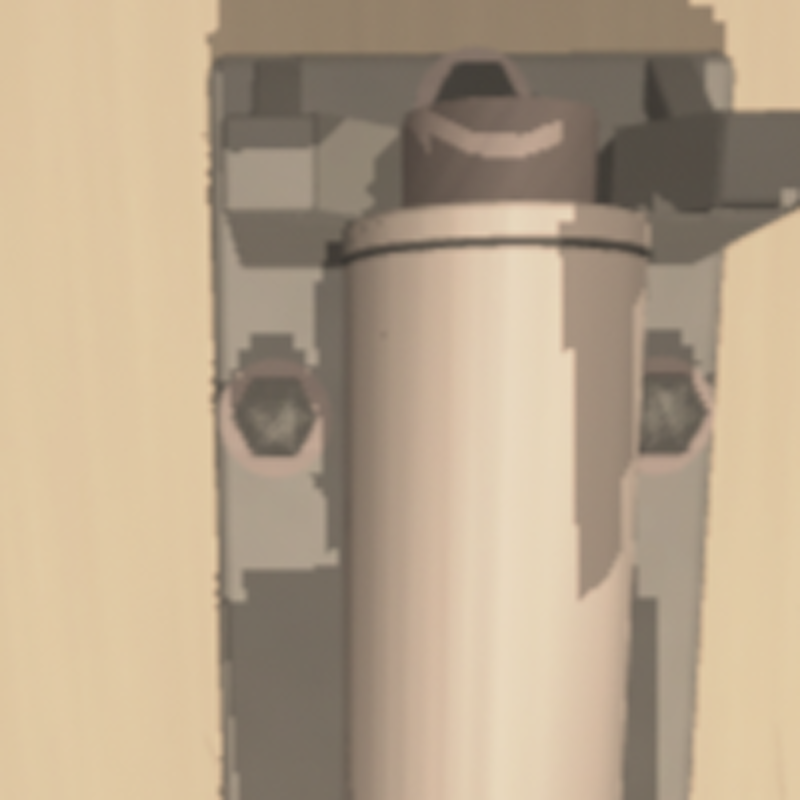

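Run:
```python
from h import *
c=load('w6'); P=cloud(c)
yb=np.array([.042,.9991,0]); yb/=np.linalg.norm(yb)
A={'r-':ray(c,361.25,216.25,.084),'r+':ray(c,362.5,50.75,.084),'padL':ray(c,323.25,251.5,.076),'padR':ray(c,402.5,251,.076),'chL':ray(c,307.5,52.5,.076),'chR':ray(c,422,52,.076),
'baseN':ray(c,(240+230/4+240+662/4)/2,150+566/4,.01),'shaftend':ray(c,240+478/4,150+499/4,.069)}
for k,v in A.items(): print(k,v.round(4),'s',round(v@yb*1000,1))
# pad planes
for n,(a,b,d,e) in {'L':(275,330,390,395),'R':(580,330,700,395)}.items():
    q=P[150+b//4:150+e//4+1,240+a//4:240+d//4+1].reshape(-1,3); q=q[np.isfinite(q[:,2])]
    # fit s = s0 + k (z-.062)
    s=q@yb; Am=np.c_[np.ones(len(q)),q[:,2]-.062]; r=np.linalg.lstsq(Am,s,rcond=None)[0]; print(n,r,len(q), 'x',np.median(q[:,0]), 's at k=-.25',np.median(s+.25*(q[:,2]-.062)))
# roller end plane: roller cylinder points
q=P[60:205,330:395].reshape(-1,3); q=q[np.isfinite(q[:,2])&(q[:,2]>.08)]
s=q@yb; print('roller s range',np.percentile(s,[0,.2,1,99,99.8,100]),'z',q[:,2].max(), 'mid x',np.median(q[:,0]))
for u in (358,361,364):
  print([ (v,(P[v,u]*1000).round(1).tolist()) for v in (213,214,215,216,217,218)])
for u in (360,363,366):
  print([ (v,(P[v,u]*1000).round(1).tolist()) for v in (48,49,50,51,52,53)])
```

```text
r- [ 0.4297 -0.1371  0.084 ] s -118.9
r+ [ 0.4318 -0.048   0.084 ] s -29.8
padL [ 0.4066 -0.1604  0.076 ] s -143.2
padR [ 0.4558 -0.1624  0.076 ] s -143.2
chL [ 0.4028 -0.0464  0.076 ] s -29.4
chR [ 0.4649 -0.0491  0.076 ] s -29.5
baseN [ 0.4284 -0.2178  0.01  ] s -199.6
shaftend [ 0.4295 -0.1798  0.069 ] s -161.6
L [-0.1392404  -0.24504552] 507 x 0.40652234771238116 s at k=-.25 -0.1392370506025527
R [-0.14010958  0.11181885] 525 x 0.4566288986235551 s at k=-.25 -0.13920785268271862
roller s range [-0.11249981 -0.1119596  -0.11127231 -0.03458497 -0.03411066 -0.03382168] z 0.08619009297591881 mid x 0.43247736387725355
[(213, [427.9, -135.1, 83.6]), (214, [427.9, -135.7, 83.8]), (215, [428.0, -136.7, 82.2]), (216, [429.3, -140.7, 68.1]), (217, [429.4, -141.7, 66.8]), (218, [429.3, -142.0, 68.1])]
[(213, [429.7, -135.3, 83.1]), (214, [429.7, -136.0, 82.8]), (215, [429.7, -136.6, 82.9]), (216, [431.1, -140.6, 68.9]), (217, [431.1, -141.2, 69.2]), (218, [431.1, -141.9, 68.8])]
[(213, [431.3, -135.1, 84.5]), (214, [431.4, -135.8, 83.8]), (215, [431.4, -136.5, 83.6]), (216, [433.1, -140.9, 68.1]), (217, [433.1, -141.6, 68.0]), (218, [432.9, -141.8, 69.5])]
[(48, [431.4, -45.4, 75.5]), (49, [431.3, -46.0, 75.9]), (50, [430.5, -47.6, 83.7]), (51, [430.6, -47.9, 83.0]), (52, [430.5, -48.5, 83.5]), (53, [430.6, -48.8, 82.3])]
[(48, [433.1, -45.4, 75.0]), (49, [433.2, -45.8, 73.9]), (50, [432.2, -47.5, 82.9]), (51, [432.1, -48.0, 83.1]), (52, [432.0, -48.7, 84.4]), (53, [432.0, -49.1, 83.9])]
[(48, [434.6, -45.6, 75.4]), (49, [434.7, -45.9, 74.5]), (50, [433.7, -47.6, 83.0]), (51, [433.5, -48.3, 84.5]), (52, [433.6, -48.7, 83.6]), (53, [433.6, -49.2, 84.0])]
```

Run:
```python
from h import *
from scipy.optimize import least_squares
for f,w in (('w6',(60,205,335,392)),):
    c=load(f); P=cloud(c); q=P[w[0]:w[1],w[2]:w[3]].reshape(-1,3); q=q[np.isfinite(q[:,2])&(q[:,2]>.068)]
    s=least_squares(lambda p:np.hypot(q[:,0]-p[0]-p[2]*(q[:,1]+.0925),q[:,2]-p[1]-p[3]*(q[:,1]+.0925))-.022,[.433,.062,0,0],loss='soft_l1',f_scale=.001)
    print(f,s.x)
c=load('w1'); P=cloud(c); 
g=lambda cu,cv:(300+cu/4,60+cv/4)
# tops of tabs: L/R edges on near(lower) top edge; flats tab z=.105, taper .129
for n,cu,cv,z in [('far L',300,285,.105),('far R',440,290,.105),('mid tabL',283,460,.105),('mid tabR',378,470,.105),('mid shL',205,441,.079),('mid shR',418,455,.079),
 ('tapL',275,675,.129),('tapR',370,680,.129),('barfar',330,180,.066),('barnear',285,570,.066)]:
    u,v=g(cu,cv); print(n,ray(c,u,v,z).round(4),(pt(c,u,v)).round(4))
# rail: region near y .2-.3
m=(P[...,0]>.3)&(P[...,0]<.56)&(P[...,1]>.2)&(P[...,2]>.1)
q=P[m]; 
for x0 in np.arange(.32,.56,.04):
    k=(q[:,0]>x0)&(q[:,0]<x0+.04); print(round(x0,2),q[k][:,1].min() if k.any() else None,np.percentile(q[k][:,1],2),q[k][:,2].max())
```

```text
w6 [ 0.43275208  0.06155152  0.04193569 -0.00071273]
far L [0.42   0.2383 0.105 ] [0.4198 0.2383 0.1065]
far R [0.4499 0.2372 0.105 ] [ 4.737e-01  2.331e-01 -3.000e-04]
mid tabL [0.4177 0.2011 0.105 ] [0.4177 0.2012 0.1052]
mid tabR [0.4387 0.1989 0.105 ] [0.4568 0.1854 0.012 ]
mid shL [0.4028 0.202  0.079 ] [0.4027 0.2022 0.0802]
mid shR [0.453  0.1986 0.079 ] [0.4533 0.1984 0.0777]
tapL [0.4144 0.1588 0.129 ] [0.4145 0.1586 0.1281]
tapR [0.4347 0.1576 0.129 ] [0.4349 0.1573 0.1279]
barfar [0.4316 0.2604 0.066 ] [0.4315 0.2604 0.0666]
barnear [0.4246 0.1685 0.066 ] [0.4245 0.1686 0.0663]
0.32 0.20000022513668467 0.20031924125901746 0.39778723876809846
0.36 0.20000110399647597 0.20033057925079192 0.3924113985574429
0.4 0.20000259166083978 0.20042971764454656 0.3980638221922914
0.44 0.20832301968909223 0.21017942136306955 0.38260894298689896
0.48 0.24924928357395684 0.2620350862220735 0.21891618885278202
0.52 0.24476479127377704 0.25103672350931916 0.21916588466594145Traceback (most recent call last):
  File "<stdin>", line 17, in <module>
    return _quantile_unchecked(
        a, q, axis, out, overwrite_input, method, keepdims, weights)
    return _ureduce(a,
                    func=_quantile_ureduce_func,
    ...<5 lines>...
                    overwrite_input=overwrite_input,
                    method=method)
    r = func(a, **kwargs)
    result = _quantile(arr,
                       quantiles=q,
    ...<2 lines>...
                       out=out,
                       weights=wgt)
    slices_having_nans = np.isnan(arr[-1, ...])
                                  ~~~^^^^^^^^^
IndexError: index -1 is out of bounds for axis 0 with size 0
```

Run:
```python
from h import *
c=load('w1'); P=cloud(c)[:110].reshape(-1,3); T=np.load('pics/P_top0.npy').reshape(-1,3); S=np.load('pics/P_scene0.npy').reshape(-1,3)
for n,q in (('w1',P),('top',T),('sc',S)):
  for x0 in np.arange(.28,.56,.04):
    k=(q[:,0]>x0)&(q[:,0]<x0+.04)&(q[:,2]>.1)&(q[:,2]<.3)&(q[:,1]>.2)&(q[:,1]<.4)
    for z0 in (.1,.14,.18,.2):
        kk=k&(q[:,2]>z0)&(q[:,2]<(.3 if z0==.2 else z0+.04))
        if kk.sum()>3: print(n,round(x0,2),z0,'ymin %.3f zmax %.3f n %d'%(np.percentile(q[kk][:,1],1),q[kk][:,2].max(),kk.sum()),end=' | ')
    print()
```

```text
w1 0.28 0.1 ymin 0.315 zmax 0.140 n 658 | w1 0.28 0.14 ymin 0.291 zmax 0.180 n 466 | w1 0.28 0.18 ymin 0.291 zmax 0.220 n 3102 | w1 0.28 0.2 ymin 0.291 zmax 0.225 n 1553 | 
w1 0.32 0.1 ymin 0.311 zmax 0.120 n 995 | w1 0.32 0.14 ymin 0.286 zmax 0.180 n 227 | w1 0.32 0.18 ymin 0.287 zmax 0.218 n 2206 | w1 0.32 0.2 ymin 0.292 zmax 0.218 n 164 | 
w1 0.36 0.1 ymin 0.306 zmax 0.120 n 1176 | w1 0.36 0.14 ymin 0.281 zmax 0.180 n 152 | w1 0.36 0.18 ymin 0.282 zmax 0.219 n 2657 | w1 0.36 0.2 ymin 0.289 zmax 0.219 n 706 | 
w1 0.4 0.1 ymin 0.301 zmax 0.120 n 1036 | w1 0.4 0.14 ymin 0.276 zmax 0.180 n 128 | w1 0.4 0.18 ymin 0.277 zmax 0.219 n 3476 | w1 0.4 0.2 ymin 0.284 zmax 0.219 n 766 | 
w1 0.44 0.1 ymin 0.296 zmax 0.120 n 949 | w1 0.44 0.14 ymin 0.271 zmax 0.180 n 155 | w1 0.44 0.18 ymin 0.272 zmax 0.219 n 3720 | w1 0.44 0.2 ymin 0.279 zmax 0.219 n 889 | 
w1 0.48 0.1 ymin 0.291 zmax 0.120 n 1087 | w1 0.48 0.14 ymin 0.262 zmax 0.180 n 238 | w1 0.48 0.18 ymin 0.258 zmax 0.219 n 5287 | w1 0.48 0.2 ymin 0.269 zmax 0.219 n 1797 | 
w1 0.52 0.1 ymin 0.287 zmax 0.120 n 969 | w1 0.52 0.14 ymin 0.258 z
[... 2279 characters left out ...]
max 0.220 n 1494 | 
sc 0.44 0.1 ymin 0.213 zmax 0.121 n 33 | sc 0.44 0.14 ymin 0.285 zmax 0.175 n 52 | sc 0.44 0.18 ymin 0.276 zmax 0.220 n 1623 | sc 0.44 0.2 ymin 0.281 zmax 0.220 n 1415 | 
sc 0.48 0.1 ymin 0.281 zmax 0.121 n 31 | sc 0.48 0.14 ymin 0.281 zmax 0.180 n 114 | sc 0.48 0.18 ymin 0.272 zmax 0.220 n 1594 | sc 0.48 0.2 ymin 0.273 zmax 0.220 n 1024 | 
sc 0.52 0.1 ymin 0.276 zmax 0.121 n 24 | sc 0.52 0.14 ymin 0.262 zmax 0.180 n 35 | sc 0.52 0.18 ymin 0.253 zmax 0.220 n 1797 | sc 0.52 0.2 ymin 0.265 zmax 0.299 n 1766 | 
sc 0.56 0.1 ymin 0.275 zmax 0.121 n 6 | sc 0.56 0.14 ymin 0.277 zmax 0.180 n 8 | sc 0.56 0.18 ymin 0.257 zmax 0.220 n 822 | sc 0.56 0.2 ymin 0.240 zmax 0.300 n 3531 |
```

```bash
python3 - <<'E'
from h import *
q=np.concatenate([np.load('pics/P_top0.npy').reshape(-1,3),np.load('pics/P_scene0.npy').reshape(-1,3)])
for y0 in np.arange(-.08,.36,.04):
    k=(q[:,1]>y0)&(q[:,1]<y0+.04)&(q[:,0]>.4)&(q[:,0]<.62)&(q[:,2]>.24)
    if k.any(): print(round(y0,2),'xmin %.3f zmin %.3f'%(q[k][:,0].min(),q[k][:,2].min()), 'zmin x<.54:',q[k&(q[:,0]<.545)][:,2].min() if (k&(q[:,0]<.545)).any() else None)
E
python3 -m inch '[{"ax":0,"ay":0,"az":0.025,"dx":0,"dy":-25,"dz":-30,"gripper":100},{"ax":0,"ay":0,"az":0,"dx":40,"dy":-5,"dz":-30,"gripper":100},{"ax":0,"ay":0,"az":0,"dx":48,"dy":0,"dz":0,"gripper":100},{"ax":0,"ay":0,"az":0,"dx":48,"dy":0,"dz":0,"gripper":100},{"ax":0,"ay":0,"az":0,"dx":48,"dy":0,"dz":0,"gripper":100},{"ax":0,"ay":0.06,"az":0,"dx":48,"dy":0,"dz":0,"gripper":100},{"ax":0,"ay":0.06,"az":0,"dx":30,"dy":0,"dz":0,"gripper":100},{"ax":0,"ay":0.06,"az":0,"dx":0,"dy":0,"dz":0,"gripper":100}]'
python3 - <<'E'
from h import *
o=robot.get_obs();print(o['position'],R.from_quat(o['tool_rot']).as_matrix().round(3).tolist(),o['q'].round(2)); snap('wrist','w7')
E
```

```text
-0.08 xmin 0.506 zmin 0.506 zmin x<.54: 0.5060657898468492
-0.04 xmin 0.507 zmin 0.482 zmin x<.54: 0.4823716266405423
0.0 xmin 0.505 zmin 0.475 zmin x<.54: 0.47523308279659127
0.04 xmin 0.515 zmin 0.474 zmin x<.54: 0.47427274222960675
0.08 xmin 0.522 zmin 0.426 zmin x<.54: 0.45888173764695794
0.12 xmin 0.530 zmin 0.383 zmin x<.54: 0.5148668140300381
0.16 xmin 0.536 zmin 0.336 zmin x<.54: 0.45286379244543096
0.2 xmin 0.541 zmin 0.291 zmin x<.54: 0.4229787664821931
0.24 xmin 0.548 zmin 0.240 zmin x<.54: None
0.28 xmin 0.554 zmin 0.240 zmin x<.54: None
0.32 xmin 0.551 zmin 0.240 zmin x<.54: None
time: 9.1
position: [0.3909, 0.1099, 0.2168]
tool_rot: [0.726, 0.682, 0.066, -0.063]
ft_force: [0.3, -0.6, 0.3]
grip_width: 0.0874
[0.39087292 0.10993536 0.21682606] [[0.062, 0.998, 0.01], [0.981, -0.063, 0.183], [0.183, -0.002, -0.983]] [-0.15  0.23  2.    0.23  0.94 -0.22]
```

View pics/w7.png

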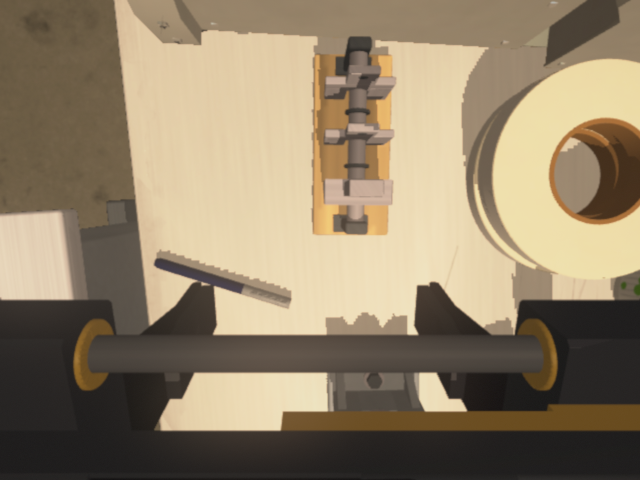

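Run:
```python
from h import *
crop('w7',300,30,410,245,4,'w7r')
```

```text
(no output)
```

View pics/w7r.png

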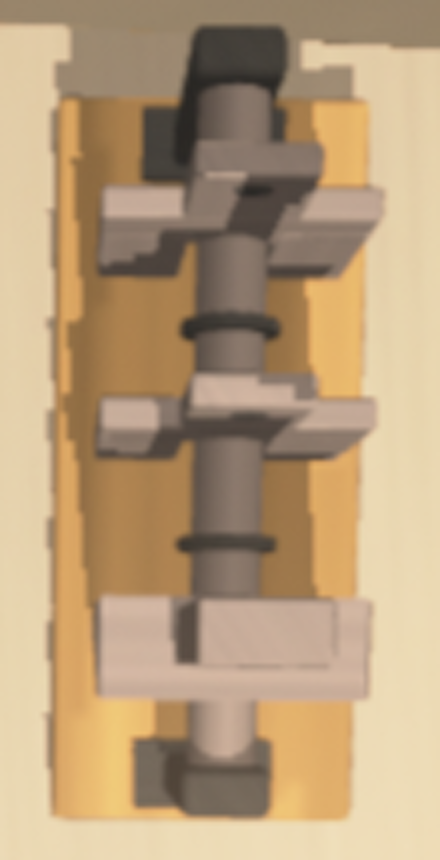

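The crop shows three tabs: far flat at (258,160), middle flat at (254,390), and the taper, with the thick tab, at (266,632). I'll take the middle flat first.

Run:
```python
from h import *
c=load('w7')
g=lambda cu,cv:(300+cu/4,30+cv/4)
o=robot.get_obs(); Rt=R.from_quat(o['tool_rot']).as_matrix()
for n,cu,cv,z in [('far',258,160,.105),('mid',254,390,.105),('midL',190,390,.105),('midR',318,390,.105),('tap',266,632,.129),('farshL',105,203,.079),('farshR',383,203,.079),('barfar',237,110,.066),('barnear',225,715,.066)]:
    p=ray(c,*g(cu,cv),z); print(n,p.round(4),pt(c,*g(cu,cv)).round(4))
p=ray(c,*g(254,390),.105); t=np.array([p[0]+.001,p[1]+.0025,.083]); print('target',t,'tool delta mm',((t-o['position'])@Rt*1000).round(1), 'jaw axis',Rt[:,1])
```

```text
far [0.4302 0.2377 0.105 ] [0.4303 0.2378 0.1046]
mid [0.4276 0.2    0.105 ] [0.4276 0.2    0.105 ]
midL [0.4167 0.2007 0.105 ] [0.4168 0.2007 0.1049]
midR [0.4385 0.1993 0.105 ] [0.4537 0.2134 0.0114]
tap [0.4247 0.1587 0.129 ] [0.4247 0.1587 0.1287]
farshL [0.4052 0.2393 0.079 ] [0.4052 0.2396 0.0778]
farshR [0.4562 0.2361 0.079 ] [ 0.4726  0.2565 -0.0008]
barfar [0.4319 0.2583 0.066 ] [0.4317 0.258  0.0669]
barnear [0.4236 0.1435 0.066 ] [0.4237 0.1435 0.0646]
target [0.42863795 0.20249719 0.083     ] tool delta mm [ 71.2  31.5 148.8] jaw axis [ 0.9978629  -0.06530901 -0.00208934]
```

```bash
python3 -m inch '[{"ax":0,"ay":0,"az":0,"dx":31,"dy":10.6,"dz":5.8,"gripper":70},{"ax":0,"ay":0,"az":0,"dx":31,"dy":10.6,"dz":5.8,"gripper":70},{"ax":0,"ay":0,"az":0,"dx":31,"dy":10.6,"dz":5.8,"gripper":70},{"ax":0,"ay":0,"az":0,"dx":-5,"dy":0,"dz":27,"gripper":70},{"ax":0,"ay":0,"az":0,"dx":-5,"dy":0,"dz":27,"gripper":70},{"ax":0,"ay":0,"az":0,"dx":0,"dy":0,"dz":0,"gripper":70},{"ax":0,"ay":0,"az":0,"dx":0,"dy":0,"dz":0,"gripper":70}]'
python3 - <<'E'
from h import *
o=robot.get_obs();print(o['position'],o['ft_force']); Rt=R.from_quat(o['tool_rot']).as_matrix()
t=np.array([.4286,.2025,.083]);print(((t-o['position'])@Rt*1000).round(1)); snap('wrist','w8')
E
```

```text
time: 9.85
position: [0.4301, 0.1975, 0.1613]
tool_rot: [0.729, 0.679, 0.065, -0.062]
ft_force: [-0.3, -0.0, 0.0]
grip_width: 0.0607
[0.43010416 0.19748523 0.16127714] [-0.32285785 -0.02527559  0.0252889 ]
[-9.2 -1.7 77.9]
```

View pics/w8.png

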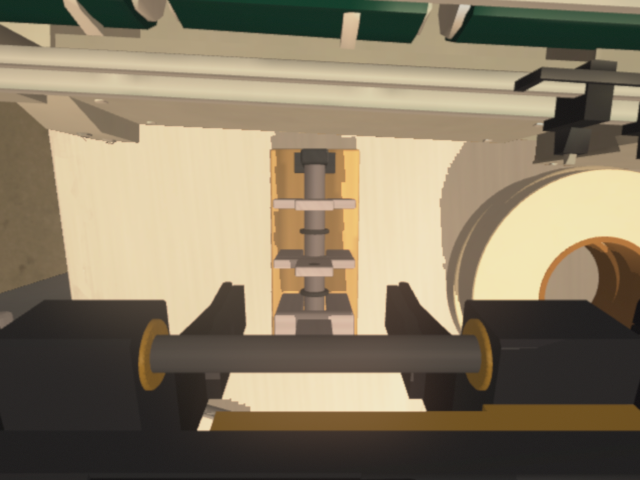

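```bash
python3 -m inch '[{"ax":0,"ay":0,"az":0,"dx":-3,"dy":-0.5,"dz":25,"gripper":60},{"ax":0,"ay":0,"az":0,"dx":-3,"dy":0,"dz":25,"gripper":60},{"ax":0,"ay":0,"az":0,"dx":-2,"dy":0,"dz":18,"gripper":60},{"ax":0,"ay":0,"az":0,"dx":-1.2,"dy":0,"dz":10,"gripper":60},{"ax":0,"ay":0,"az":0,"dx":0,"dy":0,"dz":0,"gripper":60}]'
python3 - <<'E'
from h import *
o=robot.get_obs();print(o['position'],o['ft_force']);  snap('wrist','w9'); crop('w9',200,200,440,420,3,'w9c')
E
```

```text
time: 10.4
position: [0.431, 0.2021, 0.0832]
tool_rot: [0.729, 0.679, 0.066, -0.061]
ft_force: [-1.2, -0.7, -0.7]
grip_width: 0.0519
[0.4310153  0.20206414 0.08318788] [-1.21668174 -0.68191436 -0.66180933]
```

View pics/w9c.png

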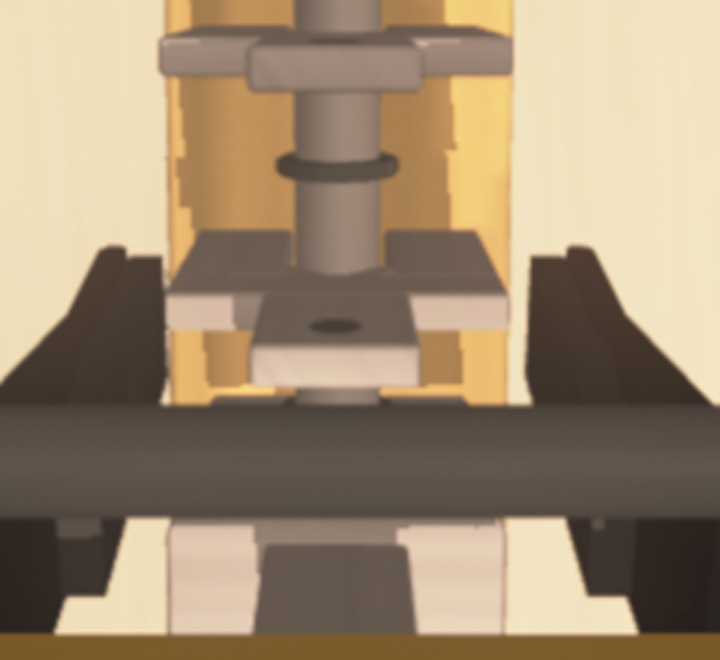

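```bash
python3 -m inch '[{"ax":0,"ay":0,"az":0,"dx":0,"dy":-1.6,"dz":0,"gripper":40},{"ax":0,"ay":0,"az":0,"dx":0,"dy":0,"dz":0,"gripper":28},{"ax":0,"ay":0,"az":0,"dx":0,"dy":0,"dz":0,"gripper":20},{"ax":0,"ay":0,"az":0,"dx":0,"dy":0,"dz":0,"gripper":15},{"ax":0,"ay":0,"az":0,"dx":0,"dy":0,"dz":0,"gripper":15},{"ax":0,"ay":0,"az":0,"dx":0,"dy":0,"dz":0,"gripper":15}]' 20
python3 - <<'E'
from h import *
o=robot.get_obs();print(o['position'],o['ft_force'],o['grip_width']);  snap('wrist','w10'); crop('w10',200,200,440,420,3,'w10c')
E
```

```text
time: 11.05
position: [0.4295, 0.2023, 0.0835]
tool_rot: [0.729, 0.679, 0.066, -0.061]
ft_force: [0.5, 0.4, 1.1]
grip_width: 0.0216
[0.42953889 0.20225477 0.08345856] [0.53443183 0.39811907 1.11614187] 0.021593474347235818
```

View pics/w10c.png

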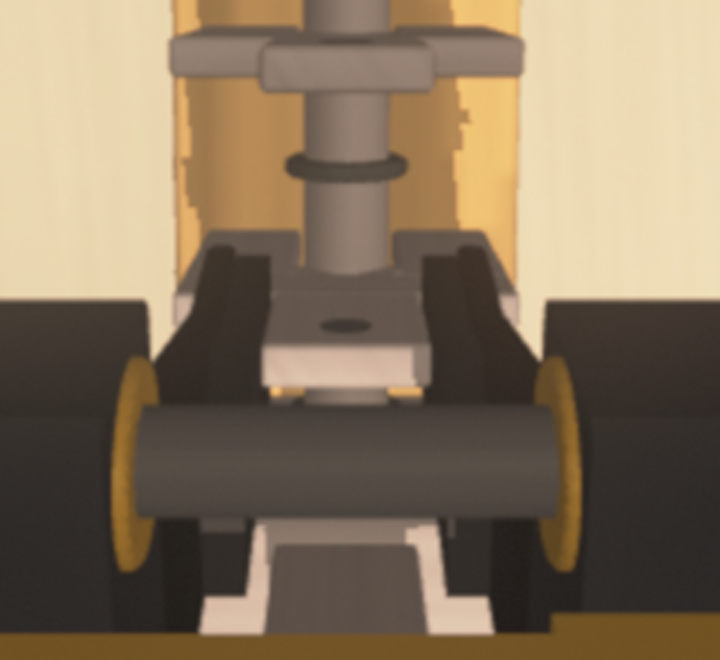

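```bash
python3 -m inch '[{"ax":0,"ay":0,"az":0,"dx":2.8,"dy":0,"dz":-15,"gripper":15},{"ax":0,"ay":0,"az":0,"dx":5.7,"dy":0,"dz":-30.7,"gripper":15},{"ax":0,"ay":0,"az":0,"dx":6.7,"dy":0,"dz":-36,"gripper":15},{"ax":0,"ay":0,"az":0,"dx":7,"dy":0,"dz":-40,"gripper":15},{"ax":0,"ay":0,"az":0,"dx":-2.8,"dy":-45,"dz":-0.5,"gripper":15},{"ax":0,"ay":0,"az":0,"dx":-46,"dy":3,"dz":-8.6,"gripper":15},{"ax":0,"ay":0,"az":0,"dx":-46,"dy":3,"dz":-8.6,"gripper":15},{"ax":0,"ay":0,"az":0,"dx":-46,"dy":3,"dz":-8.6,"gripper":15}]'; python3 -m inch '[{"ax":0,"ay":0,"az":0,"dx":-46,"dy":3,"dz":-8.6,"gripper":15},{"ax":0,"ay":0,"az":0,"dx":-46,"dy":3,"dz":-8.6,"gripper":15},{"ax":0,"ay":0,"az":0,"dx":-46,"dy":3,"dz":-8.6,"gripper":15},{"ax":0,"ay":0,"az":-0.02,"dx":-46,"dy":3,"dz":-8.6,"gripper":15},{"ax":0,"ay":0,"az":0,"dx":-8,"dy":25,"dz":16,"gripper":15},{"ax":0,"ay":0,"az":0,"dx":0,"dy":0,"dz":0,"gripper":15},{"ax":0,"ay":0,"az":0,"dx":0,"dy":0,"dz":0,"gripper":15}]'
python3 - <<'E'
from h import *
o=robot.get_obs();print(o['position'],o['ft_force'],o['grip_width'],R.from_quat(o['tool_rot']).as_matrix().round(3).tolist());  snap('wrist','w11')
E
```

```text
time: 11.9
position: [0.3825, 0.0613, 0.2078]
tool_rot: [0.728, 0.68, 0.066, -0.061]
ft_force: [1.2, -0.2, -0.4]
grip_width: 0.0214
time: 12.6
position: [0.4058, -0.1314, 0.1908]
tool_rot: [0.722, 0.686, 0.066, -0.062]
ft_force: [0.3, 0.8, -0.9]
grip_width: 0.022
[ 0.40584223 -0.13143694  0.19079878] [ 0.285031    0.78981247 -0.89378147] 0.0220250814302905 [[0.05, 0.999, 0.01], [0.982, -0.051, 0.181], [0.181, 0.001, -0.984]]
```

View pics/w11.png

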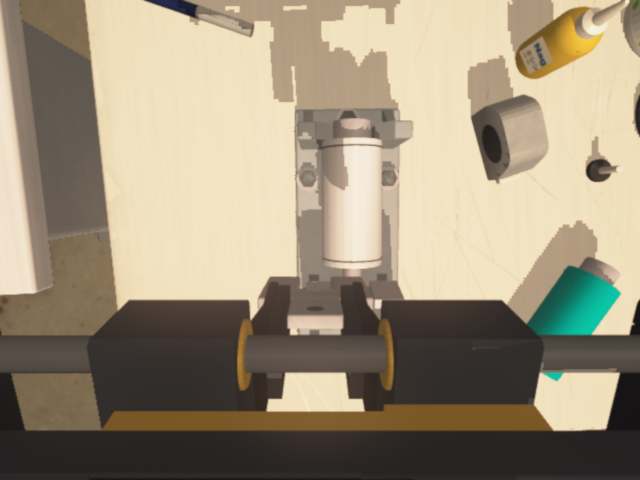

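```bash
python3 -m inch '[{"ax":0,"ay":0,"az":-0.008,"dx":-12.4,"dy":27.6,"dz":15,"gripper":15},{"ax":0,"ay":0,"az":0,"dx":0,"dy":0,"dz":14.3,"gripper":15},{"ax":0,"ay":0,"az":0,"dx":0,"dy":0,"dz":0,"gripper":15},{"ax":0,"ay":0,"az":0,"dx":0,"dy":0,"dz":0,"gripper":15}]'
python3 - <<'E'
from h import *
o=robot.get_obs();print(o['position'],o['ft_force'],o['grip_width']);  snap('wrist','w12'); crop('w12',220,130,420,330,4,'w12c')
E
```

```text
time: 13.05
position: [0.433, -0.1387, 0.1608]
tool_rot: [0.719, 0.69, 0.066, -0.061]
ft_force: [-0.1, -0.4, -0.7]
grip_width: 0.0216
[ 0.43297564 -0.13866746  0.16075731] [-0.05924481 -0.37493677 -0.70819444] 0.02164190243212074
```

View pics/w12c.png

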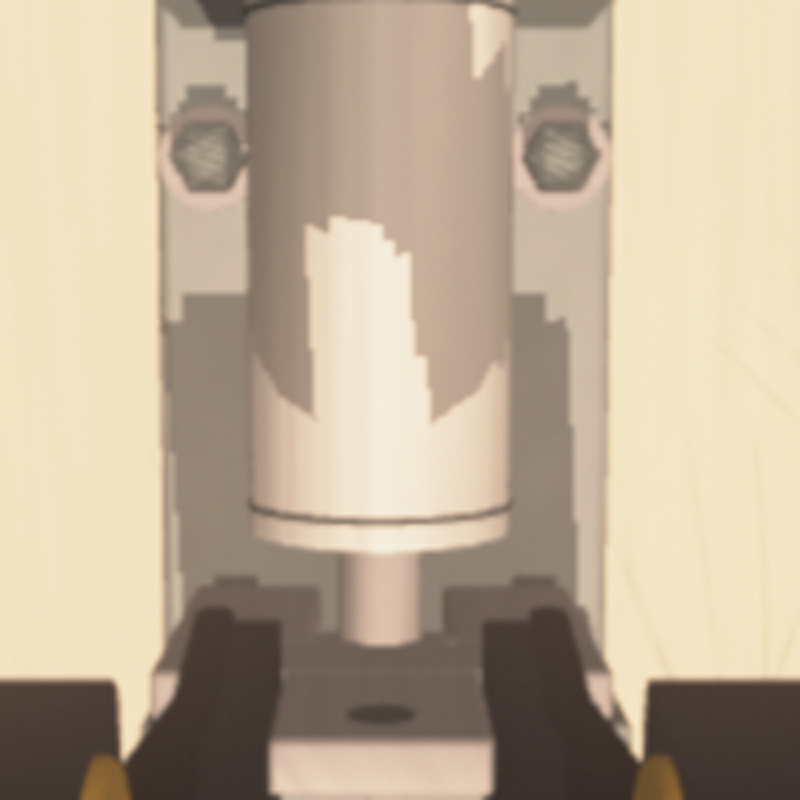

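Run:
```python
from h import *
c=load('w12'); P=cloud(c); g=lambda a,b:(220+a/4,130+b/4)
yb=np.array([.0435,.999,0])
for n,a,b,z in [('rend',380,552,.084),('tabnear(-y) top edge L',272,741,.1823),('tab near R',490,741,.1823),('tab -y low edge',380,797,.1823)]:
    p=ray(c,*g(a,b),z);print(n,p.round(4),round(p@yb*1000,1), pt(c,*g(a,b)).round(4))
# the tab's dark face (with hole) = +y face; sample depths
for a,b in [(300,690),(460,690),(380,680),(300,765),(460,765),(380,770)]:
    p=pt(c,*g(a,b)); print(a,b,p.round(4),round(p@yb*1000,1))
```

```text
rend [ 0.4314 -0.1375  0.084 ] -118.6 [ 0.4313 -0.1403  0.0686]
tabnear(-y) top edge L [ 0.4208 -0.1374  0.1823] -118.9 [ 0.4208 -0.1374  0.1823]
tab near R [ 0.4416 -0.1383  0.1823] -118.9 [ 0.4416 -0.1384  0.1818]
tab -y low edge [ 0.4309 -0.1433  0.1823] -124.5 [ 0.4292 -0.194   0.033 ]
300 690 [ 0.4227 -0.1371  0.1653] -118.5
460 690 [ 0.4396 -0.1376  0.1659] -118.4
380 680 [ 0.4312 -0.1373  0.1616] -118.4
300 765 [ 0.4234 -0.1395  0.1836] -120.9
460 765 [ 0.4386 -0.1401  0.1837] -120.9
380 770 [ 0.431  -0.1407  0.1822] -121.8
```

```bash
python3 -m inch '[{"ax":0,"ay":0,"az":0,"dx":-2.5,"dy":0,"dz":-0.5,"gripper":15},{"ax":0,"ay":0,"az":0,"dx":-3.6,"dy":0,"dz":19.7,"gripper":15},{"ax":0,"ay":0,"az":0,"dx":-2.7,"dy":0,"dz":15,"gripper":15},{"ax":0,"ay":0,"az":0,"dx":-1.8,"dy":0,"dz":10,"gripper":15},{"ax":0,"ay":0,"az":0,"dx":0,"dy":0,"dz":0,"gripper":15}]'
python3 - <<'E'
from h import *
o=robot.get_obs();print(o['position'],o['ft_force'],o['grip_width']);  snap('wrist','w13'); crop('w13',220,130,420,330,4,'w13c')
E
```

```text
time: 13.6
position: [0.4335, -0.1425, 0.1146]
tool_rot: [0.719, 0.689, 0.066, -0.061]
ft_force: [-0.9, 0.6, 0.0]
grip_width: 0.0215
[ 0.433492   -0.14248391  0.11456119] [-0.85233331  0.60894058  0.04660369] 0.021468110097174135
```

View pics/w13c.png

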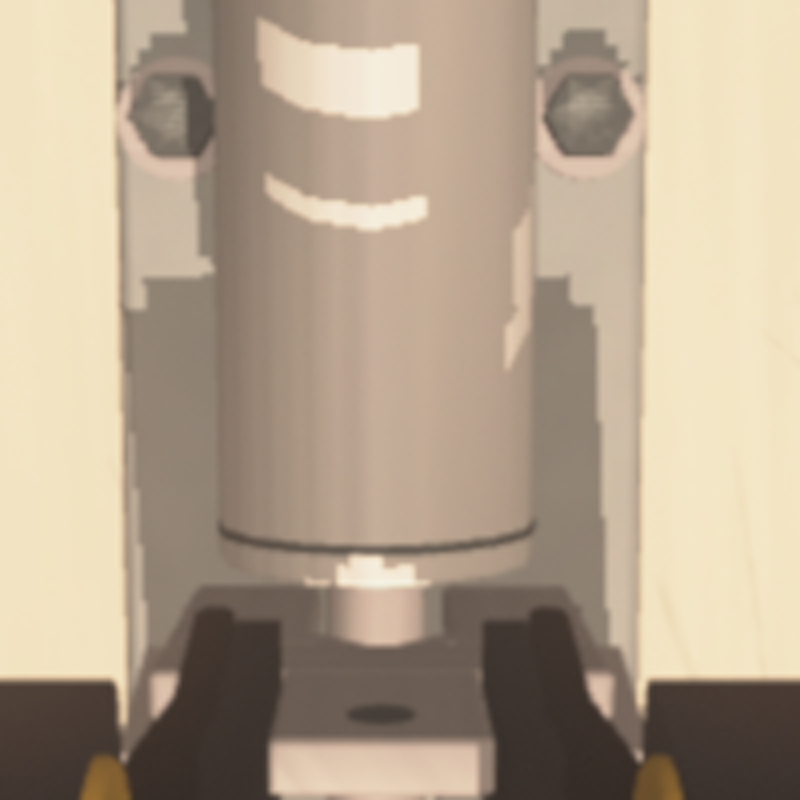

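The shaft sits centred between the legs, so I'll continue down.

```bash
python3 -m inch '[{"ax":0,"ay":0,"az":0,"dx":-1.8,"dy":0,"dz":10,"gripper":15},{"ax":0,"ay":0,"az":0,"dx":-1.8,"dy":0,"dz":10,"gripper":15},{"ax":0,"ay":0,"az":0,"dx":-0.5,"dy":0,"dz":3,"gripper":15},{"ax":0,"ay":0,"az":0,"dx":0,"dy":0,"dz":0,"gripper":15}]'
python3 - <<'E'
from h import *
o=robot.get_obs();print(o['position'],o['ft_force'],o['grip_width']);  snap('wrist','w14'); crop('w14',220,130,420,330,4,'w14c')
E
```

```text
time: 14.05
position: [0.4341, -0.1426, 0.0912]
tool_rot: [0.719, 0.689, 0.067, -0.061]
ft_force: [1.5, -0.2, 0.1]
grip_width: 0.0215
[ 0.43413315 -0.14256334  0.09115892] [ 1.50324173 -0.17434011  0.05504671] 0.02149964534722611
```

View pics/w14c.png

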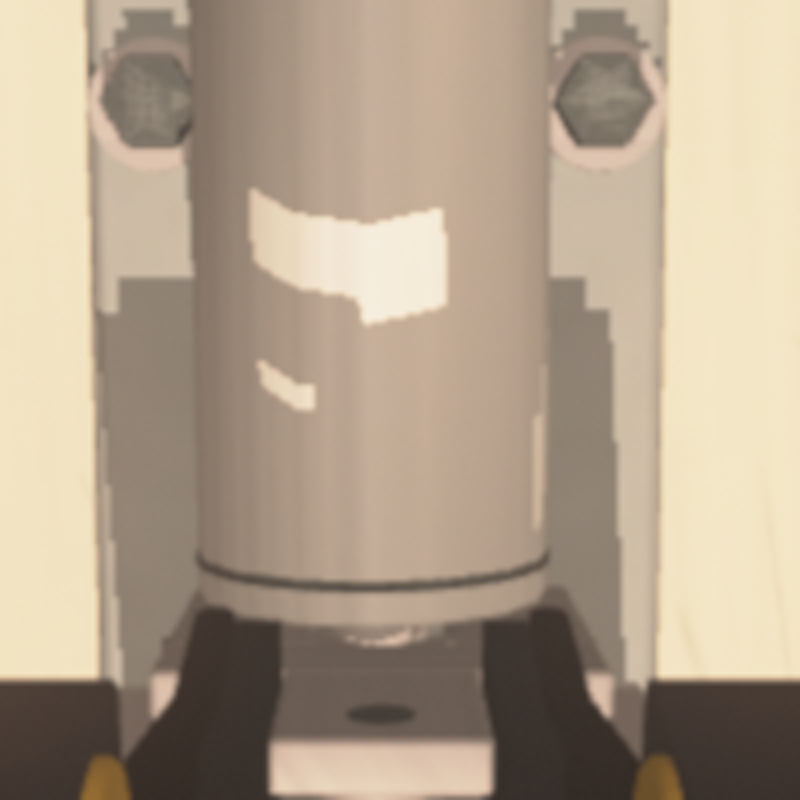

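```bash
python3 -m inch '[{"ax":0,"ay":0,"az":0,"dx":-0.5,"dy":0,"dz":3,"gripper":15},{"ax":0,"ay":0,"az":0,"dx":0,"dy":0,"dz":0,"gripper":15},{"ax":0,"ay":0,"az":0,"dx":0,"dy":0,"dz":0,"gripper":40},{"ax":0,"ay":0,"az":0,"dx":0,"dy":0,"dz":0,"gripper":55},{"ax":0,"ay":0,"az":0,"dx":0,"dy":0,"dz":0,"gripper":55}]'
python3 -m inch '[{"ax":0,"ay":0,"az":0,"dx":5,"dy":0,"dz":-27,"gripper":60},{"ax":0,"ay":0,"az":0,"dx":7,"dy":0,"dz":-40,"gripper":60},{"ax":0,"ay":0,"az":0,"dx":-36,"dy":-10,"dz":-20,"gripper":60},{"ax":0,"ay":0,"az":0,"dx":0,"dy":0,"dz":0,"gripper":60},{"ax":0,"ay":0,"az":0,"dx":0,"dy":0,"dz":0,"gripper":60}]'
python3 - <<'E'
from h import *
o=robot.get_obs();print(o['position'],o['ft_force'],o['grip_width']);  snap('wrist','w15'); crop('w15',220,100,420,300,4,'w15c')
E
```

```text
time: 14.6
position: [0.4344, -0.1428, 0.0889]
tool_rot: [0.719, 0.689, 0.067, -0.06]
ft_force: [-0.1, -0.5, -0.3]
grip_width: 0.0381
time: 15.1
position: [0.4222, -0.182, 0.1704]
tool_rot: [0.72, 0.688, 0.067, -0.06]
ft_force: [-0.8, 0.7, -0.4]
grip_width: 0.052
[ 0.42217517 -0.18198853  0.1703863 ] [-0.79450165  0.6876262  -0.4109217 ] 0.052028044685552395
```

View pics/w15.png

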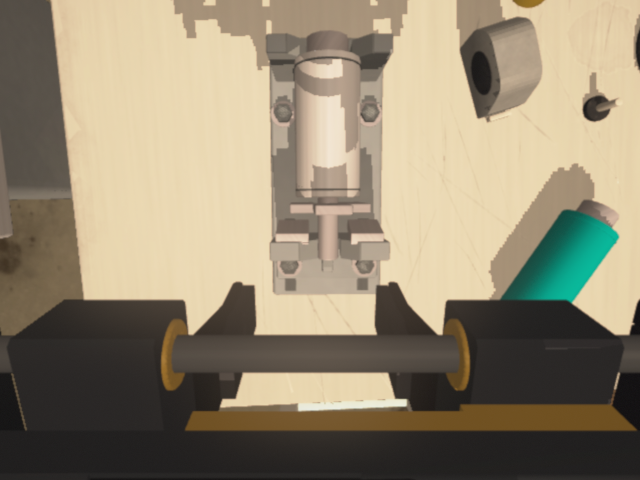

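View pics/w15c.png

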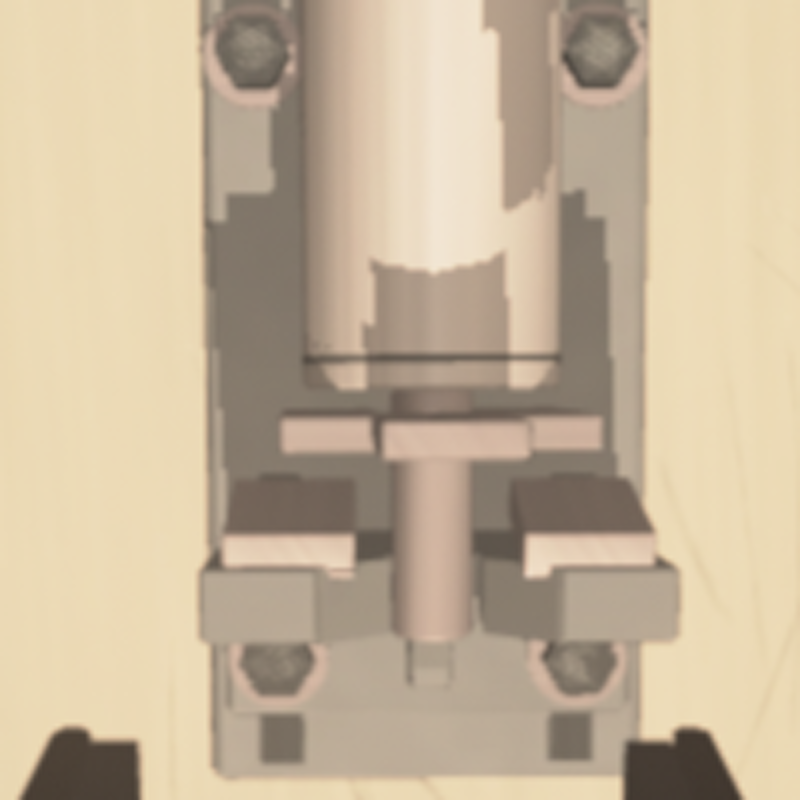

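Run:
```python
from h import *
c=load('w15'); P=cloud(c); g=lambda a,b:(220+a/4,100+b/4)
yb=np.array([.0435,.999,0]); o=robot.get_obs(); Rt=R.from_quat(o['tool_rot']).as_matrix()
for n,a,b,z in [('rendL',330,388,.084-.022+.0205),('rend shade',432,388,.084),('sh +y',330,413,.082),('sh -y',330,452,.082),('sh -y R',565,448,.082),('tab+y',458,418,.108),('tab-y',458,459,.108),('padL',290,533,.076),('padR',590,533,.076),('shaft',433,480,.069)]:
    p=ray(c,*g(a,b),z);print(n,p.round(4),round(p@yb*1000,1), pt(c,*g(a,b)).round(4))
print(Rt.round(3).tolist())
```

```text
rendL [ 0.4149 -0.1368  0.0825] -118.6 [ 0.413  -0.1374  0.0095]
rend shade [ 0.431  -0.1376  0.084 ] -118.7 [ 0.4316 -0.1377  0.0678]
sh +y [ 0.4147 -0.1408  0.082 ] -122.6 [ 0.4147 -0.1408  0.081 ]
sh -y [ 0.4144 -0.147   0.082 ] -128.8 [ 0.4124 -0.1503  0.0105]
sh -y R [ 0.452  -0.1481  0.082 ] -128.3 [ 0.4604 -0.1518  0.0098]
tab+y [ 0.4337 -0.1418  0.108 ] -122.8 [ 0.4338 -0.1418  0.1064]
tab-y [ 0.4335 -0.1477  0.108 ] -128.6 [ 0.4336 -0.1477  0.1064]
padL [ 0.407  -0.1603  0.076 ] -142.4 [ 0.407  -0.1603  0.0755]
padR [ 0.4563 -0.1626  0.076 ] -142.6 [ 0.4564 -0.1626  0.0755]
shaft [ 0.4311 -0.1531  0.069 ] -134.2 [ 0.4311 -0.1532  0.0681]
[[0.043, 0.999, 0.012], [0.983, -0.044, 0.18], [0.18, 0.004, -0.984]]
```

```bash
python3 -m inch '[{"ax":0,"ay":0,"az":0,"dx":20,"dy":9.4,"dz":3.7,"gripper":0},{"ax":0,"ay":0,"az":0,"dx":0,"dy":0,"dz":0,"gripper":0},{"ax":0,"ay":0,"az":0,"dx":0,"dy":0,"dz":0,"gripper":0},{"ax":0,"ay":0,"az":0,"dx":-4,"dy":0,"dz":21,"gripper":0},{"ax":0,"ay":0,"az":0,"dx":-5,"dy":0,"dz":27,"gripper":0},{"ax":0,"ay":0,"az":0,"dx":-3.7,"dy":0,"dz":20,"gripper":0},{"ax":0,"ay":0,"az":0,"dx":-2.6,"dy":0,"dz":15,"gripper":0},{"ax":0,"ay":0,"az":0,"dx":0,"dy":0,"dz":0,"gripper":0}]'
python3 - <<'E'
from h import *
o=robot.get_obs();print(o['position'],o['ft_force'],o['grip_width']);  snap('wrist','w16'); crop('w16',220,130,420,330,4,'w16c')
E
```

```text
time: 15.95
position: [0.4314, -0.1609, 0.0837]
tool_rot: [0.719, 0.689, 0.066, -0.063]
ft_force: [-0.7, 0.8, -0.0]
grip_width: 0.002
[ 0.43142575 -0.16087299  0.08367209] [-0.72349761  0.81186736 -0.00339589] 0.00196716373465135
```

View pics/w16c.png

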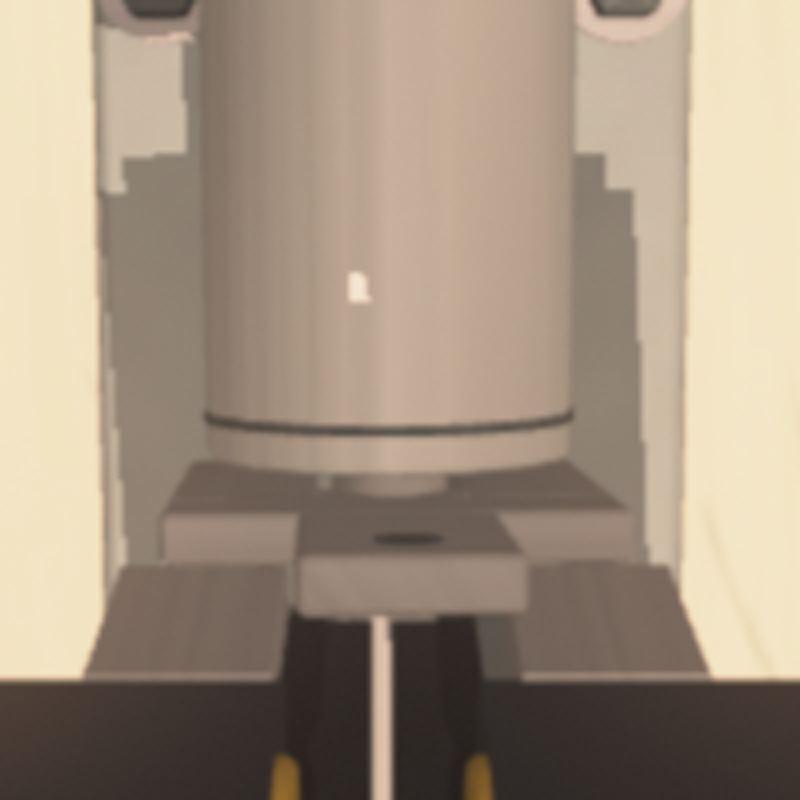

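```bash
python3 -m inch '[{"ax":0,"ay":0,"az":0,"dx":1.5,"dy":0,"dz":0.27,"gripper":0},{"ax":0,"ay":0,"az":0,"dx":1.5,"dy":0,"dz":0.27,"gripper":0},{"ax":0,"ay":0,"az":0,"dx":1.5,"dy":0,"dz":0.27,"gripper":0}]'; python3 -m inch '[{"ax":0,"ay":0,"az":0,"dx":1,"dy":0,"dz":0.18,"gripper":0}]'; python3 -m inch '[{"ax":0,"ay":0,"az":0,"dx":1,"dy":0,"dz":0.18,"gripper":0}]'; python3 -m inch '[{"ax":0,"ay":0,"az":0,"dx":1,"dy":0,"dz":0.18,"gripper":0}]'
python3 - <<'E'
from h import *
o=robot.get_obs();print(o['position'],o['ft_force'],o['grip_width']);  snap('wrist','w17'); crop('w17',220,130,420,330,4,'w17c')
E
```

```text
time: 16.3
position: [0.4334, -0.1573, 0.0863]
tool_rot: [0.719, 0.689, 0.067, -0.059]
ft_force: [0.0, 0.7, -0.1]
grip_width: 0.0007
time: 16.4
position: [0.4333, -0.1561, 0.0861]
tool_rot: [0.719, 0.689, 0.067, -0.06]
ft_force: [0.3, 0.6, 0.9]
grip_width: 0.0003
time: 16.5
position: [0.4333, -0.1551, 0.0859]
tool_rot: [0.719, 0.689, 0.067, -0.06]
ft_force: [-0.1, -0.7, -0.5]
grip_width: 0.0003
time: 16.6
position: [0.4333, -0.154, 0.0858]
tool_rot: [0.719, 0.689, 0.067, -0.06]
ft_force: [-0.1, 0.3, -0.4]
grip_width: 0.0003
[ 0.43329344 -0.15400247  0.0857648 ] [-0.13636     0.26435715 -0.36873715] 0.0003321302492551413
```

View pics/w17c.png

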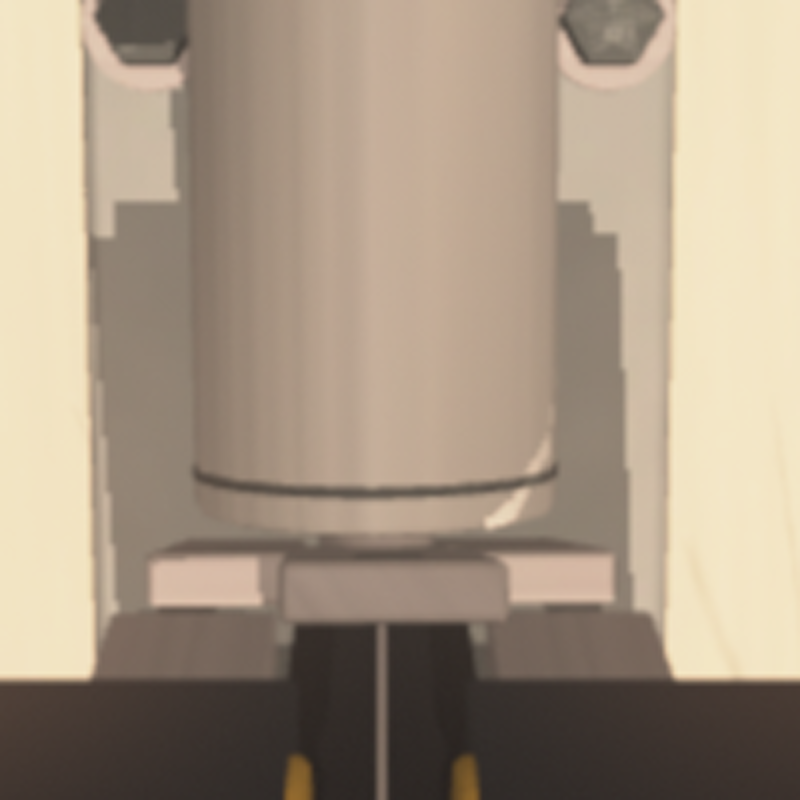

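```bash
python3 -m inch '[{"ax":0,"ay":0,"az":0,"dx":-3,"dy":-0.6,"dz":-0.6,"gripper":0},{"ax":0,"ay":0,"az":0,"dx":-4,"dy":0,"dz":-0.6,"gripper":0},{"ax":0,"ay":0,"az":0,"dx":-1,"dy":0,"dz":6,"gripper":0},{"ax":0,"ay":0,"az":0,"dx":-0.5,"dy":0,"dz":4,"gripper":0},{"ax":0,"ay":0,"az":0,"dx":0,"dy":0,"dz":0,"gripper":0}]'
python3 - <<'E'
from h import *
o=robot.get_obs();print(o['position'],o['ft_force'],o['grip_width']);  snap('wrist','w18'); crop('w18',220,130,420,330,4,'w18c')
E
```

```text
time: 17.15
position: [0.4318, -0.1605, 0.0746]
tool_rot: [0.719, 0.689, 0.067, -0.061]
ft_force: [-0.4, 0.2, -0.2]
grip_width: 0.0003
[ 0.4318296  -0.16045299  0.07462703] [-0.37374071  0.15270632 -0.21182816] 0.0003116276174669921
```

View pics/w18c.png

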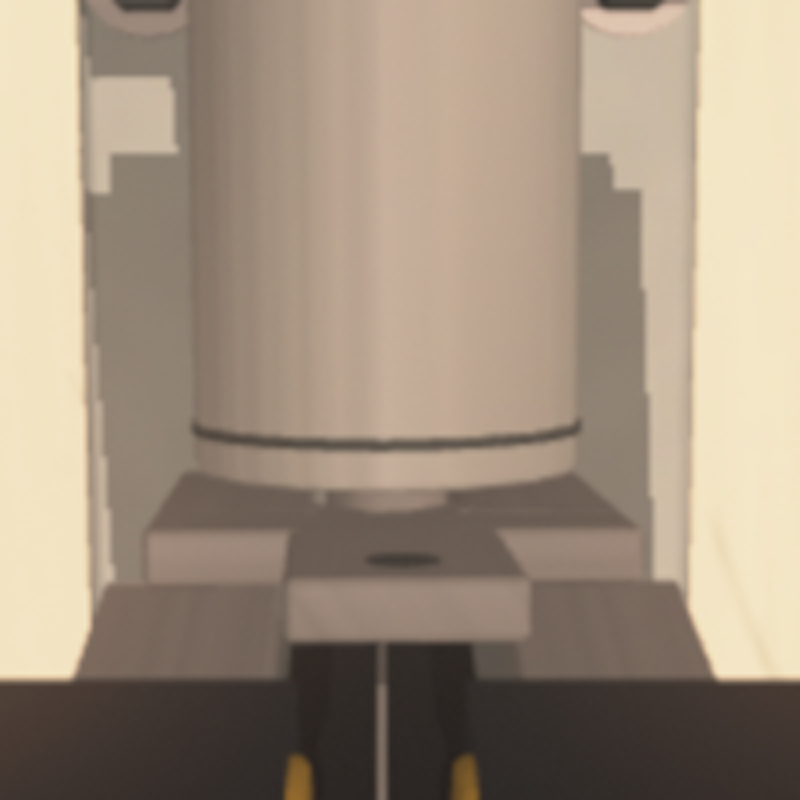

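```bash
python3 -m inch '[{"ax":0,"ay":0,"az":0,"dx":1.5,"dy":0,"dz":0.27,"gripper":0},{"ax":0,"ay":0,"az":0,"dx":1.5,"dy":0,"dz":0.27,"gripper":0},{"ax":0,"ay":0,"az":0,"dx":1.5,"dy":0,"dz":0.27,"gripper":0}]'; python3 -m inch '[{"ax":0,"ay":0,"az":0,"dx":1,"dy":0,"dz":0.18,"gripper":0}]'; python3 -m inch '[{"ax":0,"ay":0,"az":0,"dx":1,"dy":0,"dz":0.18,"gripper":0}]'; python3 -m inch '[{"ax":0,"ay":0,"az":0,"dx":1,"dy":0,"dz":0.18,"gripper":0}]'
python3 - <<'E'
from h import *
o=robot.get_obs();print(o['position'],o['ft_force'],o['grip_width']);  snap('wrist','w19'); crop('w19',220,130,420,330,4,'w19c')
E
```

```text
time: 17.5
position: [0.4326, -0.1561, 0.0755]
tool_rot: [0.719, 0.689, 0.067, -0.06]
ft_force: [-0.1, -0.6, 0.6]
grip_width: 0.0003
time: 17.6
position: [0.4327, -0.1551, 0.0755]
tool_rot: [0.719, 0.689, 0.067, -0.06]
ft_force: [-0.6, -1.0, 0.0]
grip_width: 0.0007
time: 17.7
position: [0.4328, -0.1542, 0.0755]
tool_rot: [0.719, 0.689, 0.067, -0.06]
ft_force: [0.7, -1.2, 1.8]
grip_width: 0.0007
time: 17.8
position: [0.4329, -0.1537, 0.0755]
tool_rot: [0.719, 0.689, 0.066, -0.06]
ft_force: [-0.8, -2.7, -0.3]
grip_width: 0.0002
[ 0.43293045 -0.15367494  0.0755098 ] [-0.78052322 -2.7439486  -0.30952278] 0.00024168266962423527
```

View pics/w19c.png

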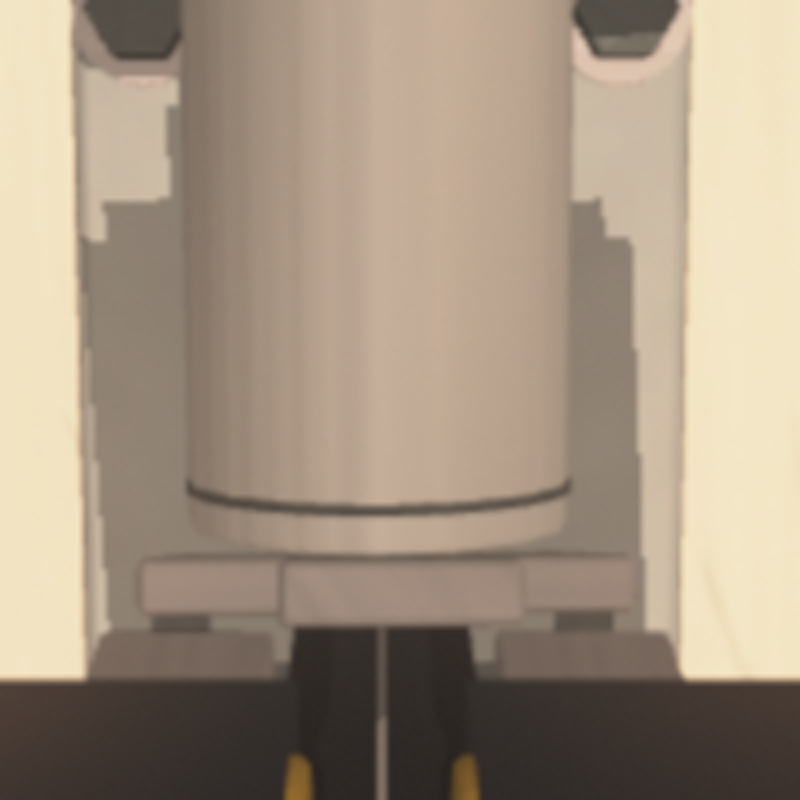

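```bash
python3 -m inch '[{"ax":0,"ay":0,"az":0,"dx":-6,"dy":0,"dz":-1.2,"gripper":0},{"ax":0,"ay":0,"az":0,"dx":4,"dy":0,"dz":-30,"gripper":30},{"ax":0,"ay":0,"az":0,"dx":-10,"dy":0,"dz":-38,"gripper":70},{"ax":0,"ay":0,"az":0,"dx":-15,"dy":-15,"dz":-38,"gripper":70},{"ax":0,"ay":0,"az":0,"dx":0,"dy":0,"dz":0,"gripper":70},{"ax":0,"ay":0,"az":0,"dx":0,"dy":0,"dz":0,"gripper":70}]'
python3 - <<'E'
from h import *
o=robot.get_obs();print(o['position'],o['ft_force'],o['grip_width']);  c=snap('wrist','w20'); crop('w20',220,100,420,300,4,'w20c')
E
```

```text
time: 18.45
position: [0.4151, -0.1987, 0.1764]
tool_rot: [0.72, 0.688, 0.067, -0.06]
ft_force: [0.3, -0.1, -0.1]
grip_width: 0.0328
[ 0.41514433 -0.19867806  0.17637149] [ 0.31933542 -0.11185648 -0.14761993] 0.03280200636087567
```

View pics/w20c.png

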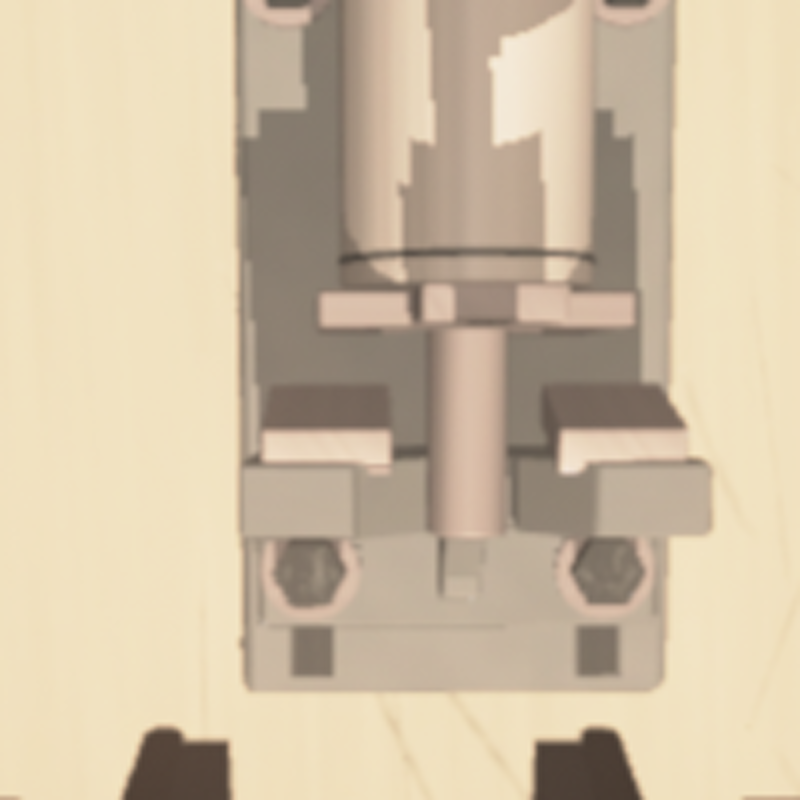

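```bash
python3 -m inch '[{"ax":0,"ay":0,"az":0.02,"dx":5,"dy":-28,"dz":-35,"gripper":70},{"ax":0,"ay":0,"az":0,"dx":46,"dy":-2.2,"dz":8.5,"gripper":70},{"ax":0,"ay":0,"az":0,"dx":46,"dy":-2.2,"dz":8.5,"gripper":70},{"ax":0,"ay":0,"az":0,"dx":46,"dy":-2.2,"dz":8.5,"gripper":70},{"ax":0,"ay":0,"az":0,"dx":46,"dy":-2.2,"dz":8.5,"gripper":70},{"ax":0,"ay":0,"az":0,"dx":46,"dy":-2.2,"dz":8.5,"gripper":70},{"ax":0,"ay":0,"az":0,"dx":46,"dy":-2.2,"dz":8.5,"gripper":70},{"ax":0,"ay":0,"az":0,"dx":30,"dy":-2,"dz":5,"gripper":70}]'; python3 -m inch '[{"ax":0,"ay":0.085,"az":0,"dx":0,"dy":0,"dz":0,"gripper":70},{"ax":0,"ay":0.085,"az":0,"dx":0,"dy":0,"dz":0,"gripper":70},{"ax":0,"ay":0.085,"az":0,"dx":0,"dy":0,"dz":0,"gripper":70},{"ax":0,"ay":0.085,"az":0,"dx":0,"dy":0,"dz":0,"gripper":70},{"ax":0,"ay":0,"az":0,"dx":0,"dy":0,"dz":0,"gripper":70},{"ax":0,"ay":0,"az":0,"dx":0,"dy":0,"dz":0,"gripper":70}]'
python3 - <<'E'
from h import *
o=robot.get_obs();print(o['position'],o['q'].round(2),R.from_quat(o['tool_rot']).as_matrix().round(3).tolist());  c=snap('wrist','w21')
E
```

```text
time: 19.3
position: [0.3888, 0.1165, 0.2093]
tool_rot: [0.725, 0.682, 0.065, -0.063]
ft_force: [0.4, 0.1, -0.6]
grip_width: 0.0608
time: 19.9
position: [0.3905, 0.1134, 0.2098]
tool_rot: [0.705, 0.661, 0.187, -0.177]
ft_force: [0.4, 0.2, 1.0]
grip_width: 0.0612
[0.39050971 0.11340167 0.20984087] [-0.39  0.3   2.07  0.58  1.04 -0.69] [[0.057, 0.998, 0.03], [0.866, -0.064, 0.496], [0.497, -0.002, -0.868]]
```

View pics/w21.png

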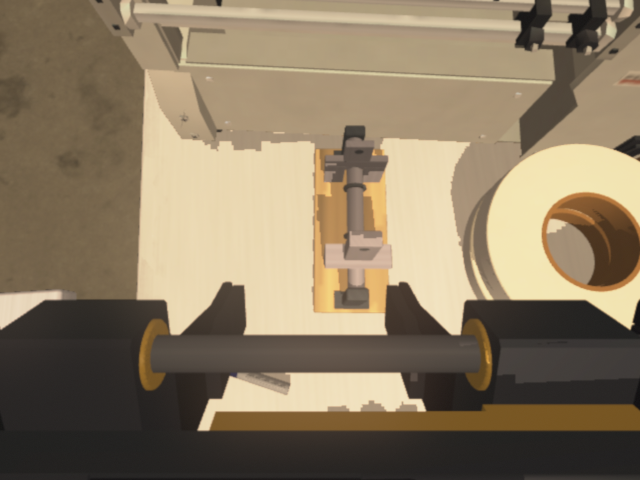

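Run:
```python
from h import *
crop('w21',300,115,420,245,6,'w21c')
```

```text
(no output)
```

View pics/w21c.png

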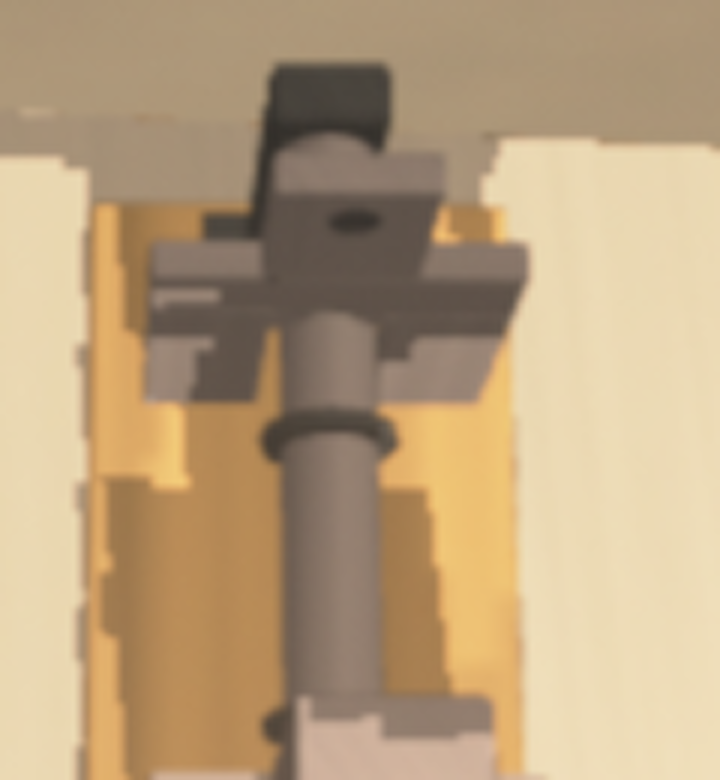

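Run:
```python
from h import *
c=load('w21'); g=lambda a,b:(300+a/6,115+b/6); o=robot.get_obs(); Rt=R.from_quat(o['tool_rot']).as_matrix()
for a,b in [(275,175),(360,175),(442,175),(275,194),(437,194),(360,155)]:
    p=ray(c,*g(a,b),.105); print(a,b,p.round(4),pt(c,*g(a,b)).round(4))
t=np.array([.4318,.2405,.092]); d=t-o['position']
print('horizontal',(np.array([d[0],d[1],0])@Rt*1000).round(1),'down',(np.array([0,0,d[2]])@Rt*1000).round(1))
```

```text
275 175 [0.4198 0.2381 0.105 ] [0.4198 0.2382 0.1047]
360 175 [0.4304 0.2374 0.105 ] [0.4305 0.2376 0.1045]
442 175 [0.4407 0.2367 0.105 ] [0.441  0.2373 0.1037]
275 194 [0.4195 0.2355 0.105 ] [0.4198 0.2366 0.1026]
437 194 [0.4399 0.2341 0.105 ] [0.4398 0.2341 0.105 ]
360 155 [0.4307 0.2401 0.105 ] [0.4309 0.241  0.1032]
horizontal [112.2  33.1  64.1] down [-5.870e+01  1.000e-01  1.026e+02]
```

```bash
python3 -m inch '[{"ax":0,"ay":0,"az":0,"dx":37.4,"dy":11,"dz":21.4,"gripper":65},{"ax":0,"ay":0,"az":0,"dx":37.4,"dy":11,"dz":21.4,"gripper":65},{"ax":0,"ay":0,"az":0,"dx":37.4,"dy":11,"dz":21.4,"gripper":65},{"ax":0,"ay":0,"az":0,"dx":-15,"dy":0,"dz":26,"gripper":65},{"ax":0,"ay":0,"az":0,"dx":-15,"dy":0,"dz":26,"gripper":65},{"ax":0,"ay":0,"az":0,"dx":0,"dy":0,"dz":0,"gripper":65},{"ax":0,"ay":0,"az":0,"dx":0,"dy":0,"dz":0,"gripper":65}]'
python3 - <<'E'
from h import *
o=robot.get_obs(); Rt=R.from_quat(o['tool_rot']).as_matrix()
print(o['position'],o['ft_force'],o['grip_width'],((np.array([.4318,.2405,.092])-o['position'])@Rt*1000).round(1)); snap('wrist','w22')
E
```

```text
time: 20.65
position: [0.4318, 0.2406, 0.151]
tool_rot: [0.704, 0.662, 0.187, -0.176]
ft_force: [0.6, -0.3, -0.4]
grip_width: 0.0563
[0.43184586 0.2406455  0.15104453] [ 0.56231253 -0.34510866 -0.3555835 ] 0.05628294849102611 [-29.5  -0.   51.2]
```

View pics/w22.png

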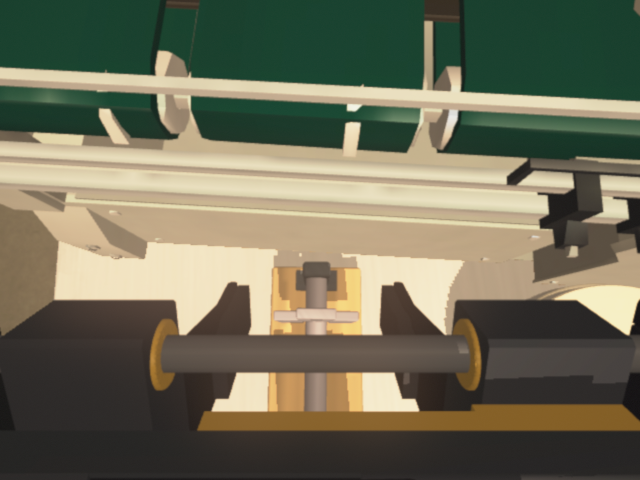

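```bash
python3 -m inch '[{"ax":0,"ay":0,"az":0,"dx":-10,"dy":0,"dz":17.4,"gripper":50},{"ax":0,"ay":0,"az":0,"dx":-10,"dy":0,"dz":17.4,"gripper":50},{"ax":0,"ay":0,"az":0,"dx":-6,"dy":0,"dz":10.4,"gripper":50},{"ax":0,"ay":0,"az":0,"dx":-3.5,"dy":0,"dz":6,"gripper":45},{"ax":0,"ay":0,"az":0,"dx":0,"dy":0,"dz":0,"gripper":45}]'
python3 - <<'E'
from h import *
o=robot.get_obs(); 
print(o['position'],o['ft_force'],o['grip_width']); snap('wrist','w23'); crop('w23',200,200,440,420,3,'w23c')
E
```

```text
time: 21.2
position: [0.4333, 0.2395, 0.0922]
tool_rot: [0.705, 0.661, 0.188, -0.175]
ft_force: [-0.2, 0.5, 0.1]
grip_width: 0.0405
[0.43326188 0.23948239 0.09224674] [-0.18175414  0.45637158  0.10510307] 0.040452833321655834
```

View pics/w23c.png

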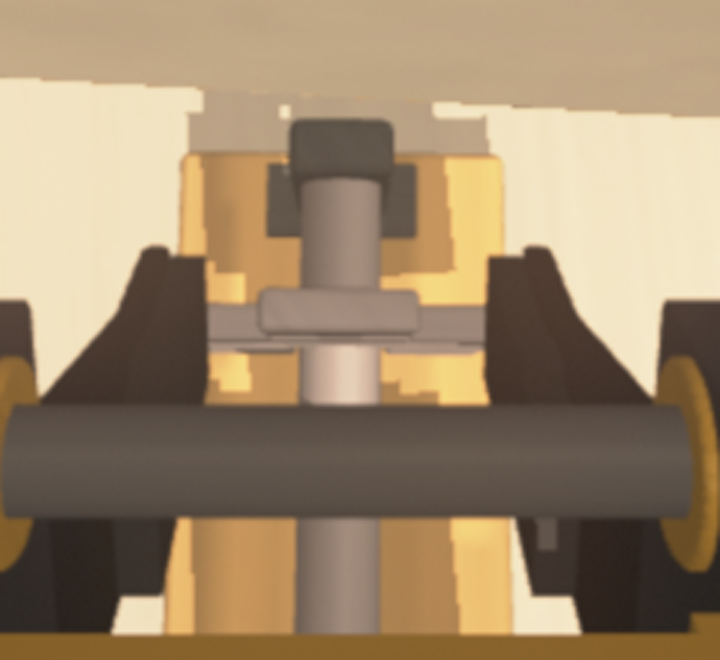

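```bash
python3 -m inch '[{"ax":0,"ay":0,"az":0,"dx":2,"dy":-1.2,"dz":1,"gripper":30},{"ax":0,"ay":0,"az":0,"dx":0,"dy":0,"dz":0,"gripper":20},{"ax":0,"ay":0,"az":0,"dx":0,"dy":0,"dz":0,"gripper":15},{"ax":0,"ay":0,"az":0,"dx":0,"dy":0,"dz":0,"gripper":15},{"ax":0,"ay":0,"az":0,"dx":0,"dy":0,"dz":0,"gripper":15}]' 25
python3 - <<'E'
from h import *
o=robot.get_obs(); 
print(o['position'],o['ft_force'],o['grip_width']); snap('wrist','w24'); crop('w24',200,200,440,420,3,'w24c')
E
```

```text
time: 21.75
position: [0.4319, 0.2421, 0.0923]
tool_rot: [0.704, 0.661, 0.188, -0.175]
ft_force: [0.3, -1.0, 2.6]
grip_width: 0.0212
[0.43190489 0.24209098 0.09228544] [ 0.30550115 -0.97016118  2.5777288 ] 0.021210140619471424
```

View pics/w24c.png

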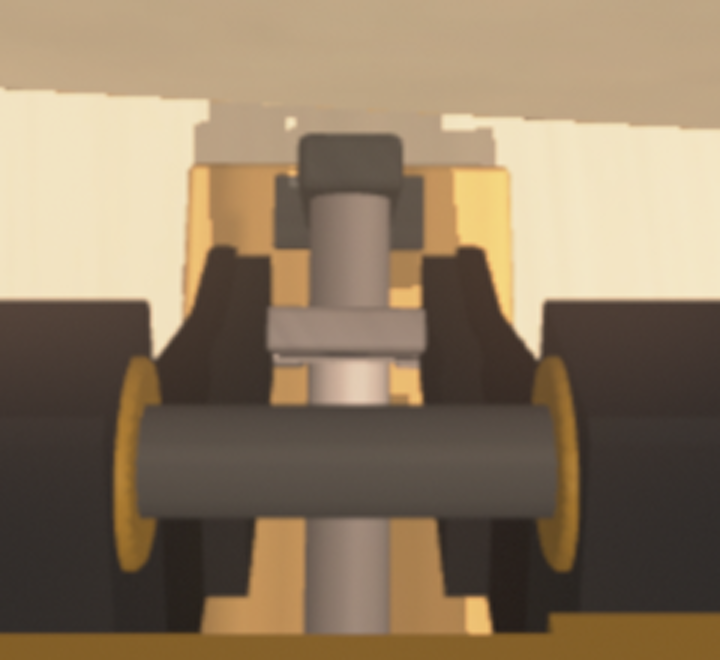

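```bash
python3 -m inch '[{"ax":0,"ay":0,"az":0,"dx":8,"dy":0,"dz":-14,"gripper":15},{"ax":0,"ay":0,"az":0,"dx":17,"dy":0,"dz":-29.5,"gripper":15},{"ax":0,"ay":0,"az":0,"dx":20,"dy":0,"dz":-34.7,"gripper":15},{"ax":0,"ay":0,"az":0,"dx":19,"dy":0,"dz":-33,"gripper":15},{"ax":0,"ay":0,"az":0,"dx":-2.6,"dy":-45,"dz":-1.3,"gripper":15},{"ax":0,"ay":0,"az":0,"dx":-40,"dy":3,"dz":-23,"gripper":15},{"ax":0,"ay":0,"az":0,"dx":-40,"dy":3,"dz":-23,"gripper":15},{"ax":0,"ay":0,"az":0,"dx":-40,"dy":3,"dz":-23,"gripper":15}]'; python3 -m inch '[{"ax":0,"ay":0,"az":0,"dx":-40,"dy":3,"dz":-23,"gripper":15},{"ax":0,"ay":0,"az":0,"dx":-40,"dy":3,"dz":-23,"gripper":15},{"ax":0,"ay":0,"az":0,"dx":-40,"dy":3,"dz":-23,"gripper":15},{"ax":0.01,"ay":0,"az":-0.0174,"dx":-40,"dy":3,"dz":-23,"gripper":15},{"ax":0,"ay":0,"az":0,"dx":-30,"dy":20,"dz":-17,"gripper":15},{"ax":0,"ay":0,"az":0,"dx":0,"dy":0,"dz":0,"gripper":15},{"ax":0,"ay":0,"az":0,"dx":0,"dy":0,"dz":0,"gripper":15}]'
python3 - <<'E'
from h import *
o=robot.get_obs(); Rt=R.from_quat(o['tool_rot']).as_matrix()
print(o['position'],o['ft_force'],o['grip_width'],Rt.round(3).tolist(),((np.array([.434,-.144,.18])-o['position'])@Rt*1000).round(1)); snap('wrist','w25')
E
```

```text
time: 22.6
position: [0.3857, 0.1026, 0.2203]
tool_rot: [0.704, 0.662, 0.188, -0.175]
ft_force: [2.1, 0.4, -0.7]
grip_width: 0.0212
time: 23.3
position: [0.4053, -0.1173, 0.22]
tool_rot: [0.698, 0.668, 0.186, -0.178]
ft_force: [0.7, 0.8, -0.5]
grip_width: 0.0213
[ 0.40525475 -0.11731754  0.220003  ] [ 0.68518119  0.79282972 -0.50995763] 0.02129479352639298 [[0.038, 0.999, 0.022], [0.867, -0.044, 0.497], [0.497, 0.0, -0.867]] [-41.9  29.9  22.1]
```

View pics/w25.png

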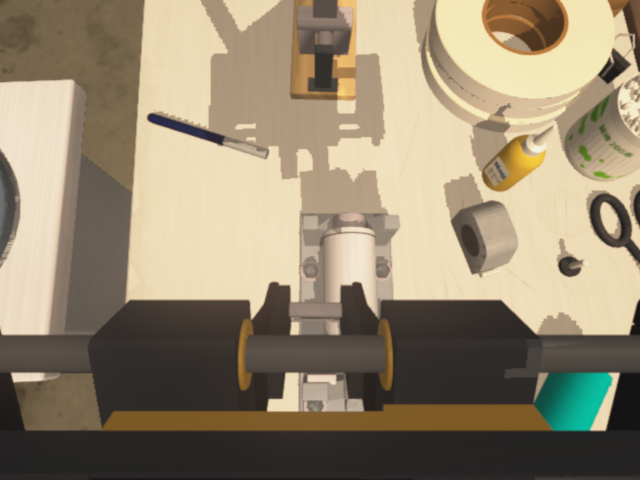

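```bash
python3 -m inch '[{"ax":0,"ay":0,"az":0,"dx":-21,"dy":29.9,"dz":11,"gripper":15},{"ax":0,"ay":0,"az":0,"dx":-21,"dy":0,"dz":11,"gripper":15},{"ax":0,"ay":0,"az":0,"dx":0,"dy":0,"dz":0,"gripper":15},{"ax":0,"ay":0,"az":0,"dx":0,"dy":0,"dz":0,"gripper":15}]'
python3 - <<'E'
from h import *
o=robot.get_obs(); 
print(o['position'],o['ft_force'],o['grip_width']); snap('wrist','w26'); crop('w26',220,180,420,430,3.2,'w26c'); snap('top','t26'); crop('t26',310,250,430,320,6,'t26c'); snap('scene','s26');  crop('s26',300,240,440,350,5,'s26c')
E
```

```text
time: 23.75
position: [0.4332, -0.1415, 0.1807]
tool_rot: [0.697, 0.668, 0.186, -0.179]
ft_force: [0.3, 0.2, -0.1]
grip_width: 0.0218
[ 0.43318433 -0.1414746   0.18073369] [ 0.26716393  0.20623794 -0.07137092] 0.021775391852553692
```

View pics/w26c.png

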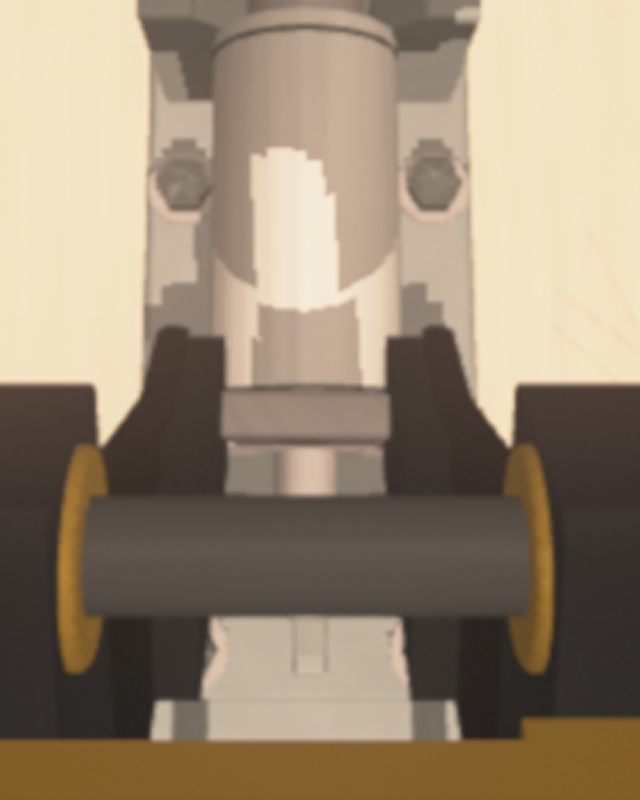

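View pics/t26c.png

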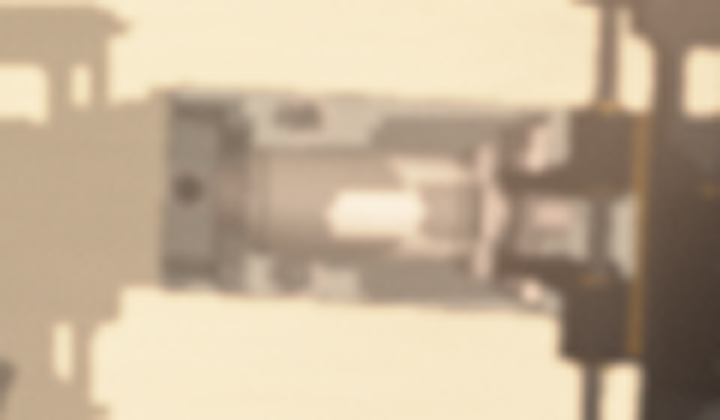

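View pics/s26c.png

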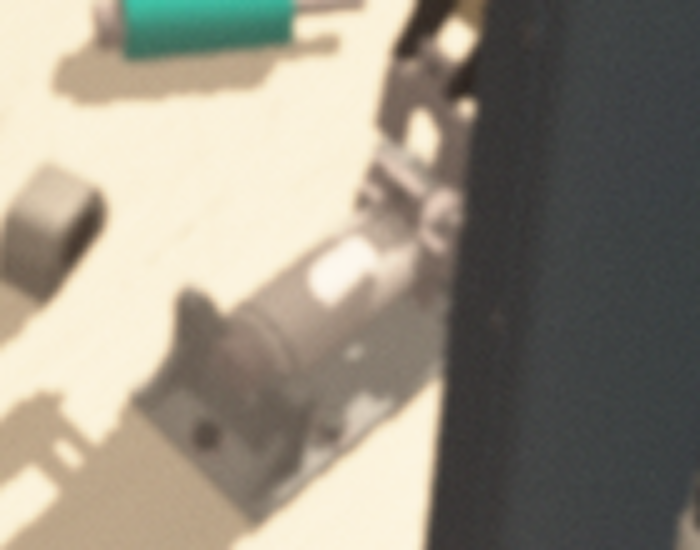

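Run:
```python
from h import *
yb=np.array([.0435,.999,0]); xb=np.array([.999,-.0435,0])
def sh(n,f,u,v,z): 
    p=ray(load(f),u,v,z); print(n,p.round(4),'s %.1f x %.1f'%(p@yb*1000,p@xb*1000))
c=load('w15'); print(pt(c,282,112),pt(load('w26'),277,238))
zb=.018
sh('w15 bolts','w15',282.5,112,zb); sh('','w15',370.5,112,zb)
sh('w26 bolts','w26',276.9,237.8,zb); sh('','w26',355.3,237.2,zb)
# roller groove near fixed end top (z=.0835): w15 pix? w20/w26
g=lambda a,b:(220+a/3.2,180+b/3.2)
z=.105+.1807-.0923
for n,a,b in [('tab +yL',228,391),('tab+yR',385,391),('tab -yL',225,441),('tab-yR',388,441)]: sh(n,'w26',*g(a,b),z); print(pt(load('w26'),*g(a,b)))
sh('tab axis shaft x','w26',*g(306,470),.069)
```

```text
[ 0.40065052 -0.07135618  0.01918644] [ 0.40112699 -0.07202127  0.01666701]
w15 bolts [ 0.401  -0.0711  0.018 ] s -53.6 x 403.7
 [ 0.4692 -0.0742  0.018 ] s -53.7 x 471.9
w26 bolts [ 0.4012 -0.0722  0.018 ] s -54.6 x 403.9
 [ 0.4687 -0.0745  0.018 ] s -54.1 x 471.4
tab +yL [ 0.4217 -0.1419  0.1934] s -123.5 x 427.5
[ 0.42161856 -0.14181292  0.19176091]
tab+yR [ 0.4416 -0.1428  0.1934] s -123.4 x 447.3
[ 0.44191866 -0.142359    0.18776581]
tab -yL [ 0.4212 -0.1481  0.1934] s -129.7 x 427.2
[ 0.42023487 -0.14745903  0.17785549]
tab-yR [ 0.4416 -0.149   0.1934] s -129.7 x 447.6
[ 0.44160757 -0.14900197  0.19308248]
tab axis shaft x [ 0.4313 -0.1496  0.069 ] s -130.7 x 437.3
```

```bash
python3 -m inch '[{"ax":0,"ay":0,"az":0,"dx":-3.2,"dy":0,"dz":-1.9,"gripper":15},{"ax":0,"ay":0,"az":0,"dx":-10,"dy":0,"dz":17.4,"gripper":15},{"ax":0,"ay":0,"az":0,"dx":-7.4,"dy":0,"dz":13,"gripper":15},{"ax":0,"ay":0,"az":0,"dx":0,"dy":0,"dz":0,"gripper":15},{"ax":0,"ay":0,"az":0,"dx":0,"dy":0,"dz":0,"gripper":15}]'
python3 - <<'E'
from h import *
o=robot.get_obs(); 
print(o['position'],o['ft_force'],o['grip_width']); snap('wrist','w27'); crop('w27',220,180,420,430,3.2,'w27c')
E
```

```text
time: 24.4
position: [0.4342, -0.1473, 0.146]
tool_rot: [0.698, 0.669, 0.186, -0.177]
ft_force: [-0.2, -0.2, -0.3]
grip_width: 0.0215
[ 0.43419261 -0.14730638  0.14604704] [-0.19570421 -0.15317206 -0.32580587] 0.021544995978087716
```

View pics/w27c.png

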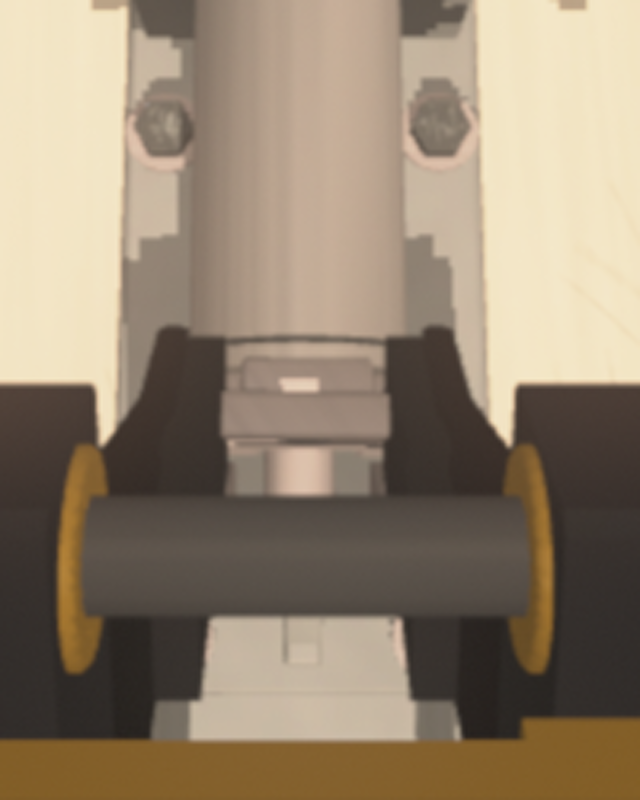

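Run:
```python
from h import *
yb=np.array([.0435,.999,0]); xb=np.array([.999,-.0435,0])
def sh(n,f,u,v,z): 
    p=ray(load(f),u,v,z); print(n,p.round(4),'s %.1f x %.1f'%(p@yb*1000,p@xb*1000))
g=lambda a,b:(220+a/3.2,180+b/3.2)
for a,b in [(165,127),(440,126)]: sh('bolt','w27',*g(a,b),.018)
for a,b in [(225,392),(388,392),(225,440),(388,440)]: sh('tab2','w27',*g(a,b),.1587)
for a,b in [(246,358),(370,358),(240,388)]: sh('tab1','w27',*g(a,b),.108)
```

```text
bolt [ 0.4017 -0.0721  0.018 ] s -54.6 x 404.5
bolt [ 0.4689 -0.0747  0.018 ] s -54.3 x 471.7
tab2 [ 0.4223 -0.1478  0.1587] s -129.3 x 428.3
tab2 [ 0.4429 -0.1487  0.1587] s -129.3 x 448.9
tab2 [ 0.4221 -0.1538  0.1587] s -135.3 x 428.4
tab2 [ 0.4426 -0.1547  0.1587] s -135.3 x 448.9
tab1 [ 0.4231 -0.1385  0.108 ] s -119.9 x 428.7
tab1 [ 0.4437 -0.1393  0.108 ] s -119.9 x 449.3
tab1 [ 0.422  -0.1433  0.108 ] s -124.8 x 427.8
```

```bash
python3 -m inch '[{"ax":0,"ay":0,"az":0,"dx":1.8,"dy":0,"dz":1,"gripper":15},{"ax":0,"ay":0,"az":0,"dx":-3.5,"dy":0,"dz":6.1,"gripper":15},{"ax":0,"ay":0,"az":0,"dx":-3.5,"dy":0,"dz":6.1,"gripper":15},{"ax":0,"ay":0,"az":0,"dx":0,"dy":0,"dz":0,"gripper":15}]'
python3 -m inch '[{"ax":0,"ay":0,"az":0,"dx":-3.5,"dy":0,"dz":6.1,"gripper":15},{"ax":0,"ay":0,"az":0,"dx":0,"dy":0,"dz":0,"gripper":15}]'
python3 - <<'E'
from h import *
o=robot.get_obs(); 
print(o['position'],o['ft_force'],o['grip_width']); snap('wrist','w28'); crop('w28',220,180,420,430,3.2,'w28c')
E
```

```text
time: 24.85
position: [0.4338, -0.1448, 0.1308]
tool_rot: [0.698, 0.668, 0.186, -0.178]
ft_force: [-0.3, 0.2, -0.1]
grip_width: 0.0214
time: 25.05
position: [0.4339, -0.1449, 0.1237]
tool_rot: [0.698, 0.668, 0.186, -0.178]
ft_force: [-0.6, 0.8, -0.3]
grip_width: 0.0216
[ 0.43386018 -0.14493493  0.12373719] [-0.57144558  0.81868696 -0.31175273] 0.021620373065077716
```

View pics/w28c.png

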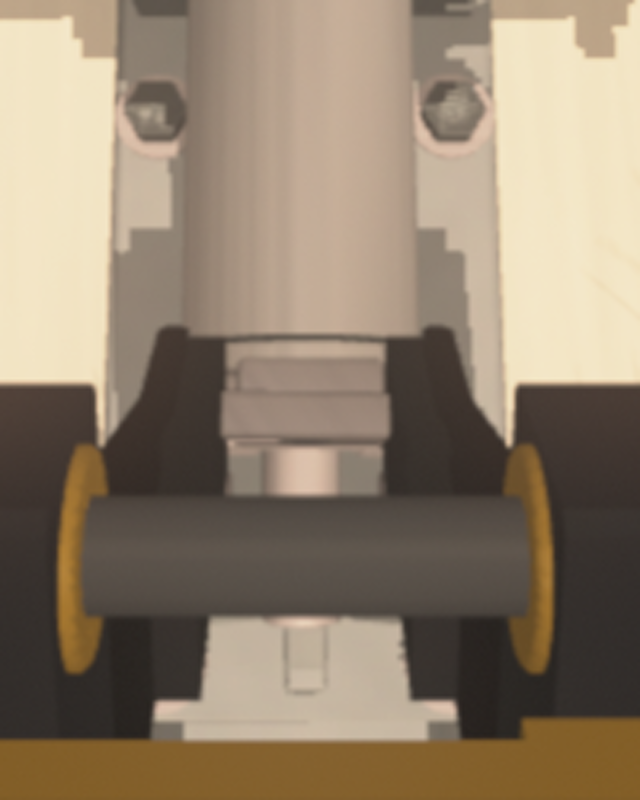

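```bash
python3 -m inch '[{"ax":0,"ay":0,"az":0,"dx":-2.6,"dy":0,"dz":4.6,"gripper":15},{"ax":0,"ay":0,"az":0,"dx":-2.6,"dy":0,"dz":4.6,"gripper":15},{"ax":0,"ay":0,"az":0,"dx":-2,"dy":0,"dz":3.5,"gripper":15},{"ax":0,"ay":0,"az":0,"dx":0,"dy":0,"dz":0,"gripper":15}]'
python3 - <<'E'
from h import *
o=robot.get_obs(); 
print(o['position'],o['ft_force'],o['grip_width']); snap('wrist','w29'); crop('w29',220,180,420,430,3.2,'w29c')
E
```

```text
time: 25.5
position: [0.4342, -0.145, 0.1093]
tool_rot: [0.698, 0.668, 0.186, -0.178]
ft_force: [-1.7, 0.4, -0.7]
grip_width: 0.0213
[ 0.43415307 -0.14504943  0.10931612] [-1.65882383  0.37735535 -0.71591631] 0.02131582838930129
```

View pics/w29c.png

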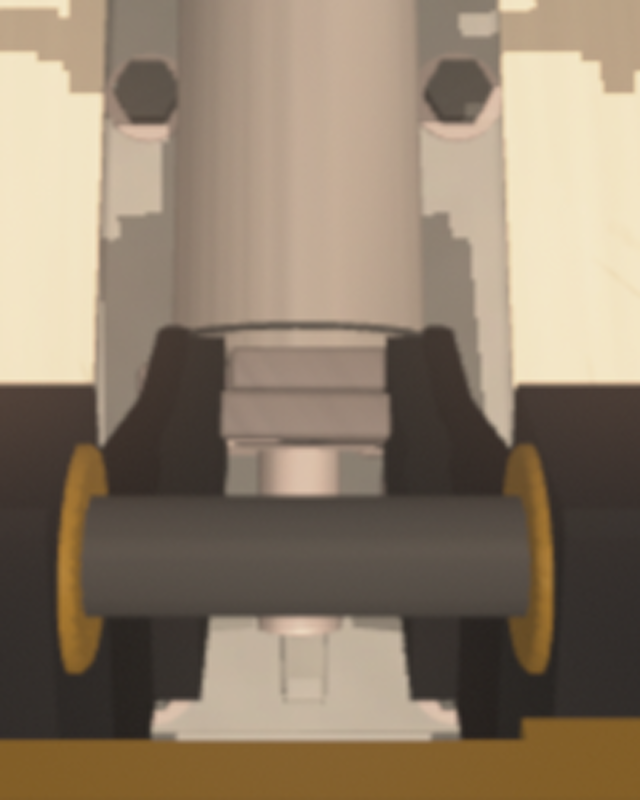

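```bash
python3 -m inch '[{"ax":0,"ay":0,"az":0,"dx":0,"dy":0,"dz":0,"gripper":40},{"ax":0,"ay":0,"az":0,"dx":0,"dy":0,"dz":0,"gripper":60},{"ax":0,"ay":0,"az":0,"dx":0,"dy":0,"dz":0,"gripper":60},{"ax":0,"ay":0,"az":0,"dx":10,"dy":0,"dz":-17,"gripper":60},{"ax":0,"ay":-0.1,"az":0,"dx":18,"dy":0,"dz":-32,"gripper":60},{"ax":0,"ay":-0.12,"az":0,"dx":-20,"dy":0,"dz":-35,"gripper":60},{"ax":0,"ay":-0.12,"az":0,"dx":-30,"dy":-15,"dz":0,"gripper":60},{"ax":0,"ay":0,"az":0,"dx":0,"dy":0,"dz":0,"gripper":60}]'
python3 - <<'E'
from h import *
o=robot.get_obs(); 
print(o['position'],o['ft_force'],o['grip_width'],R.from_quat(o['tool_rot']).as_matrix().round(3).tolist()); snap('wrist','w30')
E
```

```text
time: 26.35
position: [0.4159, -0.2056, 0.1826]
tool_rot: [0.719, 0.689, 0.065, -0.06]
ft_force: [-0.4, 0.2, -0.1]
grip_width: 0.0521
[ 0.41590428 -0.20560411  0.1825795 ] [-0.44245122  0.1807854  -0.14106551] 0.05209073329902464 [[0.041, 0.999, 0.01], [0.983, -0.042, 0.176], [0.176, 0.003, -0.984]]
```

View pics/w30.png

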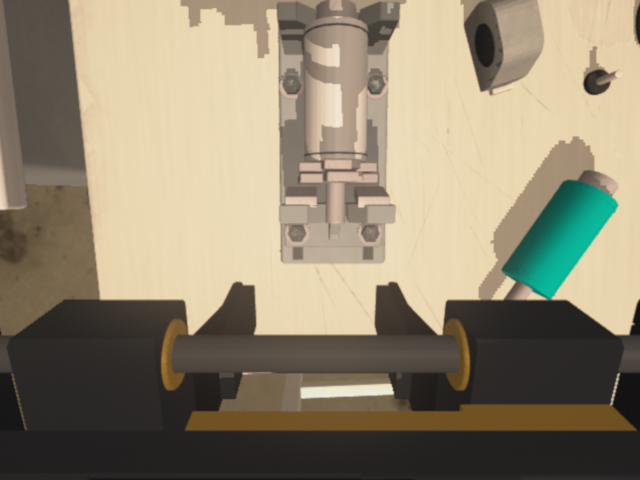

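Run:
```python
from h import *
crop('w30',270,130,410,270,5,'w30c')
```

```text
(no output)
```

View pics/w30c.png

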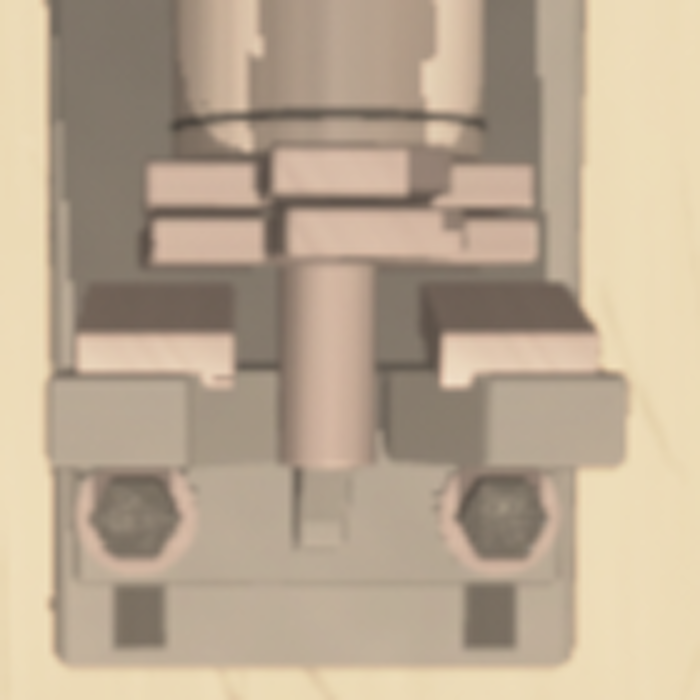

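```bash
python3 -m inch '[{"ax":0,"ay":-0.09,"az":0.011,"dx":0,"dy":0,"dz":-35,"gripper":65},{"ax":0,"ay":-0.087,"az":0.011,"dx":20,"dy":-30,"dz":0,"gripper":65},{"ax":0,"ay":0,"az":0,"dx":48,"dy":-3,"dz":0,"gripper":65},{"ax":0,"ay":0,"az":0,"dx":48,"dy":-3,"dz":0,"gripper":65},{"ax":0,"ay":0,"az":0,"dx":48,"dy":-3,"dz":0,"gripper":65},{"ax":0,"ay":0,"az":0,"dx":48,"dy":-3,"dz":0,"gripper":65},{"ax":0,"ay":0,"az":0,"dx":48,"dy":-3,"dz":0,"gripper":65},{"ax":0,"ay":0,"az":0,"dx":0,"dy":0,"dz":0,"gripper":65}]'; python3 -m inch '[{"ax":0,"ay":0,"az":0,"dx":35,"dy":5,"dz":0,"gripper":65},{"ax":0,"ay":0,"az":0,"dx":0,"dy":0,"dz":0,"gripper":65},{"ax":0,"ay":0,"az":0,"dx":0,"dy":0,"dz":0,"gripper":65}]'
python3 - <<'E'
from h import *
o=robot.get_obs(); 
print(o['position'],o['ft_force'],o['grip_width'],R.from_quat(o['tool_rot']).as_matrix().round(3).tolist()); snap('wrist','w31');crop('w31',290,60,430,280,3.6,'w31c')
E
```

```text
time: 27.2
position: [0.3857, 0.0559, 0.2175]
tool_rot: [0.727, 0.687, 0.001, -0.004]
ft_force: [-0.5, -1.1, -0.9]
grip_width: 0.0564
time: 27.5
position: [0.395, 0.0847, 0.2178]
tool_rot: [0.729, 0.684, 0.0, -0.002]
ft_force: [0.3, -1.3, -0.9]
grip_width: 0.0567
[0.39499235 0.08471189 0.21779193] [ 0.31332836 -1.26741413 -0.92894143] 0.056723046951466974 [[0.064, 0.998, -0.003], [0.998, -0.064, 0.004], [0.003, -0.003, -1.0]]
```

View pics/w31c.png

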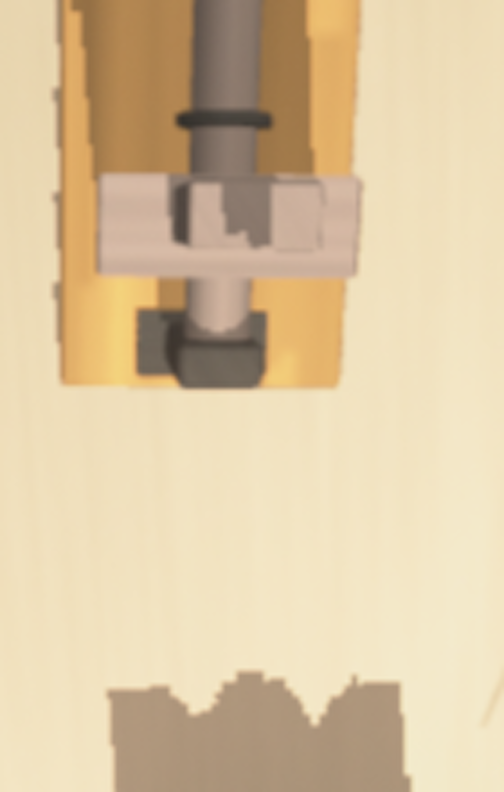

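Run:
```python
from h import *
o=robot.get_obs(); Rt=R.from_quat(o['tool_rot']).as_matrix()
c=load('w31'); g=lambda a,b:(290+a/3.6,60+b/3.6)
for n,a,b,z in [('tab+yL',190,181,.129),('tab+yR',325,181,.129),('tab-yL',190,243,.129),('tab-yR',322,249,.129),('sh+yL',99,174,.079),('sh+yR',360,177,.079),('sh-yL',97,273,.079),('sh-yR',357,274,.079)]:
    print(n,ray(c,*g(a,b),z).round(4),pt(c,*g(a,b)).round(4))
p=ray(c,*g(257,214),.129); t=np.array([p[0]+.0015,p[1],.100]); d=t-o['position']; print(p,(np.array([d[0],d[1],0])@Rt*1000).round(1),d[2])
```

```text
tab+yL [0.4143 0.1648 0.129 ] [0.4144 0.1648 0.1273]
tab+yR [0.4362 0.1634 0.129 ] [0.4436 0.1638 0.0796]
tab-yL [0.4139 0.1551 0.129 ] [0.4138 0.1551 0.1295]
tab-yR [0.4355 0.1527 0.129 ] [0.4431 0.151  0.0777]
sh+yL [0.3998 0.1679 0.079 ] [0.3998 0.168  0.0779]
sh+yR [0.4505 0.1641 0.079 ] [ 0.4643  0.1649 -0.0009]
sh-yL [0.3982 0.1493 0.079 ] [0.3981 0.1466 0.0121]
sh-yR [0.4497 0.1458 0.079 ] [ 0.4633  0.1416 -0.0013]
[0.42501562 0.15896172 0.129     ] [76.7 26.6  0.2] -0.11782156195368362
```

```bash
python3 -m inch '[{"ax":0,"ay":0,"az":0,"dx":38.4,"dy":13.3,"dz":0,"gripper":55},{"ax":0,"ay":0,"az":0,"dx":38.4,"dy":13.3,"dz":0,"gripper":55},{"ax":0,"ay":0,"az":0,"dx":0,"dy":0,"dz":35,"gripper":55},{"ax":0,"ay":0,"az":0,"dx":0,"dy":0,"dz":35,"gripper":55},{"ax":0,"ay":0,"az":0,"dx":0,"dy":0,"dz":0,"gripper":55},{"ax":0,"ay":0,"az":0,"dx":0,"dy":0,"dz":0,"gripper":55}]'
python3 - <<'E'
from h import *
o=robot.get_obs(); 
print(o['position'],o['ft_force'],o['grip_width']); snap('wrist','w32')
E
```

```text
time: 28.15
position: [0.4266, 0.1586, 0.1483]
tool_rot: [0.73, 0.683, -0.0, -0.002]
ft_force: [0.9, 0.5, 0.2]
grip_width: 0.0481
[0.42656366 0.15856405 0.14832385] [0.89203214 0.45342086 0.2012159 ] 0.048110128227672064
```

View pics/w32.png

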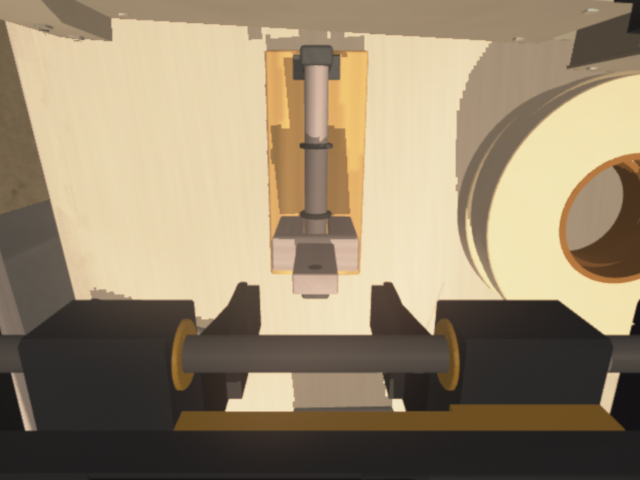

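```bash
python3 -m inch '[{"ax":0,"ay":0,"az":0,"dx":0,"dy":0,"dz":25,"gripper":45},{"ax":0,"ay":0,"az":0,"dx":0,"dy":0,"dz":15,"gripper":45},{"ax":0,"ay":0,"az":0,"dx":0,"dy":0,"dz":8,"gripper":40},{"ax":0,"ay":0,"az":0,"dx":0,"dy":0,"dz":0,"gripper":35},{"ax":0,"ay":0,"az":0,"dx":0,"dy":0,"dz":0,"gripper":28},{"ax":0,"ay":0,"az":0,"dx":0,"dy":0,"dz":0,"gripper":20},{"ax":0,"ay":0,"az":0,"dx":0,"dy":0,"dz":0,"gripper":10},{"ax":0,"ay":0,"az":0,"dx":0,"dy":0,"dz":0,"gripper":10}]' 55
python3 - <<'E'
from h import *
o=robot.get_obs(); 
print(o['position'],o['ft_force'],o['grip_width']); snap('wrist','w33');crop('w33',200,200,440,420,3,'w33c')
E
```

```text
time: 29.0
position: [0.4272, 0.16, 0.1014]
tool_rot: [0.73, 0.684, 0.002, -0.001]
ft_force: [-1.1, -0.3, 6.8]
grip_width: 0.0216
[0.42724038 0.15997062 0.10137871] [-1.05105429 -0.27775773  6.83743965] 0.021559015042026126
```

View pics/w33c.png

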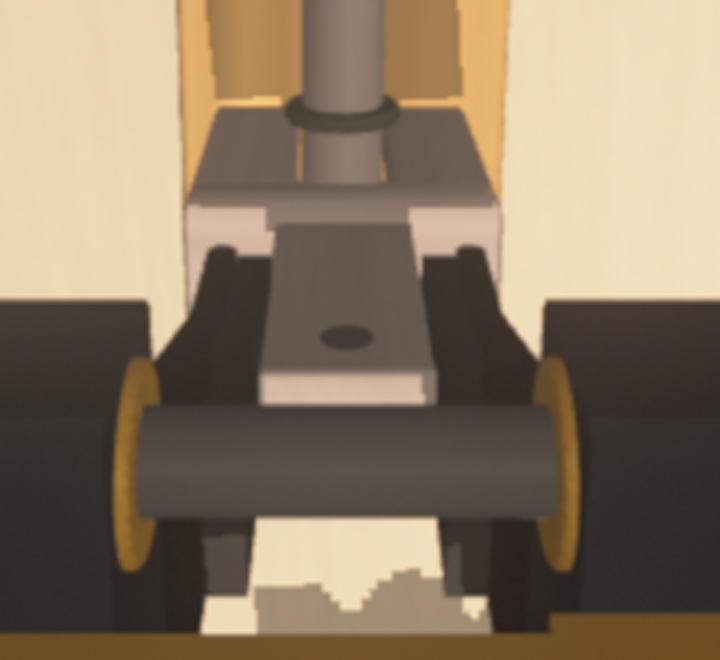

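```bash
python3 - <<'E'
from h import *
yb=np.array([.0435,.999,0]); xb=np.array([.999,-.0435,0]); c=load('w30'); g=lambda a,b:(270+a/5,130+b/5)
for n,a,b,z in [('sh1+y',210,163,.082),('sh1-y',210,206,.082),('sh2+yL',210,218,.082),('sh2-yL',205,263,.082),('sh2-yR',500,262,.082),('tab2-y',350,257,.108),('padL',155,332,.076),('padR',520,333,.076),('shaftL',282,330,.062),('shaftR',373,330,.062),('bolt','','',0)]:
    if a=='': continue
    p=ray(c,*g(a,b),z); print(n,p.round(4),'s %.1f x %.1f'%(p@yb*1000,p@xb*1000))
E
python3 -m inch '[{"ax":0,"ay":0,"az":0,"dx":0,"dy":0,"dz":-15,"gripper":10},{"ax":0,"ay":0,"az":0,"dx":0,"dy":0,"dz":-30,"gripper":10},{"ax":0,"ay":0,"az":0,"dx":0,"dy":0,"dz":-35,"gripper":10},{"ax":0,"ay":0,"az":0,"dx":0,"dy":0,"dz":-35,"gripper":10},{"ax":0,"ay":0,"az":0,"dx":0,"dy":-40,"dz":0,"gripper":10},{"ax":0,"ay":0,"az":0,"dx":-47,"dy":3,"dz":0,"gripper":10},{"ax":0,"ay":0,"az":0,"dx":-47,"dy":3,"dz":0,"gripper":10},{"ax":0,"ay":0,"az":0,"dx":-47,"dy":3,"dz":0,"gripper":10}]'; python3 -m inch '[{"ax":0,"ay":0,"az":0,"dx":-47,"dy":3,"dz":0,"gripper":10},{"ax":0,"ay":0,"az":0,"dx":-47,"dy":3,"dz":0,"gripper":10},{"ax":0,"ay":0,"az":-0.02,"dx":-47,"dy":3,"dz":0,"gripper":10},{"ax":0,"ay":0,"az":0,"dx":-15,"dy":30,"dz":0,"gripper":10},{"ax":0,"ay":0,"az":0,"dx":0,"dy":0,"dz":0,"gripper":10},{"ax":0,"ay":0,"az":0,"dx":0,"dy":0,"dz":0,"gripper":10}]'
python3 - <<'E'
from h import *
o=robot.get_obs(); 
print(o['position'],o['ft_force'],o['grip_width'],R.from_quat(o['tool_rot']).as_matrix().round(3).tolist()); snap('wrist','w34');crop('w34',200,100,440,330,3,'w34c')
E
```

```text
sh1+y [ 0.4151 -0.1384  0.082 ] s -120.2 x 420.7
sh1-y [ 0.4149 -0.144   0.082 ] s -125.9 x 420.7
sh2+yL [ 0.4148 -0.1456  0.082 ] s -127.4 x 420.7
sh2-yL [ 0.4139 -0.1515  0.082 ] s -133.3 x 420.1
sh2-yR [ 0.4531 -0.153   0.082 ] s -133.2 x 459.3
tab2-y [ 0.4315 -0.1522  0.108 ] s -133.2 x 437.7
padL [ 0.4066 -0.1604  0.076 ] s -142.5 x 413.2
padR [ 0.4563 -0.1626  0.076 ] s -142.6 x 463.0
shaftL [ 0.4243 -0.161   0.062 ] s -142.4 x 430.9
shaftR [ 0.4374 -0.1615  0.062 ] s -142.3 x 443.9
time: 29.85
position: [0.3863, 0.0203, 0.2155]
tool_rot: [0.729, 0.685, 0.001, -0.001]
ft_force: [1.6, 0.8, -1.3]
grip_width: 0.0215
time: 30.45
position: [0.4155, -0.137, 0.2143]
tool_rot: [0.723, 0.691, 0.001, -0.002]
ft_force: [-0.3, -0.5, -1.3]
grip_width: 0.0215
[ 0.41553969 -0.13698658  0.21434636] [-0.27170253 -0.50883421 -1.29611123] 0.021457970653536884 [[0.046, 0.999, -0.001], [0.999, -0.046, 0.004], [0.004, -0.002, -1.0]]
```

View pics/w34c.png

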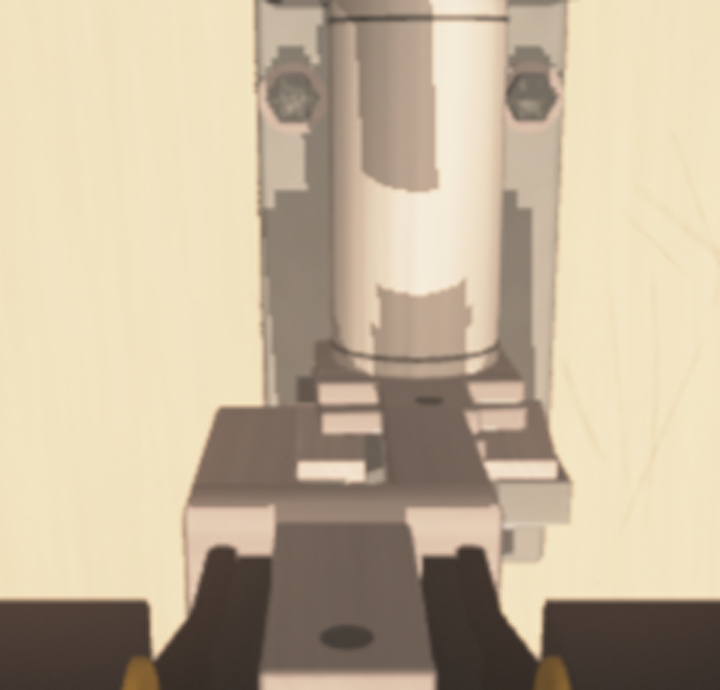

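Run:
```python
from h import *
yb=np.array([.0435,.999,0]); xb=np.array([.999,-.0435,0]); c=load('w34'); g=lambda a,b:(200+a/3,100+b/3)
z=.079+.2143-.1014
for n,a,b,z in [('boltL',292,97,.018),('boltR',531,97,.018),('face L',200,490,z),('faceR',490,490,z),('shL',187,507,z),('shR',497,507,z),('toeL',222,409,z-.062),('toeinnerL',0,0,0),('sh1 shoulder+y?',350,381,.082),('sh1-y',350,402,.082),('sh2+y',350,412,.082),('sh2-y',350,432,.082),('padLfront',335,463,.076),('padRfront',525,460,.076)]:
    p=ray(c,*g(a,b),z) if b else np.zeros(3); print(n,p.round(4),'s %.1f x %.1f'%(p@yb*1000,p@xb*1000), pt(c,*g(a,b)).round(4))
P=cloud(c)
for a,b in [(230,450),(270,450),(330,500),(345,600),(340,560)]:
    p=P[int(g(a,b)[1]),int(g(a,b)[0])]; print(a,b,p.round(4),(p@yb*1000).round(1))
c=load('w30');g=lambda a,b:(270+a/5,130+b/5)
P=cloud(c)
for u,v in [(291.5,83.5),(375.5,83.5)]:
    p=ray(c,u,v,.018); print('w30bolt','s %.1f x %.1f'%(p@yb*1000,p@xb*1000))
```

```text
boltL [ 0.4013 -0.0709  0.018 ] s -53.4 x 404.0 [ 0.4013 -0.0709  0.0189]
boltR [ 0.4689 -0.074   0.018 ] s -53.6 x 471.6 [ 0.4689 -0.0741  0.0176]
face L [ 0.3909 -0.1259  0.1919] s -108.8 x 396.0 [ 0.3897 -0.129   0.1832]
faceR [ 0.4373 -0.128   0.1919] s -108.9 x 442.4 [ 0.4383 -0.1316  0.182 ]
shL [ 0.3886 -0.1287  0.1919] s -111.7 x 393.8 [ 0.3886 -0.1287  0.192 ]
shR [ 0.4384 -0.131   0.1919] s -111.8 x 443.6 [ 0.4385 -0.1314  0.1908]
toeL [ 0.388  -0.1301  0.1299] s -113.1 x 393.3 [ 0.3886 -0.1288  0.1348]
toeinnerL [0. 0. 0.] s 0.0 x 0.0 [ 0.3169 -0.0402 -0.0005]
sh1 shoulder+y? [ 0.4146 -0.1379  0.082 ] s -119.7 x 420.2 [ 0.4146 -0.138   0.0817]
sh1-y [ 0.4143 -0.1433  0.082 ] s -125.2 x 420.2 [ 0.4143 -0.1446  0.0773]
sh2+y [ 0.4142 -0.1459  0.082 ] s -127.8 x 420.2 [ 0.4142 -0.1456  0.0831]
sh2-y [ 0.414  -0.1512  0.082 ] s -133.0 x 420.2 [ 0.4138 -0.1571  0.0627]
padLfront [ 0.4097 -0.1612  0.076 ] s -143.2 x 416.3 [ 0.4097 -0.1614  0.0756]
padRfront [ 0.4587 -0.1626  0.076 ] s -142.5 x 465.4 [ 0.4587 -0.1626  0.0761]
230 450 [ 0.3923 -0.1292  0.1611] -112.0
270 450 [ 0.4001 -0.1295  0.1615] -112.0
330 500 [ 0.4115 -0.1299  0.1872] -111.9
345 600 [ 0.4139 -0.1321  0.2221] -114.0
340 560 [ 0.413  -0.1319  0.2078] -113.8
w30bolt s -53.5 x 404.0
w30bolt s -53.4 x 471.1
```

```bash
python3 -m inch '[{"ax":0,"ay":0,"az":0,"dx":-22.8,"dy":18.9,"dz":0,"gripper":10},{"ax":0,"ay":0,"az":0,"dx":0,"dy":0,"dz":15,"gripper":10},{"ax":0,"ay":0,"az":0,"dx":0,"dy":0,"dz":0,"gripper":10},{"ax":0,"ay":0,"az":0,"dx":0,"dy":0,"dz":0,"gripper":10}]'
python3 - <<'E'
from h import *
o=robot.get_obs(); 
print(o['position'],o['ft_force'],o['grip_width']); snap('wrist','w35');crop('w35',200,60,440,310,3,'w35c')
yb=np.array([.0435,.999,0]); P=cloud(load('w35'))
for u,v in [(272,250),(280,245),(348,245),(356,250),(300,265),(325,265),(314,290)]: p=P[v,u]; print(u,v,p.round(4),(p@yb*1000).round(1))
E
```

```text
time: 30.9
position: [0.4323, -0.1585, 0.1993]
tool_rot: [0.722, 0.692, 0.001, -0.003]
ft_force: [0.3, -0.6, -0.0]
grip_width: 0.0212
[ 0.4322789  -0.15854347  0.19926418] [ 0.33186756 -0.60833401 -0.03126751] 0.02124522361975374
272 250 [ 0.4068 -0.1505  0.1468] -132.6
280 245 [ 0.4104 -0.1505  0.1379] -132.5
348 245 [ 0.4495 -0.1527  0.1362] -133.0
356 250 [ 0.4533 -0.1529  0.1454] -133.0
300 265 [ 0.4231 -0.1515  0.17  ] -132.9
325 265 [ 0.4356 -0.152   0.1701] -132.9
314 290 [ 0.4302 -0.1535  0.1971] -134.6
```

View pics/w35c.png

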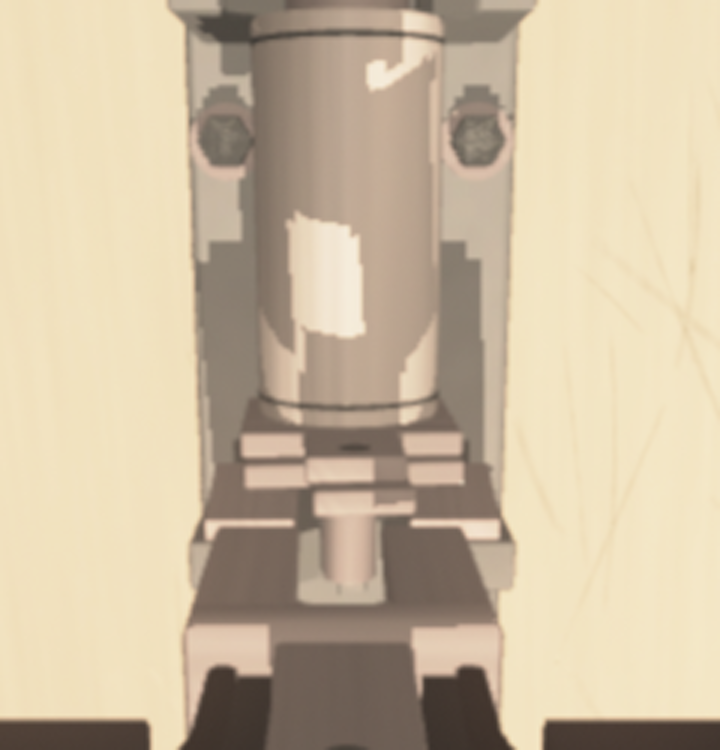

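Run:
```python
from h import *
yb=np.array([.0435,.999,0]); xb=np.array([.999,-.0435,0]); c=load('w35'); g=lambda a,b:(200+a/3,60+b/3)
for n,a,b,z in [('shL',187,628,.1769),('shR',498,628,.1769),('toe in L',303,535,.116),('toe in R',382,535,.116),('toe outL',219,530,.116),('toe out R',467,530,.116),('shaftL',324,560,.062),('shaftR',376,560,.062),('boltL',224,138,.018),('boltR',477,139,.018),('sh2 L',244,478,.082),('sh2R',465,475,.082),('tab2L',314,505,.108),('tab2R',414,503,.108)]:
    p=ray(c,*g(a,b),z); print(n,p.round(4),'s %.1f x %.1f'%(p@yb*1000,p@xb*1000))
```

```text
shL [ 0.4053 -0.1505  0.1769] s -132.7 x 411.4
shR [ 0.4552 -0.1526  0.1769] s -132.6 x 461.4
toe in L [ 0.4216 -0.1534  0.116 ] s -134.9 x 427.8
toe in R [ 0.438  -0.1541  0.116 ] s -134.9 x 444.3
toe outL [ 0.4041 -0.1515  0.116 ] s -133.8 x 410.3
toe out R [ 0.4558 -0.1537  0.116 ] s -133.8 x 462.0
shaftL [ 0.4238 -0.1759  0.062 ] s -157.3 x 431.0
shaftR [ 0.4371 -0.1765  0.062 ] s -157.3 x 444.3
boltL [ 0.4012 -0.0707  0.018 ] s -53.2 x 403.9
boltR [ 0.4687 -0.0739  0.018 ] s -53.5 x 471.4
sh2 L [ 0.4067 -0.1487  0.082 ] s -130.9 x 412.8
sh2R [ 0.4585 -0.1502  0.082 ] s -130.1 x 464.6
tab2L [ 0.4238 -0.1491  0.108 ] s -130.5 x 429.9
tab2R [ 0.4452 -0.1496  0.108 ] s -130.1 x 451.3
```

```bash
python3 -m inch '[{"ax":0,"ay":0,"az":0,"dx":-1.8,"dy":1.4,"dz":0,"gripper":10},{"ax":0,"ay":0,"az":0,"dx":0,"dy":0,"dz":20,"gripper":10},{"ax":0,"ay":0,"az":0,"dx":0,"dy":0,"dz":13,"gripper":10},{"ax":0,"ay":0,"az":0,"dx":0,"dy":0,"dz":0,"gripper":10},{"ax":0,"ay":0,"az":0,"dx":0,"dy":0,"dz":0,"gripper":10}]'
python3 - <<'E'
from h import *
o=robot.get_obs(); 
print(o['position'],o['ft_force'],o['grip_width']); snap('wrist','w36');crop('w36',220,130,420,310,4,'w36c')
yb=np.array([.0435,.999,0]); P=cloud(load('w36'))
for u,v in [(272,250),(280,245),(348,245),(356,250),(300,265),(325,265)]: p=P[v,u]; print(u,v,p.round(4),(p@yb*1000).round(1))
E
```

```text
time: 31.45
position: [0.4351, -0.1621, 0.1669]
tool_rot: [0.723, 0.691, 0.001, -0.001]
ft_force: [-0.1, -0.5, -1.1]
grip_width: 0.0215
[ 0.43507768 -0.16208513  0.16694341] [-0.13333407 -0.47990387 -1.14614159] 0.021515565696063894
272 250 [ 0.4098 -0.1538  0.1152] -135.9
280 245 [ 0.4133 -0.1545  0.1044] -136.3
348 245 [ 0.4525 -0.1565  0.1036] -136.7
356 250 [ 0.4562 -0.1563  0.1141] -136.3
300 265 [ 0.4261 -0.1548  0.1386] -136.1
325 265 [ 0.4385 -0.1555  0.1382] -136.2
```

View pics/w36c.png

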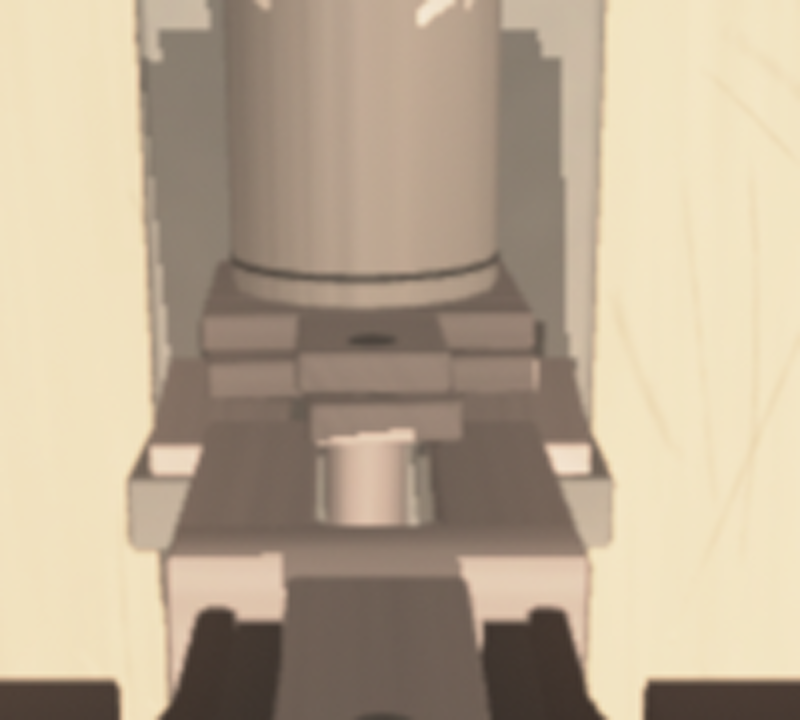

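```bash
python3 -m inch '[{"ax":0,"ay":0,"az":0,"dx":1.2,"dy":-1,"dz":0,"gripper":10},{"ax":0,"ay":0,"az":0,"dx":0,"dy":0,"dz":8,"gripper":10},{"ax":0,"ay":0,"az":0,"dx":0,"dy":0,"dz":6,"gripper":10},{"ax":0,"ay":0,"az":0,"dx":0,"dy":0,"dz":0,"gripper":10},{"ax":0,"ay":0,"az":0,"dx":0,"dy":0,"dz":0,"gripper":10}]'
python3 - <<'E'
from h import *
o=robot.get_obs(); 
print(o['position'],o['ft_force'],o['grip_width']); snap('wrist','w37');crop('w37',220,130,420,310,4,'w37c')
yb=np.array([.0435,.999,0]); P=cloud(load('w37'))
for u,v in [(272,250),(280,245),(348,245),(356,250),(300,265),(325,265)]: p=P[v,u]; print(u,v,p.round(4),(p@yb*1000).round(1))
E
```

```text
time: 32.0
position: [0.4338, -0.1607, 0.1522]
tool_rot: [0.723, 0.691, 0.001, -0.002]
ft_force: [0.2, 0.1, -1.2]
grip_width: 0.0215
[ 0.4338146  -0.16074492  0.15222628] [ 0.21160648  0.09081899 -1.23841641] 0.021539518341203438
272 250 [ 0.4083 -0.153   0.0986] -135.1
280 245 [ 0.4121 -0.1527  0.0911] -134.6
348 245 [ 0.4512 -0.1549  0.0895] -135.1
356 250 [ 0.4549 -0.155   0.099 ] -135.1
300 265 [ 0.4247 -0.154   0.1221] -135.4
325 265 [ 0.4372 -0.1543  0.1229] -135.1
```

View pics/w37c.png

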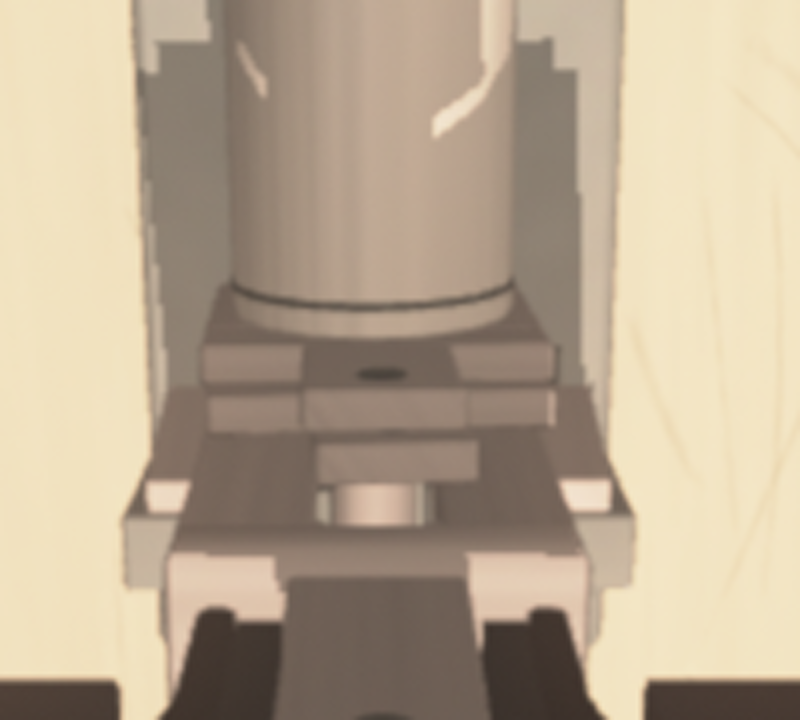

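```bash
python3 -m inch '[{"ax":0,"ay":0,"az":0,"dx":0,"dy":0,"dz":3,"gripper":10},{"ax":0,"ay":0,"az":0,"dx":0,"dy":0,"dz":3,"gripper":10},{"ax":0,"ay":0,"az":0,"dx":0,"dy":0,"dz":2,"gripper":10},{"ax":0,"ay":0,"az":0,"dx":0,"dy":0,"dz":0,"gripper":10}]' 60;  python3 -m inch '[{"ax":0,"ay":0,"az":0,"dx":0,"dy":0,"dz":2,"gripper":10},{"ax":0,"ay":0,"az":0,"dx":0,"dy":0,"dz":2,"gripper":10},{"ax":0,"ay":0,"az":0,"dx":0,"dy":0,"dz":2,"gripper":10}]'; python3 -m inch '[{"ax":0,"ay":0,"az":0,"dx":0,"dy":0,"dz":2,"gripper":10},{"ax":0,"ay":0,"az":0,"dx":0,"dy":0,"dz":0,"gripper":10}]'
```

```text
time: 32.45
position: [0.4337, -0.1602, 0.1442]
tool_rot: [0.723, 0.691, 0.001, -0.002]
ft_force: [0.9, 2.8, -1.7]
grip_width: 0.0216
time: 32.75
position: [0.4335, -0.1598, 0.1385]
tool_rot: [0.723, 0.691, 0.001, -0.002]
ft_force: [-0.2, 5.6, 4.2]
grip_width: 0.0215
time: 32.95
position: [0.4334, -0.1594, 0.1362]
tool_rot: [0.723, 0.691, 0.001, -0.003]
ft_force: [0.6, 5.8, -0.0]
grip_width: 0.0217
```

```bash
python3 -m inch '[{"ax":0,"ay":0,"az":0,"dx":0.7,"dy":0,"dz":2,"gripper":10},{"ax":0,"ay":0,"az":0,"dx":0.7,"dy":0,"dz":2,"gripper":10}]'; python3 -m inch '[{"ax":0,"ay":0,"az":0,"dx":0.6,"dy":0,"dz":2,"gripper":10}]'; python3 -m inch '[{"ax":0,"ay":0,"az":0,"dx":0,"dy":0,"dz":0,"gripper":10}]'
python3 - <<'E'
from h import *
o=robot.get_obs(); 
print(o['position'],o['ft_force'],o['grip_width']); snap('wrist','w38');crop('w38',220,130,420,310,4,'w38c')
E
```

```text
time: 33.15
position: [0.4335, -0.1582, 0.1325]
tool_rot: [0.723, 0.691, 0.001, -0.002]
ft_force: [0.4, 5.9, 3.9]
grip_width: 0.0216
time: 33.25
position: [0.4336, -0.1577, 0.1307]
tool_rot: [0.723, 0.691, 0.001, -0.002]
ft_force: [-0.6, 6.9, 13.6]
grip_width: 0.0216
time: 33.35
position: [0.4336, -0.1575, 0.1306]
tool_rot: [0.723, 0.691, 0.001, -0.002]
ft_force: [1.6, 6.5, 4.4]
grip_width: 0.0215
[ 0.43364091 -0.15754717  0.13063923] [1.57334571 6.47522127 4.4278324 ] 0.021525809334674163
```

View pics/w38c.png

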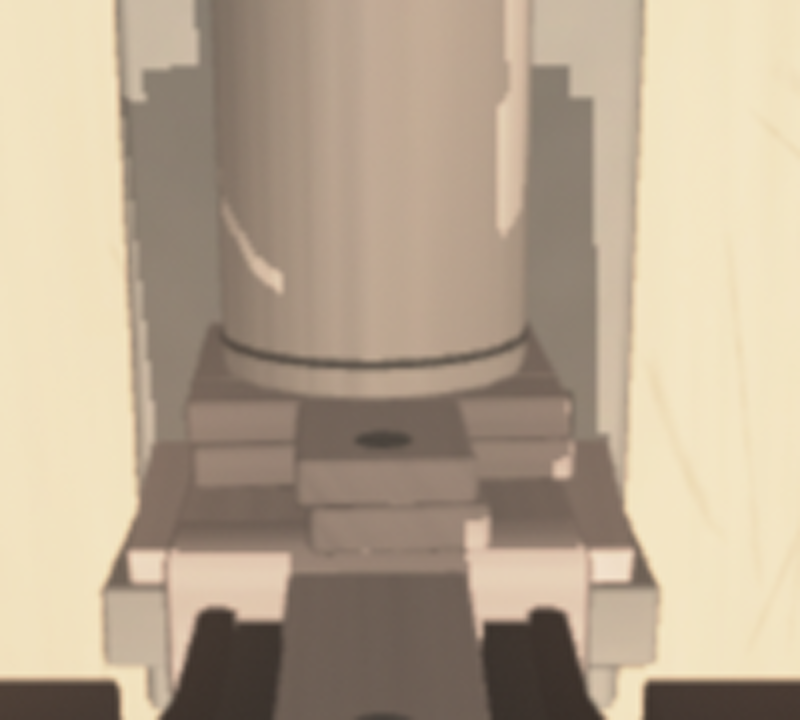

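```bash
python3 -m inch '[{"ax":0,"ay":0,"az":0,"dx":0.5,"dy":0,"dz":2,"gripper":10},{"ax":0,"ay":0,"az":0,"dx":0,"dy":0,"dz":0,"gripper":10}]'; python3 -m inch '[{"ax":0,"ay":0,"az":0,"dx":0.3,"dy":0,"dz":1.5,"gripper":10},{"ax":0,"ay":0,"az":0,"dx":0,"dy":0,"dz":0,"gripper":10}]'; python3 -m inch '[{"ax":0,"ay":0,"az":0,"dx":0.3,"dy":0,"dz":1.5,"gripper":10},{"ax":0,"ay":0,"az":0,"dx":0,"dy":0,"dz":0,"gripper":10}]'
```

```text
time: 33.6
position: [0.4339, -0.1572, 0.1298]
tool_rot: [0.723, 0.691, 0.001, -0.002]
ft_force: [-1.5, 7.2, 15.5]
grip_width: 0.0212
time: 33.8
position: [0.434, -0.1571, 0.1295]
tool_rot: [0.723, 0.691, 0.001, -0.001]
ft_force: [-2.7, 8.2, 26.0]
grip_width: 0.0215
time: 34.0
position: [0.4342, -0.157, 0.1291]
tool_rot: [0.722, 0.691, 0.001, -0.001]
ft_force: [-4.2, 8.7, 36.8]
grip_width: 0.0215
```

```bash
python3 -m inch '[{"ax":0,"ay":0,"az":0,"dx":0,"dy":0,"dz":0,"gripper":10},{"ax":0,"ay":0,"az":0,"dx":0,"dy":0,"dz":0,"gripper":10},{"ax":0,"ay":0,"az":0,"dx":0,"dy":0,"dz":0,"gripper":10}]'
python3 - <<'E'
from h import *
o=robot.get_obs(); 
print(o['position'],o['ft_force'],o['grip_width'],o['moment']); snap('wrist','w39');crop('w39',220,130,420,310,4,'w39c'); crop('w39',220,0,420,180,4,'w39d')
snap('top','t39'); crop('t39',310,180,430,320,5,'t39c')
yb=np.array([.0435,.999,0]); xb=np.array([.999,-.0435,0]); c=load('w39'); P=cloud(c)
for u,v in [(272,270),(285,255),(340,255),(356,270),(300,275),(325,275)]: p=P[v,u]; print(u,v,p.round(4),(p@yb*1000).round(1))
E
```

```text
time: 34.3
position: [0.4342, -0.157, 0.1291]
tool_rot: [0.722, 0.691, 0.001, -0.001]
ft_force: [-4.7, 8.7, 36.3]
grip_width: 0.0212
[ 0.43417744 -0.15696012  0.12913856] [-4.73027471  8.73673333 36.33175209] 0.021237571447616798 [1.65464164 1.17636722 0.16220508]
272 270 [ 0.4119 -0.1493  0.1071] -131.2
285 255 [ 0.4168 -0.1486  0.0872] -130.4
340 255 [ 0.4458 -0.1497  0.0877] -130.2
356 270 [ 0.4524 -0.1515  0.1059] -131.7
300 275 [ 0.4254 -0.1516  0.1093] -132.9
325 275 [ 0.4373 -0.1521  0.1094] -132.9
```

View pics/w39c.png

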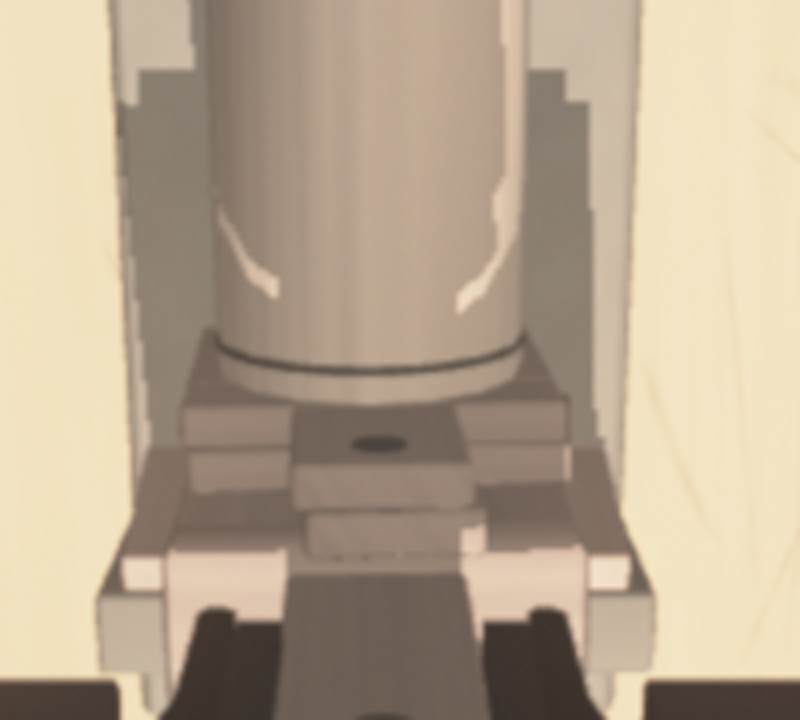

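View pics/w39d.png

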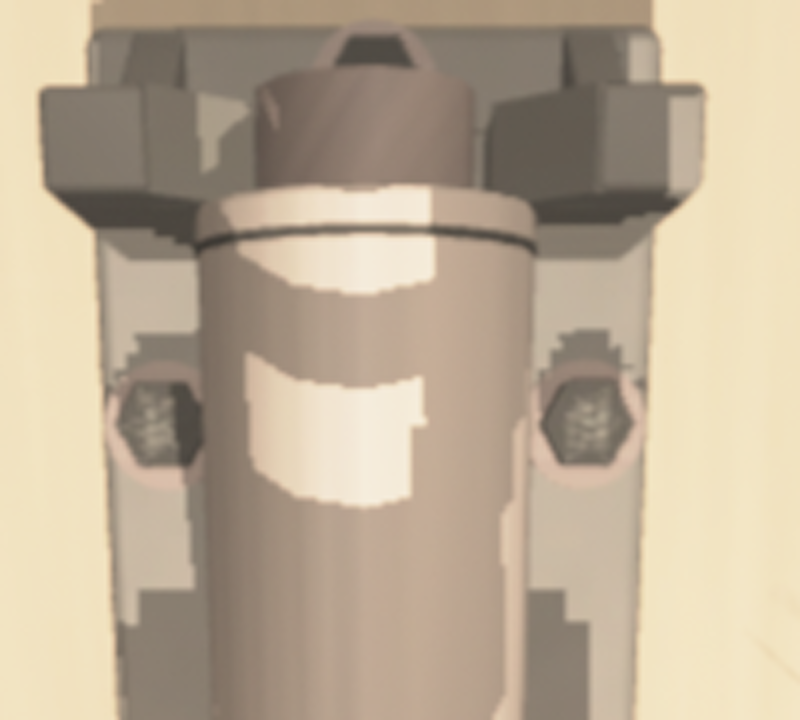

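View pics/t39c.png

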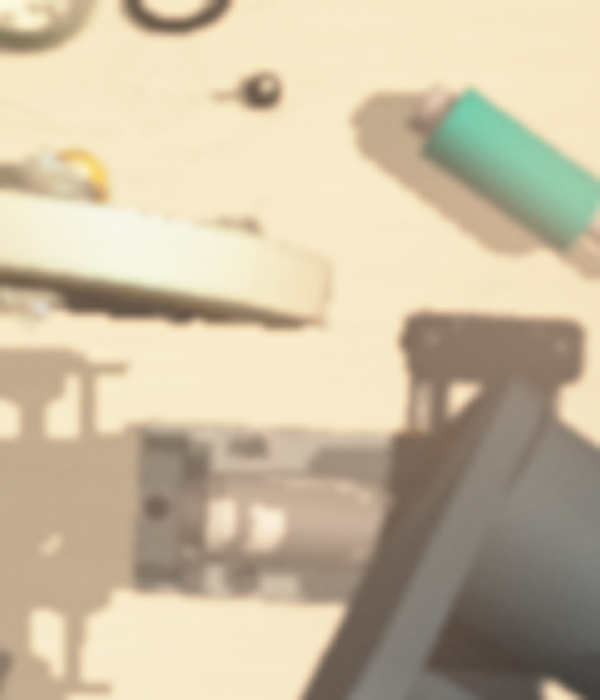

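Run:
```python
from h import *
from scipy.optimize import least_squares
c=load('w39'); P=cloud(c); yb=np.array([.0435,.999,0])
q=P[65:215,275:348].reshape(-1,3); q=q[np.isfinite(q[:,2])&(q[:,2]>.068)]
s=least_squares(lambda p:np.hypot(q[:,0]-p[0]-p[2]*(q[:,1]+.0925),q[:,2]-p[1]-p[3]*(q[:,1]+.0925))-.022,[.433,.062,0,0],loss='soft_l1',f_scale=.001); print('roller',s.x)
g=lambda a,b:(220+a/4,0+b/4)
for n,a,b,z in [('r+',365,187,.084),('cheekL',95,192,.076),('cheekR',650,193,.076)]:
    p=ray(c,*g(a,b),z); print(n,p.round(4),round(p@yb*1000,1))
o=robot.get_obs(); print(o['ft_force'],o['joint_velocities'].round(4),o['time'])
```

```text
roller [0.43295557 0.06149774 0.04023541 0.00085462]
r+ [ 0.4354 -0.0483  0.084 ] -29.3
cheekL [ 0.4027 -0.0462  0.076 ] -28.6
cheekR [ 0.4697 -0.0493  0.076 ] -28.8
[-4.59185864  8.99348159 35.8949456 ] [ 0.0011 -0.0009 -0.0005  0.0005 -0.0009  0.0009] 34.4
```

```bash
python3 -m inch '[{"ax":0,"ay":0,"az":0,"dx":0.7,"dy":0,"dz":0.3,"gripper":10},{"ax":0,"ay":0,"az":0,"dx":0.7,"dy":0,"dz":0.3,"gripper":10},{"ax":0,"ay":0,"az":0,"dx":0,"dy":0,"dz":0,"gripper":10},{"ax":0,"ay":0,"az":0,"dx":0,"dy":0,"dz":0,"gripper":10},{"ax":0,"ay":0,"az":0,"dx":0,"dy":0,"dz":0,"gripper":10},{"ax":0,"ay":0,"az":0,"dx":0,"dy":0,"dz":0,"gripper":10}]'
python3 - <<'E'
from h import *
snap('wrist','w40');crop('w40',220,130,420,310,4,'w40c'); snap('scene','s40')
o=robot.get_obs(); print(o['position'],o['ft_force'],o['grip_width'])
E
```

```text
time: 35.0
position: [0.4343, -0.1566, 0.1289]
tool_rot: [0.722, 0.692, 0.001, 0.0]
ft_force: [-5.7, 5.6, 38.9]
grip_width: 0.0215
[ 0.43429347 -0.15659257  0.12895873] [-7.23136718  6.29134278 38.41217812] 0.02166974486128992
```

View pics/w40c.png

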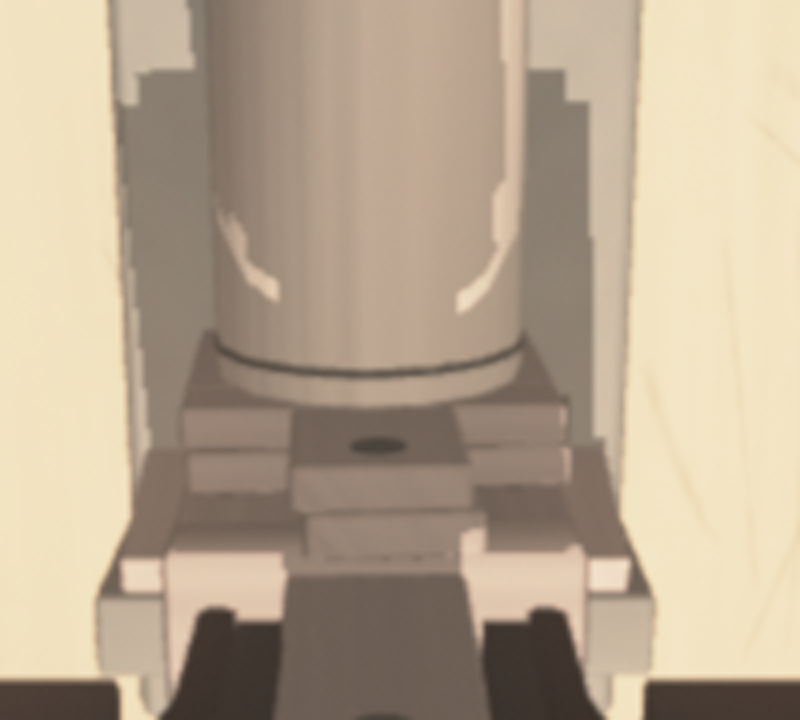

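View pics/s40.png

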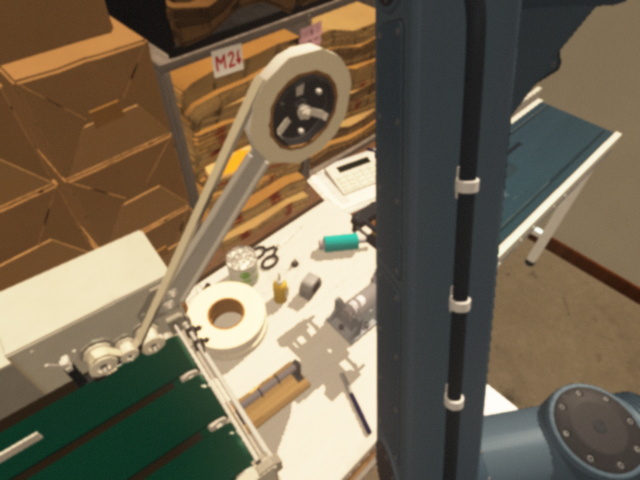

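The shim stack is tight, the taper is wedged upright, and the bystanders haven't moved. The press on the taper is steady at about 38 N, so I'm handing in.

Run:
```python
from h import *
print(robot.hand_in()); o=robot.get_obs(); print(o['time'],o['ft_force'],o['grip_width'],o['position'])
```

```text
the job is handed in; nothing more can be done
None
the job is handed in; nothing more can be done
```

I slid the roller home against the fixed cheek and let go. The gap measured about 20–21 mm, too wide for one flat shim, so I hung both over the shaft and wedged the tapered shim down behind them. I handed in at about 35 s, still gripping it and pressing down.

**Last checks before hand-in:**
- **Press and grip:** about 38 N down, steady, with the taper gripped at 21.5 mm (60 N set).
- **Taper:** upright, with its toes about 16 mm below the axis and its slot well clear of the shaft.
- **Roller:** within about 0.6 mm of the fixed cheek by camera, axis about 61.5 mm up. The camera calibration is only good to about 2 mm.
- **Shims:** packed tight with no visible gap.
- **Bystanders:** the oil bottle, wing bolt and tape measure look unmoved in the camera views. I did not measure their positions.

**What disagreed or went wrong:**
- **Side load:** about 6 N sideways along the roller and up to 7 N across it stayed on the tool.
- **First flat shim:** my first push tipped it instead of sliding it against the roller. Pushing lower down fixed it.
- **Not confirmed:** the contact forces between the shims, roller and cheek can't be read directly, and hand-in gave no verdict.

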